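Ready the snack fryer for serving

ROBOT

A 6-joint arm with a two-finger parallel gripper is mounted at the origin on the work surface. World frame = base frame: x ahead of the robot, y to its left, z up, the work surface at z = 0. Lengths are in mm, angles in rad, forces in N, time in s.
With the tool pointing down it reaches from about 325 to 900 mm from the base axis. Payload 6.1 kg.
Tool frame: the origin (TCP) lies midway between the tips of the shut fingers; the grasp point (between the pads) lies 19 mm behind it; x points along the fingers, y is the direction in which the jaws open and shut, and the axes are right-handed (so a half turn about x gives the same grasp; the last joint's range is limited). The gripper opens to 85 mm and grips with 20 to 120 N. Pads are 22 mm wide; open, the fingers measure 114 mm over their backs; the gripper's body (76 mm by 85 mm) begins 54 mm behind the grasp point. The pads swing forward as they close: fully open they stand 13 mm farther back than shut.
Start: joints at [-1.471, 0.22, 1.526, -0, 1.395, -0.126], TCP at [139.922, -609.129, 231.3] pointing down, gripper open.
Joint ranges: [-2.98, 2.98], [-0.91, 2.08], [0.09, 2.57], [-1.24, 4.39], [0.2, 2.65], [-2.68, 2.68]. Speed limits (rad/s): [2.57, 2.57, 3.01, 3.14, 3.14, 3.14].

INTERFACE

Orientations are given as [roll, pitch, yaw] about the fixed x, y, z axes, in that order (R = Rz(yaw) Ry(pitch) Rx(roll)).
In Python, from cell import robot gives the robot as it stands.
- The arm moves only by the tool carry_out, never from a script. Its argument "plan" is a list that holds one entry, the list of rows, each a list of 7 numbers: the shift along the tool's x, y, z normalised to -1 to 1, where 1 is 0.2 m, then the turn, a rotation vector about the tool's x, y, z normalised to -1 to 1, where 1 is 120 degrees, then the opening, from 0 (shut) to 1 (fully open). In form: [[[tx, ty, tz, rx, ry, rz, grip], ...]]. A call has 1 to 8 rows; each row is the pose to reach, as a shift and turn from the pose commanded when the call began, along the tool's axes at that moment; what a row does not reach only later rows make up. A row lasts 1/10 s, in which the tool goes at most 50 mm and 8.59 degrees, less where a joint would pass 70% of its speed; a pose out of reach is approached as far as the arm can. A call with a number of a shift or a turn outside -1 to 1 is refused whole. A call with a gripper value outside its range is refused whole. The fingers move at their own pace and stop on an object; the grip force is fixed at half the most. Time passes only in rows, so rows that repeat a pose let the fingers close. It gives the time, the measured TCP pose, the force and the opening at its end, in the units of the state.
- robot.observe(): the state, without advancing time (a new reading comes with each control period).
- robot.camera(name): name is "side" or "top" or "wrist"; returns a dict with "img" (384x512x3 uint8, blue, green, red), "range_z" (384x512 float32, mm along the optical axis (not along the pixel's ray), 0 where there is no reading), "fovy" (degrees; the focal length in pixels is half the picture's height over the tangent of half this angle, whatever the lens; pixels are square), "cx", "cy" (the principal point, pixels), "camera_from_world" (4x4, takes a point from world to camera coordinates); the wrist camera has in their place "tool_from_camera" (4x4, takes a point from camera to tool coordinates, whose origin is the TCP and whose axes are the tool frame's). Camera axes: x right, y down, z forward; pixel columns grow to the right and rows downward; lengths in mm; the calibration is good to about 2 mm. A picture is of the moment at which its call begins: read the wrist's pose just before it.
- robot.sign_off(): hands the job in, once; it reports no verdict.
The state is a dict: "t": time; "qpos": joint angles; "dq": joint speeds; "effort": joint torques, N m; "position": TCP position; "ee_rot": TCP orientation; "wrist_force": force on the tool from outside, world axes, zero at the start; "ft_torque": the same for the moment, N m; "width": finger opening in mm.
Only numpy, scipy, OpenCV 4.12 (cv2) and the standard library are available. Lean on these libraries where they do the work, as an engineer would, in place of code of your own. Each camera call takes 0.05 s, during which the arm holds its last target.

TASK

Get the fryer ready for a snack round: first turn the thermostat knob, little by little, until its pointer lines up with the index mark. Only then tip all the potato balls out of the cup into the fryer's well, put the empty cup back upright on its round board, and lift every serving pail off its hook on the stand and stand it upright inside the serving tray. Leave the salt mill and the spice jar where they are.

Things in the scene. Friction and masses are not known exactly. Their poses are not given: they have to be found in the camera images.
- fryer: White and steel table-top hot-air fryer fixed to the counter, 170 (x) x 340 (y) x 120 mm high. Origin: centre of its underside; z up. Its -y half is an open square steel well, its +y half the control block with the thermostat knob, pointer and index mark on top.
- well (a point): Centre of the well's mouth, at the rim (120 mm above the counter), axes as the fryer's. The well is 156 x 156 mm inside, walls 7 mm; its floor lies 83 mm below the rim.
- knob_grip (a point): On the axis of the round black thermostat knob (vertical axis, 45 mm across, 36 mm tall, standing on the control block's top at 120 mm), 22 mm above the block's top: the height to grip. Takes about 0.06 N m to turn and stays where it is left.
- knob (a joint): Angle of the thermostat knob (rad), -3.2 to 3.2, growing counter-clockwise seen from above. It drives the pointer: each rad moves the pointer 20 mm towards the fryer's +y.
- pointer_tip (a point): Tip of the black T-shaped pointer that slides along the fryer's y in the grey window on top of the control block, beyond the knob (82 mm towards the fryer's +x from the knob's axis). It starts from the robot's side of the window and points to +x. Moved only by the knob.
- mark (a point): Tip of the dark steel T-shaped index mark on the far (+x) side of the same window, facing the pointer; axes as the fryer's; 2 mm beyond the pointer tip in x. It marks the wanted temperature, is preset and cannot be moved by hand.
- stand: Fixed wooden stand: base 124 mm across, post 18 mm thick, 215 mm tall. Three steel hook arms (8 mm rod, 205 mm above the counter) run out level at 0, 120, 240 degrees from its x axis; pails hang on them 68 mm from the post's axis; 90 to 100 mm out they turn up, to 227 mm: lift a pail 30 mm, then move it outwards. Origin: centre of underside.
- tray: Loose low wooden serving tray, 105 (x) x 310 (y) x 18 mm, walls 5 mm, inner floor 5 mm above its origin, which is the centre of its underside.
- board: Round wooden board fixed to the counter, 170 mm across, 12 mm thick; the cup stands on it. Origin: centre of its underside.
- cup: Loose oblong aluminium cup, about 180 g, open on top, 60 mm wide (y), 75 mm tall, walls 4 mm, holding the potato balls. Back wall upright at x = -54 mm; at the other end a chute, sloping up and out from x = 52 mm at the floor to the pouring lip at x = 85 mm at the top: tip it lip-down by about 90 degrees to empty it. Origin: underside of the floor's middle, x towards the lip, z up.
- pail0: Steel pail (2 or 3 are there), 120 g: 52 mm across at the foot, 60 at the rim, 60 tall. A stiff wire handle rises as a gable in its y-z plane to 118 mm; on it stands a round wooden knob, 24 mm across, 121 to 153 mm above the origin (centre of underside, z up). It hangs upright on an arm that passes under the gable along the pail's x; grip the knob from above, fingers to the sides of the arm.
- pail1: Steel pail (2 or 3 are there), 120 g: 52 mm across at the foot, 60 at the rim, 60 tall. A stiff wire handle rises as a gable in its y-z plane to 118 mm; on it stands a round wooden knob, 24 mm across, 121 to 153 mm above the origin (centre of underside, z up). It hangs upright on an arm that passes under the gable along the pail's x; grip the knob from above, fingers to the sides of the arm.
- pail2: Steel pail (2 or 3 are there), 120 g: 52 mm across at the foot, 60 at the rim, 60 tall. A stiff wire handle rises as a gable in its y-z plane to 118 mm; on it stands a round wooden knob, 24 mm across, 121 to 153 mm above the origin (centre of underside, z up). It hangs upright on an arm that passes under the gable along the pail's x; grip the knob from above, fingers to the sides of the arm.
- ball0: Firm round potato ball, 24 mm across, 12 g (4 to 8 are there, in the cup). Origin: its centre.
- ball1: Firm round potato ball, 24 mm across, 12 g (4 to 8 are there, in the cup). Origin: its centre.
- ball2: Firm round potato ball, 24 mm across, 12 g (4 to 8 are there, in the cup). Origin: its centre.
- ball3: Firm round potato ball, 24 mm across, 12 g (4 to 8 are there, in the cup). Origin: its centre.
- ball4: Firm round potato ball, 24 mm across, 12 g (4 to 8 are there, in the cup). Origin: its centre.
- ball5: Firm round potato ball, 24 mm across, 12 g (4 to 8 are there, in the cup). Origin: its centre.
- ball6: Firm round potato ball, 24 mm across, 12 g (4 to 8 are there, in the cup). Origin: its centre.
- ball7: Firm round potato ball, 24 mm across, 12 g (4 to 8 are there, in the cup). Origin: its centre.
- salt_mill: Bystander: dark wooden salt mill, 48 mm across, 130 mm tall, loose. Origin: centre of its underside.
- spice_jar: Bystander: glass spice jar with steel lid, 60 mm across, 90 mm tall, loose. Origin: centre of its underside.
Mind the look-alikes: they are no part of the job. What is shaped like the pail2 but red is not meant.

How it is judged:
By the outcome, as a careful person would: the job done as asked, in the order asked, and still so for the second after the job is handed in, with the robot touching nothing.
Of pail0, pail1, pail2 only 2 to 3 are there at a start; the rules pass over those that are not, and their reading is None.
Of ball0, ball1, ball2, ball3, ball4, ball5, ball6, ball7 only 4 to 8 are there at a start; the rules pass over those that are not, and their reading is None.
At some moment in a run one of tray, cup may be knocked a few centimetres aside while the robot is not near it.
It also fails if it takes over 210 s, if anything falls off the work surface, if the arm or the gripper's body presses on something with over 40 N, if the wrist force passes 120 N, or if a joint passes its speed limit or range.

## Working session

There is one attempt and no reset: what is moved stays moved. The work goes in short steps, Python scripts to look and compute and a tool call to move; the robot and the scene stay as the last step left them, time stands still between calls to the robot, and variables do not carry over. Pictures are saved under pics/ and viewed, and the job is handed in when it is done.

Besides the shell and the picture viewer there is one more tool, called after ">>>" by a JSON object that holds its "api" and its "payload". carry_out: Moves the arm, as the interface text tells. Scaled input: -1 to 1 covers 0.2 m each way for a shift and 120 degrees each way for a turn. Its arguments: {"type":"object","properties":{"plan":{"type":"array","items":{"type":"array","items":{"type":"array","items":{"type":"number","minimum":-1,"maximum":1}}}}},"required":["plan"]}

```bash
ls -la; mkdir -p pics
cat > h.py <<'E'
import numpy as np, cv2
from cell import robot
from scipy.spatial.transform import Rotation as R
def K(c):
    h=c["img"].shape[0]; f=h/2/np.tan(np.radians(c["fovy"])/2); return f,c["cx"],c["cy"]
def wfc(c,st=None):
    if "camera_from_world" in c: return np.linalg.inv(np.array(c["camera_from_world"]))
    T=np.eye(4); T[:3,:3]=R.from_euler('xyz',st["ee_rot"]).as_matrix(); T[:3,3]=st["position"]
    return T@np.array(c["tool_from_camera"])
def cloud(c,st=None):
    f,cx,cy=K(c); z=c["range_z"]; v,u=np.mgrid[:z.shape[0],:z.shape[1]]
    P=np.stack([(u-cx)/f*z,(v-cy)/f*z,z],-1); T=wfc(c,st)
    W=P@T[:3,:3].T+T[:3,3]; W[z<=0]=np.nan; return W
def ray(c,u,v,zp,st=None):
    f,cx,cy=K(c); T=wfc(c,st); d=T[:3,:3]@np.array([(u-cx)/f,(v-cy)/f,1]); o=T[:3,3]
    return o+d*(zp-o[2])/d[2]
def proj(c,p,st=None):
    f,cx,cy=K(c); T=np.linalg.inv(wfc(c,st)); q=T[:3,:3]@np.array(p)+T[:3,3]; return q[0]/q[2]*f+cx,q[1]/q[2]*f+cy
def snap(name,fn=None,crop=None,s=1.5):
    st=robot.observe(); c=robot.camera(name)
    if fn:
        im=c["img"]
        if crop: im=im[crop[1]:crop[3],crop[0]:crop[2]]
        cv2.imwrite("pics/"+fn,cv2.resize(im,None,fx=s,fy=s,interpolation=cv2.INTER_CUBIC))
    return c,st
def tool(st=None):
    st=st or robot.observe()
    return np.array(st["position"]),R.from_euler('xyz',st["ee_rot"])
def move(target,yawR=None,st=None):
    """tool-frame normalised shift and turn to reach"""
    p,r=tool(st); d=r.inv().apply(np.array(target)-p)/200
    t=np.zeros(3)
    if yawR is not None: t=np.degrees((r.inv()*yawR).as_rotvec())/120
    return np.round(d,4),np.round(t,4)
E
python3 - <<'E'
from h import *
print(robot.observe())
for n in("side","top","wrist"):
    c,st=snap(n,n+"0.png"); print(n,c["fovy"],c["cx"],c["cy"],c.get("camera_from_world",c.get("tool_from_camera")), {k:v for k,v in c.items() if k not in("img","range_z","fovy","cx","cy","camera_from_world","tool_from_camera")})
    np.savez("/tmp/%s0.npz"%n,img=c["img"],z=c["range_z"])
E
```

```text
total 12
drwxr-xr-x  3 agent agent 4096 Dec  7 06:07 .
drwxr-xr-x 23 root  root  4096 Dec  7 06:07 ..
drwxr-xr-x  2 agent agent 4096 Dec  7 06:07 pics
{'t': 0.0, 'qpos': array([-1.47110019e+00,  2.21272146e-01,  1.52761585e+00,  3.54973423e-06,
        1.39471203e+00, -1.26113271e-01]), 'dq': array([-2.38069550e-03,  2.08234019e-04, -5.97109438e-05,  2.49064470e-05,
       -7.15376043e-04, -1.46819201e-03]), 'effort': array([-5.83851875e-05, -4.96903574e+01, -3.89393556e+01, -3.77686047e-05,
        1.11691270e-02, -1.52334627e-05]), 'position': array([ 139.86225976, -608.51954595,  230.16824079]), 'ee_rot': array([-1.69864998,  1.56878896,  1.66875145]), 'wrist_force': array([-0.52874231, -0.60330332,  0.20523287]), 'ft_torque': array([ 0.00456624,  0.01411558, -0.03715824]), 'width': 85.8348677970808}
side 57.77830126006943 251.88266118794164 190.22284251537826 [[-9.99725780e-01 -1.68741688e-02 -1.62365795e-02  5.26699691e+02]
 [-3.21973179e-03  7.85826712e-01 -6.18438366e-01  8.26660924e+01]
 [ 2.31947713e-02 -6.18216501e-01 -7.85665553e-01  1.14893746e+03]
 [ 0.00000000e+00  0.00000000e+00  0.00000000e+00  1.00000000e+00]] {}
top 53.25202309084468 258.32322910826156 196.3332493677869 [[-2.72189110e-02 -9.99629258e-01 -6.91572534e-04 -2.74999945e+01]
 [-9.85452624e-01  2.69489844e-02 -1.67800115e-01  5.31220797e+02]
 [ 1.67756541e-01 -3.88582443e-03 -9.85820797e-01  1.12206003e+03]
 [ 0.00000000e+00  0.00000000e+00  0.00000000e+00  1.00000000e+00]] {}
wrist 59.63614302872426 256.15271504070006 187.6060031153924 [[-1.69003786e-03 -3.17815779e-01  9.48150977e-01 -1.42275632e+02]
 [ 9.99998572e-01 -5.49355982e-04  1.59831238e-03 -3.18176306e-01]
 [ 1.29035158e-05  9.48152324e-01  3.17816254e-01 -8.28154053e+01]
 [ 0.00000000e+00  0.00000000e+00  0.00000000e+00  1.00000000e+00]] {}
```

View pics/top0.png

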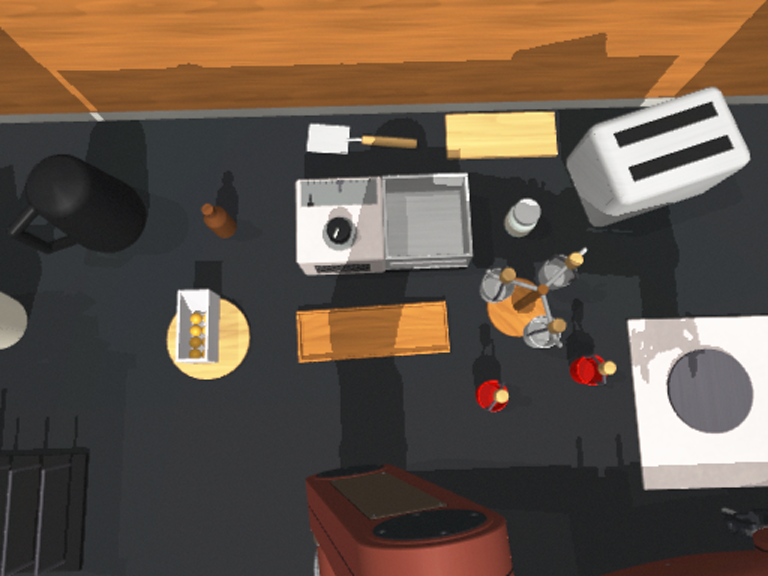

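View pics/side0.png

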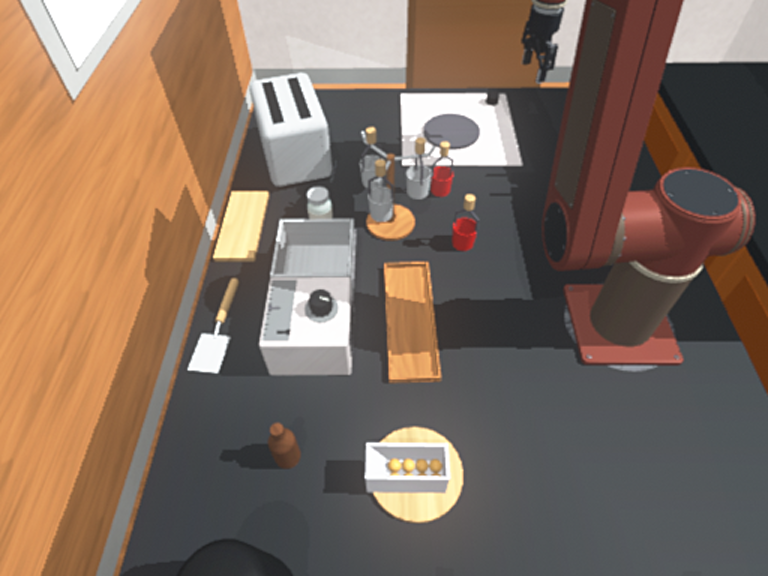

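View pics/wrist0.png

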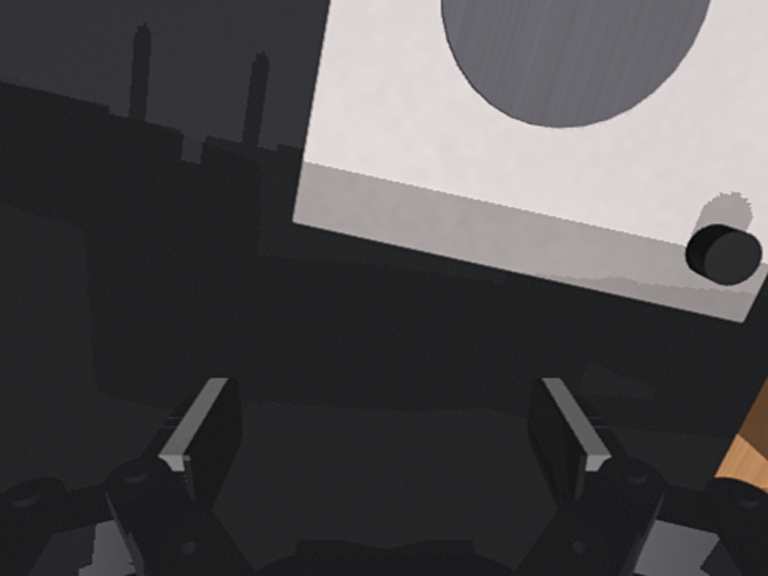

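The top view shows the fryer (centre about 383,225 px at 1.5x), with its knob at (340,231) and its window at (335,192). The tray is at (373,332), the cup on its board at (197,325), and the stand at (518,300). Three steel pails hang on it, with their knobs at (508,275), (576,259) and (558,326). Look-alikes: two red pails at (492,396) and (592,370). Next I measure everything.

```bash
cat > /tmp/a.py <<'E'
from h import *
cs={n:snap(n) for n in("top","side")}
T=cs["top"][0]; S=cs["side"][0]
W=cloud(T); WS=cloud(S)
def big(m,n=0):
    k,l,s,c=cv2.connectedComponentsWithStats(m.astype(np.uint8)); o=np.argsort(-s[1:,4])+1
    return l==o[n],s[o[n]],c[o[n]]
def rect(P):
    r=cv2.minAreaRect(P[:,:2].astype(np.float32)); return r
# fryer top region
for nm,W_ in(("top",W),("side",WS)):
    m=(abs(W_[...,2]-120)<4)&(W_[...,0]>350)&(W_[...,0]<750)&(abs(W_[...,1])<300)
    b,s,c=big(m); print(nm,"fryer top comp",s,rect(W_[b]), np.nanmedian(W_[b][:,2]))
    m=(W_[...,2]>10)&(W_[...,2]<25)&(W_[...,0]>300)&(W_[...,0]<470)&(abs(W_[...,1])<260)
    b,s,c=big(m); print("tray",rect(W_[m]))
    m=(abs(W_[...,2]-12)<4)&(W_[...,1]>180)&(W_[...,1]<400)&(W_[...,0]>200)&(W_[...,0]<500)
    P=W_[m]; print("board",cv2.minEnclosingCircle(P[:,:2].astype(np.float32)),len(P))
    m=(abs(W_[...,2]-87)<5)&(W_[...,1]>180)&(W_[...,1]<400)&(W_[...,0]>200)&(W_[...,0]<500)
    P=W_[m]; print("cup",rect(P),len(P),P.mean(0),np.median(P[:,2]))
    m=(abs(W_[...,2]-154)<5)&(W_[...,0]>400)&(W_[...,0]<600)&(abs(W_[...,1])<200)
    P=W_[m]; print("knob",cv2.minEnclosingCircle(P[:,:2].astype(np.float32)),len(P))
    m=(W_[...,2]>215)&(W_[...,0]>250)&(W_[...,0]<600)&(W_[...,1]<-100)&(W_[...,1]>-500)
    k,l,s,c=cv2.connectedComponentsWithStats(m.astype(np.uint8))
    for i in range(1,k):
        if s[i,4]>8: P=W_[l==i]; print("pk",c[i],s[i,4],np.median(P,0),P.max(0)[2],P.min(0)[2])
E
python3 /tmp/a.py
python3 - <<'E'
from h import *
c,_=snap("top","top_knob.png",(180,105,330,190),5)
c,_=snap("top","top_cup.png",(100,180,180,260),7)
c,_=snap("top","top_st.png",(300,150,430,290),5)
E
```

```text
top fryer top comp [ 197  118  119   58 3048] ((668.2451782226562, -36.876708984375), (165.58897399902344, 339.6683044433594), 0.5495994687080383) 120.01829778149215
tray ((428.8141174316406, -9.332305908203125), (540.7798461914062, 148.0382537841797), 77.12360382080078)
board ((355.1753845214844, 296.88397216796875), 175.1115264892578) 929
cup ((452.501220703125, 339.15655517578125), (62.31427764892578, 94.54814147949219), 89.82534790039062) 148 [444.0292614  338.20669606  86.29087745] 86.33109488117202
knob ((0.0, 0.0), 0.0) 0
pk [383.21551724 172.81896552] 116 [ 547.29399604 -359.54295616  246.31543835] 251.49762618072134 216.13692378812277
pk [337.98913043 183.72826087] 92 [ 523.04028951 -243.13300341  247.44927471] 251.67286829845352 218.80934534575294
pk [325.75 181.25] 12 [ 534.81274973 -217.14710758  224.67976526] 227.7469811684639 216.10261180914483
pk [361.52941176 191.94117647] 17 [ 505.07147998 -308.67107098  216.11345648] 219.32947376266418 215.7160850462884
pk [371.01960784 217.14705882] 102 [ 435.8260211  -320.59758259  246.68759535] 254.68293800571132 218.737841502518
[... 415 characters left out ...]
 331.0050048828125), 83.24526977539062) 1121
cup ((450.9530029296875, 341.77447509765625), (96.42631530761719, 60.775238037109375), 0.2473498433828354) 205 [441.27528349 341.95356537  86.1531959 ] 86.20540466652221
knob ((0.0, 0.0), 0.0) 0
pk [246.79104478  90.1641791 ] 67 [ 545.80801522 -350.94408726  239.19451122] 248.69311135485032 220.07436870506194
pk [241.11111111  89.44444444] 9 [ 567.82310678 -380.28712193  221.16441793] 226.15150527099058 216.33830928667237
pk [279.125       97.02777778] 72 [ 437.27504025 -313.71318738  238.10340478] 250.3247198792675 217.0102007570987
pk [252.95945946 111.93243243] 74 [ 523.34501163 -236.07128668  240.99372567] 249.41712911395655 217.01411320638863
```

View pics/top_knob.png

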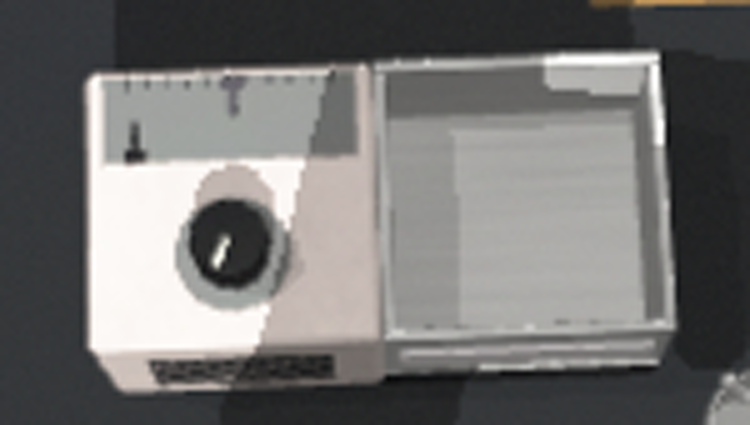

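View pics/top_cup.png

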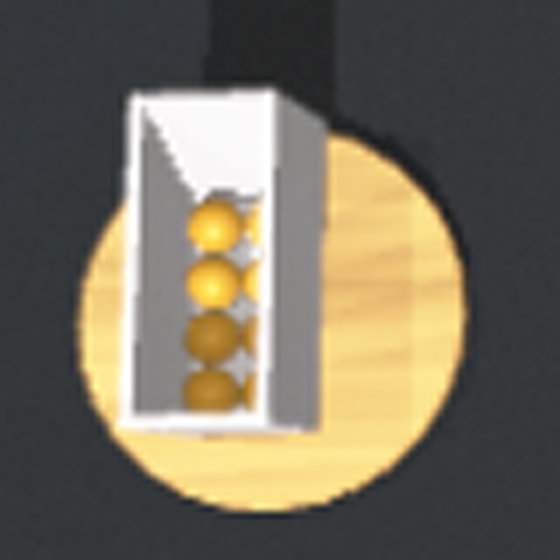

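View pics/top_st.png

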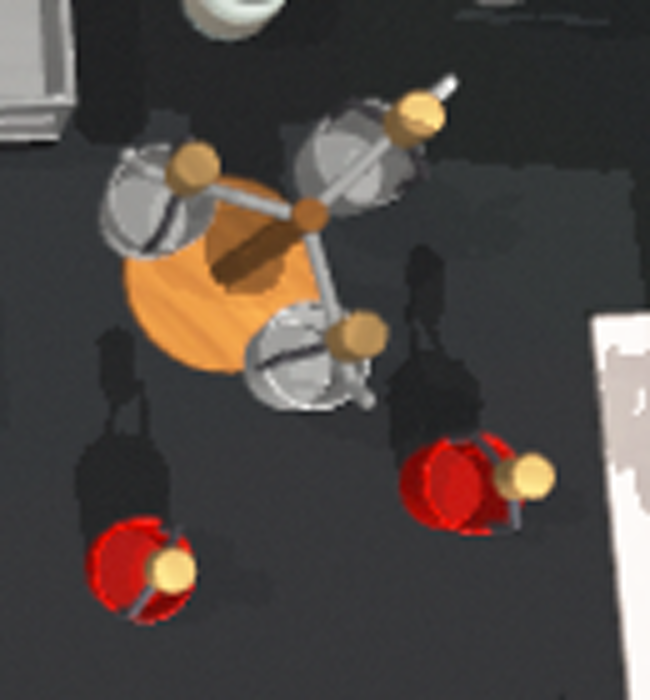

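The control block crop has the pointer tip at about (135,122) and the mark tip at about (233,115). The pointer must go right in the image, towards -y, so I turn the knob clockwise. The cup holds two rows of 4 balls with the lip towards +x, and the stand carries three steel pails.

```bash
cat > /tmp/b.py <<'E'
from h import *
T,_=snap("top"); S,_=snap("side"); W=cloud(T); WS=cloud(S)
f=lambda u,v,z:ray(T,180+u/5,105+v/5,z).round(1)
print("ptr",f(135,122,120),"mark",f(233,115,120))
print("knob top",f(231,243,156),"skirt",f(232,253,121))
# knob dark mask in both views, cloud
for c,Wc in((T,W),(S,WS)):
    g=c["img"].max(2)
    m=(g<70)&(Wc[...,0]>590)&(Wc[...,0]<720)&(abs(Wc[...,1]-50)<60)&(Wc[...,2]>135)
    P=Wc[m]; print("knobcloud",len(P),P.min(0),P.max(0),cv2.minEnclosingCircle(P[P[:,2]>145][:,:2].astype(np.float32)) if (P[:,2]>145).any() else '')
# tray by color component
for c,Wc in((T,W),(S,WS)):
    hsv=cv2.cvtColor(c["img"],cv2.COLOR_BGR2HSV)
    m=(hsv[...,0]<20)&(hsv[...,1]>110)&(Wc[...,0]>350)&(Wc[...,0]<560)&(abs(Wc[...,1])<230)&(Wc[...,2]<40)
    k,l,s,cc=cv2.connectedComponentsWithStats(m.astype(np.uint8)); i=np.argmax(s[1:,4])+1
    P=Wc[l==i]; print("tray",cv2.minAreaRect(P[:,:2].astype(np.float32)),P[:,2].min(),P[:,2].max())
    # stand base
    m=(hsv[...,0]<25)&(hsv[...,1]>110)&(Wc[...,0]>380)&(Wc[...,0]<600)&(Wc[...,1]<-200)&(Wc[...,1]>-400)&(Wc[...,2]<40)
    P=Wc[m]; print("stand",cv2.minEnclosingCircle(P[:,:2].astype(np.float32)),P[:,2].max())
    m=(hsv[...,0]<30)&(hsv[...,1]>60)&(Wc[...,1]>200)&(Wc[...,1]<440)&(Wc[...,0]>300)&(Wc[...,0]<600)&(Wc[...,2]<20)&(Wc[...,2]>6)
    P=Wc[m]; print("board",cv2.minEnclosingCircle(P[:,:2].astype(np.float32)),P[:,2].max(),len(P))
    m=(Wc[...,2]>75)&(Wc[...,1]>200)&(Wc[...,1]<440)&(Wc[...,0]>300)&(Wc[...,0]<560)&(Wc[...,2]<95)
    P=Wc[m]; print("cup",cv2.minAreaRect(P[:,:2].astype(np.float32)),P.min(0),P.max(0),len(P))
s=lambda u,v,z:ray(T,300+u/5,150+v/5,z).round(1)
print("post",s(310,213,215),"k",s(195,163,248),s(414,112,248),s(360,333,248))
q=lambda u,v,z:ray(T,100+u/7,180+v/7,z).round(1)
print("cup corners",q(133,95,87),q(277,95,87),q(263,427,87),q(125,418,87))
E
python3 /tmp/b.py
python3 - <<'E'
from h import *
c,_=snap("side","side_kn.png",(165,140,245,255),5)
c,_=snap("side","side_pk.png",(225,60,330,170),5)
E
```

```text
ptr [720.9 103.5 120. ] mark [723.6  45.9 120. ]
knob top [635.4  45.3 156. ] skirt [639.5  47.5 121. ]
knobcloud 197 [617.27929502  26.2696057  135.25054099] [661.65918002  68.4419991  164.00727105] ((639.974609375, 47.07748031616211), 22.757863998413086)
knobcloud 14 [616.82044301  51.80664344 135.41104622] [653.02048161  73.45023605 154.3623158 ] ((634.9204711914062, 58.95337677001953), 19.459983825683594)
tray ((461.92303466796875, -7.3885040283203125), (110.65839385986328, 317.0931701660156), 2.49316668510437) -7.257431311481696 24.81174180086009
stand ((516.1649169921875, -308.1181945800781), 74.26428985595703) 37.816279029155794
board ((456.2442321777344, 330.9477233886719), 85.0006332397461) 19.936122136758286 1212
cup ((474.28497314453125, 338.4449157714844), (139.3298797607422, 62.26469802856445), 0.7956851720809937) [405.00354453 307.29009103  75.10824478] [543.94939441 369.77723609  92.22708443] 339
tray ((455.8161926269531, -14.440460205078125), (109.8628921508789, 330.96734619140625), 2.2823328971862793) -4.7878744460562075 21.924479412606615
stand ((499.1741943359375, -312.8827209472656), 70.24464416503906) 22.64533693136002
board ((454.950927734375, 334.14794921875), 85.25025177001953) 19.702863153169233 1361
cup ((472.31707763671875, 341.6185607910156), (139.12355041503906, 61.461971282958984), 0.08532583713531494) [402.76147155 310.83115289  75.01556352] [541.86055802 372.40420686  90.15139994] 439
post [ 503.8 -311.1  215. ] k [ 525.3 -245.7  248. ] [ 548.6 -358.3  248. ] [ 436.9 -322.3  248. ]
cup corners [542.5 367.4  87. ] [540.9 306.9  87. ] [402.2 309.2  87. ] [407.5 366.1  87. ]
```

View pics/side_kn.png

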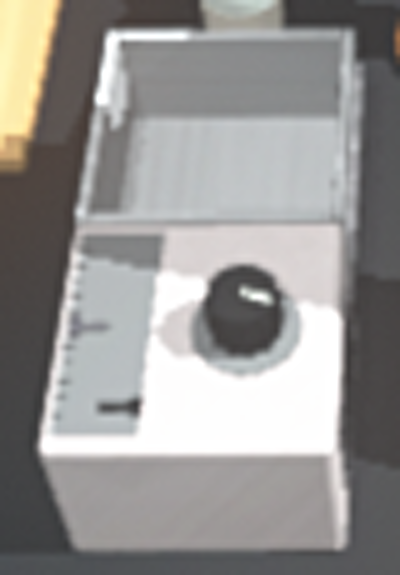

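View pics/side_pk.png

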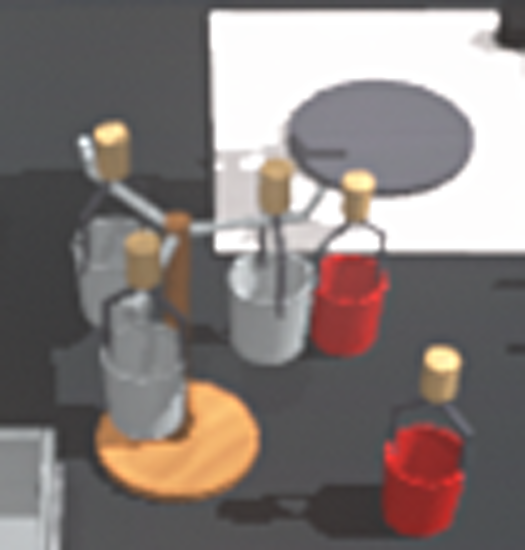

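The views agree: the pointer is at y≈103.5, the mark at y≈46, and the knob axis near (638,47). That means about -57 mm, or roughly -2.87 rad clockwise. I'll lift, go above the knob, and wind the wrist ahead of the turn.

```bash
cat >> h.py <<'E'
def down(yaw):
    """tool x down, tool y at world angle yaw (rad)"""
    y=np.array([np.cos(yaw),np.sin(yaw),0]); x=np.array([0,0,-1.]); z=np.cross(x,y)
    return R.from_matrix(np.stack([x,y,z],1))
def rep():
    st=robot.observe(); p,r=tool(st); y=r.as_matrix()[:,1]
    print("t%.1f"%st["t"],"p",p.round(1),"yaw %.1f"%np.degrees(np.arctan2(y[1],y[0])),"tilt x",r.as_matrix()[:,0].round(3),"q",np.round(st["qpos"],2),"F",np.round(st["wrist_force"],1),"w %.1f"%st["width"])
    return st
def go(target,yawdeg=None):
    st=robot.observe(); d,t=move(target,None if yawdeg is None else down(np.radians(yawdeg)),st); print("->",target,yawdeg,":",d,t)
E
python3 - <<'E'
from h import *
rep(); print(tool()[1].as_matrix().round(3)); p=tool()[0]
go([140,-609,380]);
E
```

```text
t0.6 p [ 139.9 -609.1  231.3] yaw -77.1 tilt x [ 0. -0. -1.] q [-1.47  0.22  1.53  0.    1.39 -0.13] F [-0.4 -0.4  1.1] w 85.7
[[ 0.     0.224 -0.975]
 [-0.    -0.975 -0.224]
 [-1.     0.    -0.   ]]
-> [140, -609, 380] None : [-7.434e-01 -6.000e-04 -4.000e-04] [0. 0. 0.]
```

>>> {"api": "carry_out", "payload": {"plan": [[[-0.75,0,0,0,0,0,1],[-0.75,0,0,0,0,0,1],[-0.75,0,0,0,0,0,1],[-0.75,-0.2,-0.24,-0.07,0,0,1],[-0.75,-0.4,-0.48,-0.14,0,0,1],[-0.75,-0.6,-0.72,-0.21,0,0,1],[-0.75,-0.8,-0.96,-0.28,0,0,1],[-0.75,-0.83,-1,-0.28,0,0,1]]]}}

```text
t: 1.4
position: [292.4, -408.7, 381.5]
ee_rot: [1.522, 1.57, -0.803]
wrist_force: [1.3, 0.3, -0.9]
width: 85.5
```

Run:
```python
from h import *
rep(); go([638,47,380],87)
```

```text
t1.4 p [ 292.4 -408.7  381.5] yaw -43.2 tilt x [ 0.001 -0.001 -1.   ] q [-1.11 -0.13  1.61  0.    1.66 -0.35] F [ 1.3  0.3 -0.9] w 85.5
-> [638, 47, 380] 87 : [ 0.0073 -0.3024 -2.8436] [-1.0854e+00  4.0000e-04 -2.0000e-04]
```

>>> {"api": "carry_out", "payload": {"plan": [[[0,-0.02,-0.24,-0.07,0,0,1],[0,-0.04,-0.48,-0.14,0,0,1],[0,-0.07,-0.72,-0.21,0,0,1],[0,-0.1,-0.96,-0.28,0,0,1],[0,-0.11,-1,-0.35,0,0,1]]]}}

```text
t: 1.9
position: [415.5, -246.1, 381.7]
ee_rot: [2.073, 1.569, 0.488]
wrist_force: [0.7, -0.4, 0.7]
width: 85.2
```

Run:
```python
from h import *
rep(); go([638,47,380],87)
```

```text
t1.9 p [ 415.5 -246.1  381.7] yaw -0.8 tilt x [ 0.002  0.001 -1.   ] q [-0.7  -0.18  1.66  0.    1.66 -0.69] F [ 0.7 -0.4  0.7] w 85.2
-> [638, 47, 380] 87 : [ 0.012   1.0917 -1.4811] [-7.317e-01  3.000e-04 -1.000e-03]
```

>>> {"api": "carry_out", "payload": {"plan": [[[0,0.14,-0.2,-0.07,0,0,1],[0,0.28,-0.4,-0.14,0,0,1],[0,0.43,-0.6,-0.21,0,0,1],[0,0.58,-0.8,-0.28,0,0,1],[0,0.74,-1,-0.35,0,0,1],[0,0.74,-1,-0.42,0,0,1],[0,0.74,-1,-0.49,0,0,1],[0,0.74,-1,-0.56,0,0,1]]]}}

```text
t: 2.7
position: [566.5, -53.2, 381.1]
ee_rot: [-2.763, 1.57, 3.104]
wrist_force: [0.4, -0.5, -0.2]
width: 85.3
```

Run:
```python
from h import *
rep(); go([638,47,250],87)
c,st=snap("wrist","w1.png");
```

```text
t2.7 p [566.5 -53.2 381.1] yaw 66.2 tilt x [-0.  0. -1.] q [-0.23  0.03  1.46 -0.    1.65 -1.39] F [ 0.4 -0.5 -0.2] w 85.3
-> [638, 47, 250] 87 : [0.6552 0.6026 0.1249] [-0.1736 -0.0002  0.    ]
```

View pics/w1.png

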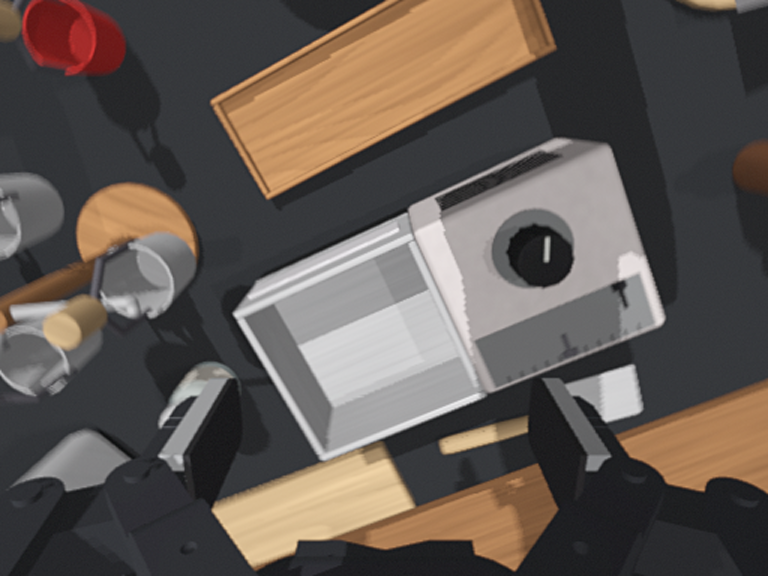

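The wrist view shows the knob top at (541,255), the pointer tip at about (628,305), and the mark tip at about (564,335). No view disagrees.

Run:
```python
from h import *
st=robot.observe(); c=robot.camera("wrist")
for n,u,v,z in(("knob",541,255,156),("skirt",531,249,121),("ptr",628,305,120),("mark",564,335,120)): print(n,ray(c,u/1.5,v/1.5,z,st).round(1))
W=cloud(c,st); m=(W[...,2]>148)&(W[...,2]<162)&(W[...,0]>590)&(W[...,0]<700)&(W[...,1]>0)&(W[...,1]<100)
print(cv2.minEnclosingCircle(W[m][:,:2].astype(np.float32)),m.sum())
```

```text
knob [633.2  47.4 156. ]
skirt [638.4  47.8 121. ]
ptr [719.3 108.9 120. ]
mark [724.6  50.2 120. ]
((639.8300170898438, 48.17971420288086), 22.881046295166016) 1184
```

>>> {"api": "carry_out", "payload": {"plan": [[[0,0.2,0.04,-0.06,0,0,1],[0,0.4,0.08,-0.12,0,0,1],[0.2,0.6,0.12,-0.17,0,0,1],[0.4,0.6,0.12,-0.17,0,0,1],[0.65,0.6,0.12,-0.17,0,0,1],[0.65,0.6,0.12,-0.17,0,0,1],[0.65,0.6,0.12,-0.17,0,0,1]]]}}

```text
t: 3.5
position: [637.0, 45.4, 251.4]
ee_rot: [-3.121, 1.569, 3.092]
wrist_force: [0.1, 0.3, 1.8]
width: 85.4
```

Run:
```python
from h import *
rep(); go([638,47,127],87)
c,st=snap("wrist","w2.png"); c,_=snap("top","t2.png",(160,90,340,200),4)
```

```text
t3.5 p [637.   45.4 251.4] yaw 86.0 tilt x [-0.002  0.    -1.   ] q [-0.05  0.24  1.46 -0.    1.44 -1.55] F [0.1 0.3 1.8] w 85.4
-> [638, 47, 127] 87 : [0.6218 0.0085 0.0055] [-0.0084 -0.0009  0.    ]
```

View pics/w2.png

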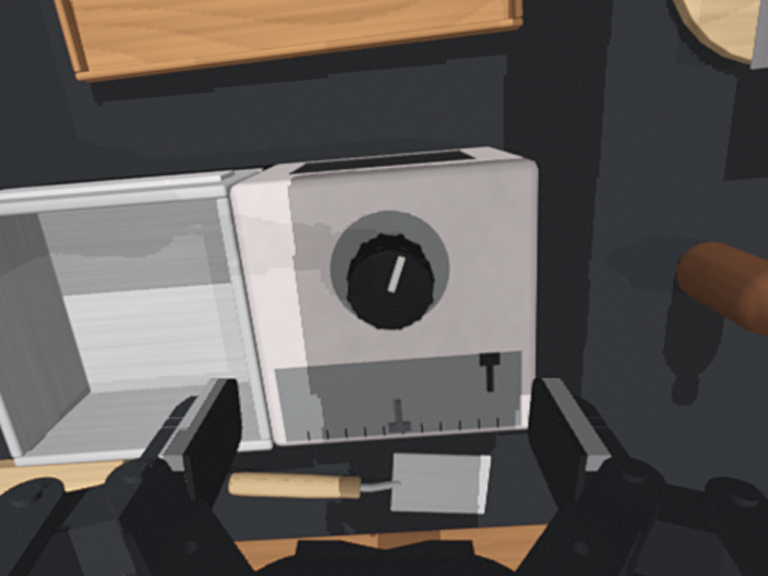

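Run:
```python
from h import *
st=robot.observe(); c=robot.camera("wrist")
for n,u,v,z in(("knob",390,282,156),("skirt",390,268,121),("ptr",490,391,120),("mark",398,400,120)): print(n,ray(c,u/1.5,v/1.5,z,st).round(1))
W=cloud(c,st); m=(W[...,2]>148)&(W[...,2]<162)&(W[...,0]>590)&(W[...,0]<700)&(W[...,1]>0)&(W[...,1]<100)
print(cv2.minEnclosingCircle(W[m][:,:2].astype(np.float32)),m.sum(),W[m][:,2].mean())
go([639.5,47.5,128],87)
```

```text
knob [640.8  48.1 156. ]
skirt [644.2  48.2 121. ]
ptr [729.8 105.7 120. ]
mark [732.3  47.5 120. ]
((640.1201171875, 48.3529167175293), 23.098281860351562) 2570 157.15261869821822
-> [639.5, 47.5, 128] 87 : [ 0.6395  0.0119 -0.0052] [-0.008   0.0032 -0.0001]
```

>>> {"api": "carry_out", "payload": {"plan": [[[0.15,0.014,-0.008,-0.008,0,0,1],[0.3,0.014,-0.008,-0.008,0,0,1],[0.45,0.014,-0.008,-0.008,0,0,1],[0.55,0.014,-0.008,-0.008,0,0,1],[0.6,0.014,-0.008,-0.008,0,0,1],[0.615,0.014,-0.008,-0.008,0,0,1],[0.615,0.014,-0.008,-0.008,0,0,1]]]}}

```text
t: 4.35
position: [637.3, 48.3, 130.2]
ee_rot: [0.008, 1.568, -0.043]
wrist_force: [0.5, 0.2, 0.2]
width: 85.6
```

Run:
```python
from h import *
rep(); go([640,48,129],87)
```

```text
t4.3 p [637.3  48.3 130.2] yaw 87.1 tilt x [ 0.003 -0.    -1.   ] q [-0.05  0.34  1.58  0.    1.22 -1.57] F [0.5 0.2 0.2] w 85.6
-> [640, 48, 129] 87 : [ 0.0059 -0.0008  0.0138] [ 0.0006  0.0013 -0.    ]
```

>>> {"api": "carry_out", "payload": {"plan": [[[0.003,0,0.013,0,0,0,1],[0.003,0,0.013,0,0,0,0.4],[0.003,0,0.013,0,0,0,0.2],[0.003,0,0.013,0,0,0,0.2],[0.003,0,0.013,0,0,0,0.2],[0.003,0,0.013,0,0,0,0.2],[0.003,0,0.013,0,0,0,0.2]]]}}

```text
t: 5.05
position: [638.9, 48.1, 128.5]
ee_rot: [-0.5, 1.57, -0.55]
wrist_force: [-2.8, -2.1, 5.0]
width: 42.7
```

Run:
```python
from h import *
rep()
```

```text
t5.0 p [638.9  48.1 128.5] yaw 87.1 tilt x [ 0.001 -0.    -1.   ] q [-0.05  0.34  1.58 -0.    1.22 -1.57] F [-2.8 -2.1  5. ] w 42.7
```

>>> {"api": "carry_out", "payload": {"plan": [[[0,0,0,0.05,0,0,0.2],[0,0,0,0.1,0,0,0.2],[0,0,0,0.15,0,0,0.2],[0,0,0,0.2,0,0,0.2],[0,0,0,0.25,0,0,0.2],[0,0,0,0.3,0,0,0.2],[0,0,0,0.33,0,0,0.2],[0,0,0,0.33,0,0,0.2]]]}}

```text
t: 5.85
position: [639.0, 48.3, 128.5]
ee_rot: [0.682, 1.57, -0.062]
wrist_force: [-1.6, -0.9, 5.7]
width: 42.4
```

Run:
```python
from h import *
rep()
c,st=snap("wrist","w3.png");c,st=snap("side","s3.png",(165,140,245,255),5)
```

```text
t5.8 p [639.   48.3 128.5] yaw 47.4 tilt x [ 0.001 -0.    -1.   ] q [-0.05  0.34  1.58 -0.    1.22 -0.87] F [-1.6 -0.9  5.7] w 42.4
```

View pics/w3.png

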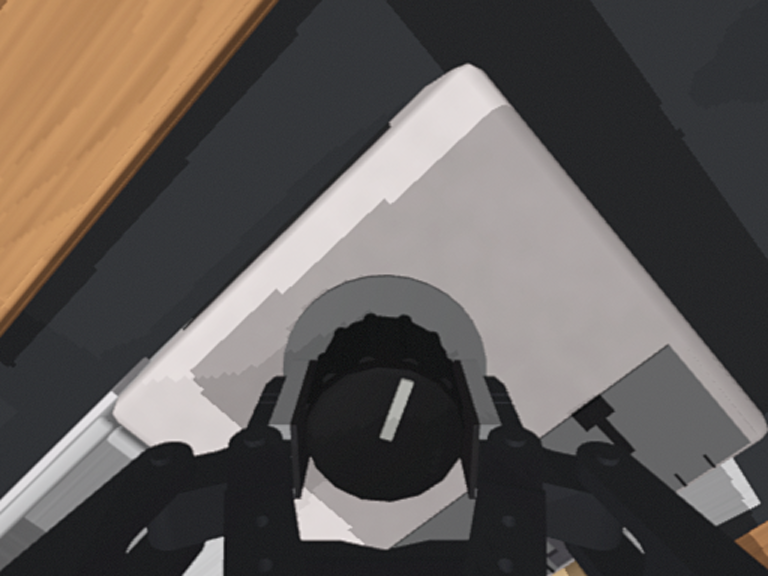

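View pics/s3.png

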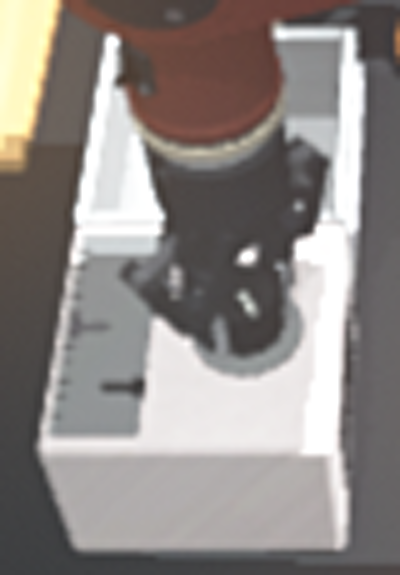

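The pointer is moving the right way; the side view has it at (118,387) and the mark at (95,327). I'll continue.

>>> {"api": "carry_out", "payload": {"plan": [[[0,0,0,0.05,0,0,0.2],[0,0,0,0.1,0,0,0.2],[0,0,0,0.15,0,0,0.2],[0,0,0,0.2,0,0,0.2],[0,0,0,0.25,0,0,0.2],[0,0,0,0.3,0,0,0.2],[0,0,0,0.35,0,0,0.2],[0,0,0,0.4,0,0,0.2]]]}}

```text
t: 6.75
position: [639.4, 48.4, 128.5]
ee_rot: [1.608, 1.569, 0.025]
wrist_force: [-0.5, -1.0, 4.0]
width: 42.4
```

>>> {"api": "carry_out", "payload": {"plan": [[[0,0,0,0.05,0,0,0.2],[0,0,0,0.1,0,0,0.2],[0,0,0,0.15,0,0,0.2],[0,0,0,0.2,0,0,0.2],[0,0,0,0.25,0,0,0.2],[0,0,0,0.3,0,0,0.2],[0,0,0,0.35,0,0,0.2],[0,0,0,0.4,0,0,0.2]]]}}

```text
t: 7.55
position: [639.6, 48.3, 128.5]
ee_rot: [2.365, 1.568, -0.056]
wrist_force: [1.6, -0.6, 4.2]
width: 42.5
```

Run:
```python
from h import *
rep()
c,st=snap("wrist","w4.png");c,st=snap("side","s4.png",(165,140,245,255),5)
```

```text
t7.5 p [639.6  48.3 128.5] yaw -48.7 tilt x [ 0.002 -0.    -1.   ] q [-0.05  0.34  1.57 -0.    1.22  0.8 ] F [ 1.6 -0.6  4.2] w 42.5
```

View pics/s4.png

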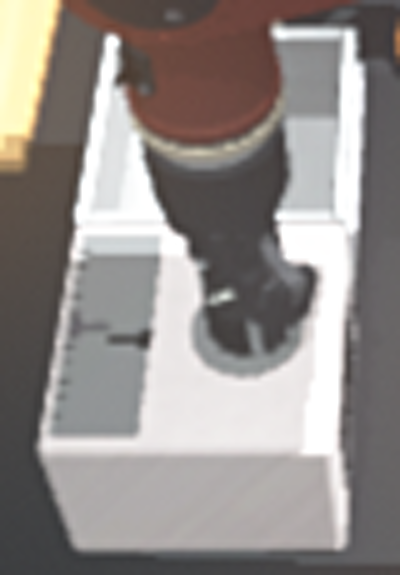

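View pics/w4.png

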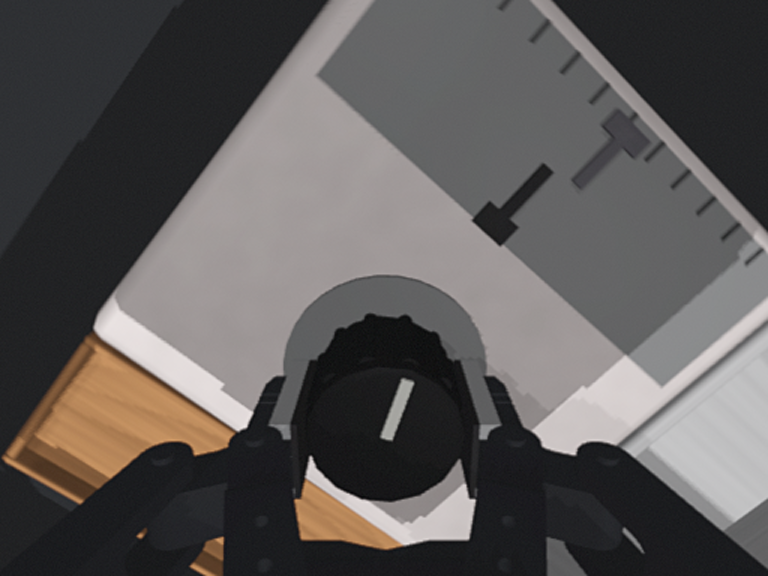

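The wrist view now shows both tips clearly, with the pointer at (546,169) and the mark at (578,184).

```bash
cat > /tmp/pm.py <<'E'
from h import *
import sys
def pm(pu,pv,mu,mv):
    st=robot.observe(); c=robot.camera("wrist")
    for z in(119,122):
        a=ray(c,pu/1.5,pv/1.5,z,st);b=ray(c,mu/1.5,mv/1.5,z,st); print(a.round(1),b.round(1),"dy",(b-a)[1].round(2),"deg",np.degrees((b-a)[1]/20).round(2))
pm(*map(float,sys.argv[1:]))
E
PYTHONPATH=. python3 /tmp/pm.py 546 169 578 184
python3 - <<'E'
from h import *
c,st=snap("wrist","w4c.png",(300,60,440,180),5)
E
```

```text
Traceback (most recent call last):
  File "h.py", line 1, in <module>
    import numpy as np, cv2
ModuleNotFoundError: No module named 'cv2'
```

View pics/w4c.png

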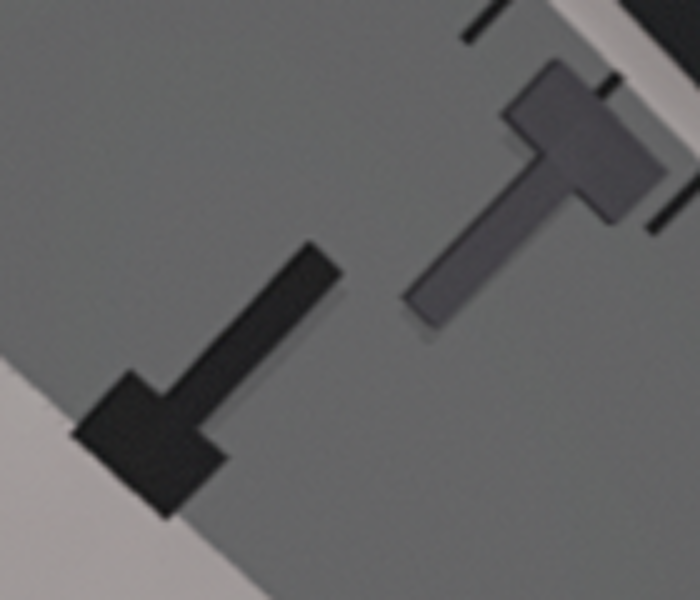

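```bash
cp /tmp/pm.py . ; python3 pm.py 547.8 167.1 576 183.9
```

```text
[722.7  56.5 119. ] [724.9  46.5 119. ] dy -9.98 deg -28.6
[722.3  57.4 122. ] [724.5  47.6 122. ] dy -9.79 deg -28.04
```

>>> {"api": "carry_out", "payload": {"plan": [[[0,0,0,0.04,0,0,0.2],[0,0,0,0.08,0,0,0.2],[0,0,0,0.12,0,0,0.2],[0,0,0,0.16,0,0,0.2],[0,0,0,0.2,0,0,0.2],[0,0,0,0.22,0,0,0.2],[0,0,0,0.22,0,0,0.2]]]}}

```text
t: 8.45
position: [639.7, 48.1, 128.5]
ee_rot: [2.745, 1.568, -0.131]
wrist_force: [3.6, -1.9, 4.4]
width: 42.6
```

Run:
```python
from h import *
rep()
c,st=snap("wrist","w5.png",(230,60,440,220),3.7)
```

```text
t8.4 p [639.7  48.1 128.5] yaw -74.8 tilt x [ 0.003 -0.    -1.   ] q [-0.05  0.34  1.57 -0.    1.22  1.26] F [ 3.6 -1.9  4.4] w 42.6
```

View pics/w5.png

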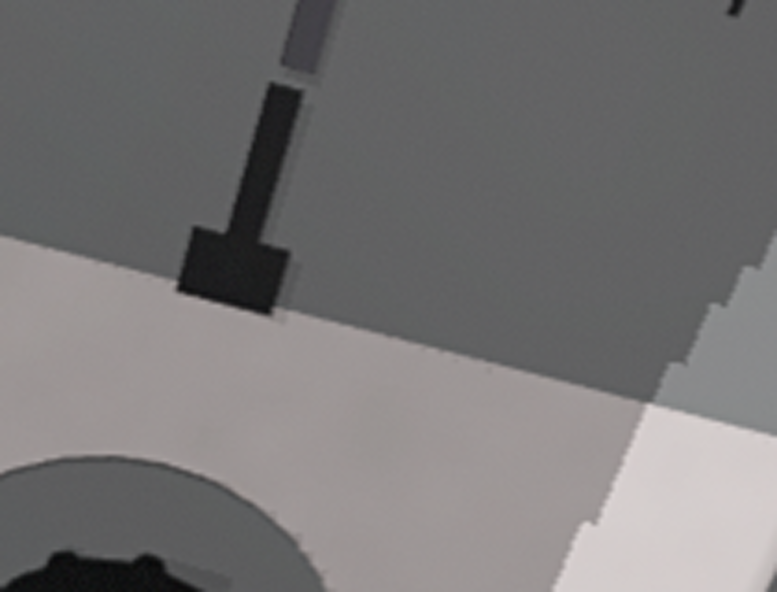

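```bash
python3 pm.py 460.9 125.7 466.6 118.8
```

```text
[722.1  47.6 119. ] [724.3  46.6 119. ] dy -1.0 deg -2.86
[722.  48. 122.] [724.2  47.1 122. ] dy -0.98 deg -2.8
```

>>> {"api": "carry_out", "payload": {"plan": [[[0,0,0,0.012,0,0,0.2],[0,0,0,0.023,0,0,0.2],[0,0,0,0.023,0,0,0.2],[0,0,0,0.023,0,0,0.2]]]}}

```text
t: 8.95
position: [639.7, 48.1, 128.5]
ee_rot: [2.783, 1.568, -0.141]
wrist_force: [3.6, -2.2, 4.8]
width: 41.9
```

Run:
```python
from h import *
rep()
c,st=snap("wrist","w6.png",(240,30,380,140),5)
```

```text
t8.9 p [639.7  48.1 128.5] yaw -77.5 tilt x [ 0.003 -0.    -1.   ] q [-0.05  0.34  1.57 -0.    1.22  1.31] F [ 3.6 -2.2  4.8] w 41.9
```

View pics/w6.png

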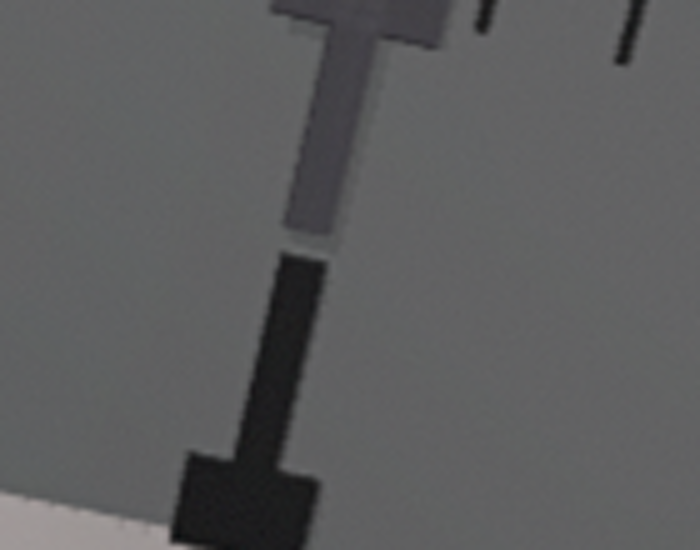

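The pointer lines up with the mark: the edges continue within about 1 px in the 5x crop. I release, lift, and take a check picture from above.

>>> {"api": "carry_out", "payload": {"plan": [[[0,0,0,0,0,0,0.75],[0,0,0,0,0,0,0.75],[0,0,0,0,0,0,0.75],[0,0,0,0,0,0,0.75],[-0.2,0,0,0,0,0,0.75],[-0.5,0,0,0,0,0,0.75],[-0.75,0,0,0,0,0,0.75],[-0.75,0,0,0,0,0,0.75]]]}}

```text
t: 9.8
position: [641.6, 48.4, 286.0]
ee_rot: [2.89, 1.559, -0.036]
wrist_force: [1.1, 0.4, 0.8]
width: 63.8
```

Run:
```python
from h import *
rep()
c,st=snap("wrist","w7.png");c,st=snap("wrist","w7c.png",(200,0,400,150),4); c,st=snap("top","t7.png"); c,st=snap("side","s7.png")
```

```text
t9.8 p [641.6  48.4 286. ] yaw -77.6 tilt x [ 0.012 -0.    -1.   ] q [-0.05  0.23  1.42  0.    1.49  1.31] F [1.1 0.4 0.8] w 63.8
```

View pics/w7.png

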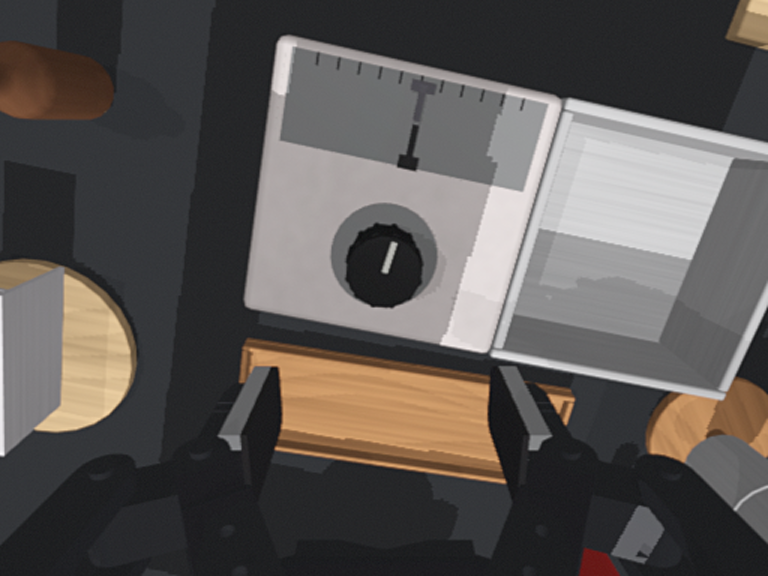

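View pics/s7.png

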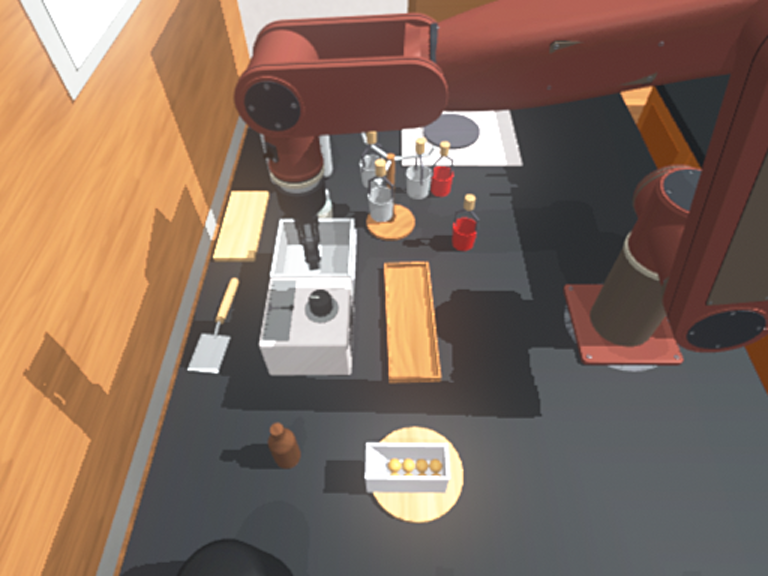

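The lifted wrist view confirms alignment: pointer (408,160) to mark (425,85) forms one line. Next is the cup. I'll grasp the side walls near the back with the tool tilted forward, so that tipping lip-down brings the tool back towards the other side. First I move over, unwinding the wrist.

>>> {"api": "carry_out", "payload": {"plan": [[[-0.05,-0.2,0.1,-0.07,0,0,1],[-0.1,-0.4,0.2,-0.14,0,0,1],[-0.1,-0.6,0.3,-0.21,0,0,1],[-0.1,-0.8,0.4,-0.28,0,0,1],[-0.1,-1,0.53,-0.35,0,0,1],[-0.1,-1,0.53,-0.42,0,0,1],[-0.1,-1,0.53,-0.49,0,0,1],[-0.1,-1,0.53,-0.56,0,0,1]]]}}

```text
t: 10.8
position: [490.6, 221.3, 294.5]
ee_rot: [-1.113, 1.566, -2.859]
wrist_force: [-0.0, -0.4, -1.0]
width: 85.4
```

Run:
```python
from h import *
rep(); go([400,330,310],90)
st=robot.observe(); print(st["qpos"].round(4).tolist(),st["position"].round(1).tolist(),st["ee_rot"].tolist())
```

```text
t10.8 p [490.6 221.3 294.5] yaw -10.0 tilt x [-0.005 -0.001 -1.   ] q [ 0.28 -0.02  1.67 -0.    1.5   0.45] F [-0.  -0.4 -1. ] w 85.4
-> [400, 330, 310] 90 : [-0.0761 -0.5413 -0.456 ] [-0.8337 -0.0011  0.0026]
[0.2772, -0.0191, 1.6667, -0.0, 1.4992, 0.4524] [490.6, 221.3, 294.5] [-1.1129925597405796, 1.5655984344669909, -2.858989815255092]
```

>>> {"api": "carry_out", "payload": {"plan": [[[-0.03,-0.18,-0.15,-0.07,0,0,1],[-0.06,-0.36,-0.3,-0.14,0,0,1],[-0.08,-0.54,-0.456,-0.21,0,0,1],[-0.08,-0.54,-0.456,-0.28,0,0,1],[-0.08,-0.54,-0.456,-0.35,0,0,1],[-0.08,-0.54,-0.456,-0.42,0,0,1],[-0.08,-0.54,-0.456,-0.49,0,0,1],[-0.08,-0.54,-0.456,-0.56,0,0,1]]]}}

```text
t: 11.6
position: [401.5, 329.8, 310.3]
ee_rot: [-2.035, 1.565, -2.609]
wrist_force: [-0.0, 0.3, -0.0]
width: 85.6
```

>>> {"api": "carry_out", "payload": {"plan": [[[0,0,0,-0.07,0,0,1],[0,0,0,-0.14,0,0,1],[0,0,0,-0.21,0,0,1],[0,0,0,-0.27,0,0,1],[0,0,0,-0.27,0,0,1]]]}}

```text
t: 12.1
position: [401.7, 329.8, 310.6]
ee_rot: [-2.593, 1.566, -2.607]
wrist_force: [-1.0, 0.9, 0.1]
width: 85.3
```

Run:
```python
from h import *
rep()
print(tool()[1].as_matrix().round(2))
st=robot.observe(); print(st["qpos"].round(4).tolist(),st["position"].round(1).tolist(),st["ee_rot"].tolist())
c,st=snap("wrist","w8.png"); c,st=snap("side","s8.png")
```

```text
t12.1 p [401.7 329.8 310.6] yaw 89.2 tilt x [-0.004 -0.003 -1.   ] q [ 0.54 -0.07  1.69  0.    1.53 -1.02] F [-1.   0.9  0.1] w 85.3
[[-0.    0.01  1.  ]
 [-0.    1.   -0.01]
 [-1.   -0.   -0.  ]]
[0.5356, -0.0712, 1.6873, 0.0, 1.5307, -1.0213] [401.7, 329.8, 310.6] [-2.5934027873906165, 1.5656041625794508, -2.6073494432726476]
```

View pics/w8.png

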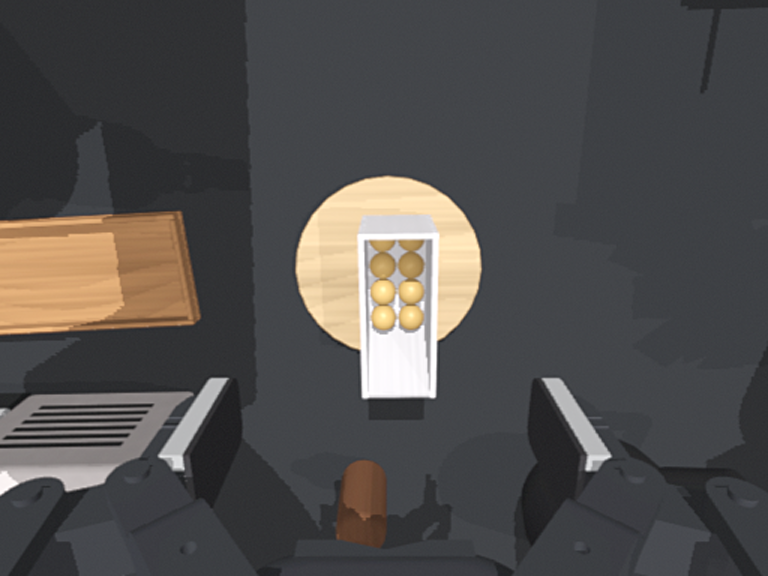

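Run:
```python
from h import *
st=robot.observe(); c=robot.camera("wrist")
for u,v in((361,235),(437,235),(435,397),(362,397)): print(ray(c,u/1.5,v/1.5,87,st).round(1))
W=cloud(c,st); m=(W[...,2]>80)&(W[...,2]<95)&(W[...,0]>350)&(W[...,0]<570)&(W[...,1]>280)&(W[...,1]<420)
print(cv2.minAreaRect(W[m][:,:2].astype(np.float32)),m.sum(),W[m][:,2].mean(),W[m].min(0),W[m].max(0))
# fit kinematics
from scipy.optimize import least_squares
D=[([-1.471,.2213,1.5276,0,1.3947,-.126],(139.9,-608.5,230.2)),([-1.11,-.13,1.61,0,1.66,-.35],(292.4,-408.7,381.5)),([-.05,.34,1.58,0,1.22,-1.57],(637.3,48.3,130.2)),
([0.2772,-0.0191,1.6667,0,1.4992,0.4524],(490.6,221.3,294.5)),(st["qpos"],st["position"])]
def fk(q,P):
    a1,h,L2,ae,L3,d,Lt=P
    rz=R.from_euler('z',q[0]); 
    ry=lambda a:R.from_euler('y',a)
    r2=rz*ry(q[1]); r3=r2*ry(q[2]-0)
    p=rz.apply([a1,d,h])+r2.apply([0,0,L2])+r3.apply([ae,0,L3])
    return p,r3
# r3 z axis = forearm direction
def res(P):
    o=[]
    for q,x in D:
        p,_=fk(q,[*P,0]); p=p-np.array([0,0,0]); o+=list(p-x)
    return o
s=least_squares(lambda P:res(P),[0,200,400,50,350,80]); print(s.x.round(1),np.abs(s.fun).max())
```

```text
[406.7 312.1  87. ]
[407.7 368.8  87. ]
[545.6 369.1  87. ]
[544.6 308.3  87. ]
((474.6689758300781, 339.30975341796875), (60.02611541748047, 140.56544494628906), 89.87152099609375) 1340 85.7609139797669 [404.38116713 309.31845751  80.00946914] [544.96585937 369.33683896  88.84654082]
[  5.5 -24.1 417.2  57.3 541.4  79.2] 0.999400910728184
```

The cup origin is near (459,340), yaw ≈0, with 8 balls. I tilt the tool 45° forward (about tool -y).

>>> {"api": "carry_out", "payload": {"plan": [[[0,0.02,-0.05,0,-0.07,0,1],[0,0.05,-0.1,0,-0.14,0,1],[0,0.05,-0.15,0,-0.21,0,1],[0,0.05,-0.2,0,-0.28,0,1],[0,0.05,-0.2,0,-0.35,0,1],[0,0.05,-0.2,0,-0.38,0,1],[0,0.05,-0.2,0,-0.38,0,1]]]}}

```text
t: 12.95
position: [360.8, 340.8, 311.0]
ee_rot: [-0.003, 0.777, -0.015]
wrist_force: [-0.9, -0.2, -0.4]
width: 85.6
```

Run:
```python
from h import *
st=rep(); r=tool(st)[1].as_matrix(); print(r.round(3)); print(st["qpos"].round(4).tolist(),st["position"].round(2).tolist())
P=[5.5,0,417.2,57.3,541.4,79.2]
q=st["qpos"]; rz=R.from_euler('z',q[0]); ry=lambda a:R.from_euler('y',a)
r2=rz*ry(q[1]); r3=r2*ry(q[2])
p=rz.apply([5.5,79.2,0])+r2.apply([0,0,417.2])+r3.apply([57.3,0,541.4])
# wrist point p + (0,0,h) + Lt*x = pos ; -24.1 = h-Lt
# pos = p + (0,0,Lt-24.1)+Lt*x
A=np.array([0,0,1])+r[:,0]; b=st["position"]-p+np.array([0,0,24.1]); Lt=A@b/(A@A); print("Lt",Lt,b-Lt*A)
```

```text
t12.9 p [360.8 340.8 311. ] yaw 89.2 tilt x [ 0.713 -0.011 -0.701] q [ 1.01 -0.44  2.17 -0.77  1.08 -0.29] F [-0.9 -0.2 -0.4] w 85.6
[[ 0.713  0.013  0.701]
 [-0.011  1.    -0.008]
 [-0.701 -0.002  0.713]]
[1.0118, -0.4407, 2.1702, -0.7666, 1.0754, -0.2853] [360.82, 340.76, 311.04]
Lt 336.94810643217926 [ 0.3946392   3.0069751  -0.83414531]
```

```bash
cat > ik.py <<'E'
from h import *
from scipy.optimize import least_squares
LO=np.array([-2.98,-.91,.09,-1.24,.2,-2.68]); HI=np.array([2.98,2.08,2.57,4.39,2.65,2.68])
def fk(q):
    rz=R.from_euler('z',q[0]); ry=lambda a:R.from_euler('y',a)
    r2=rz*ry(q[1]); r3=r2*ry(q[2])
    F=r3*R.from_euler('z',q[3])*ry(q[4])*R.from_euler('z',q[5]); M=F.as_matrix()
    p=rz.apply([5.5,79.2,312.8])+r2.apply([0,0,417.2])+r3.apply([57.3,0,541.4])+336.9*M[:,2]
    return p,np.stack([M[:,2],-M[:,0],-M[:,1]],1)
def ik(p,Rm,q0):
    def f(q):
        a,b=fk(q); return np.r_[(a-p)/100,(R.from_matrix(b).inv()*R.from_matrix(Rm)).as_rotvec()]
    s=least_squares(f,np.clip(q0,LO+.02,HI-.02),bounds=(LO,HI)); return s.x,np.abs(s.fun).max()
def tilt(phi,az,roll=0):
    """tool x pointing forward phi deg from down toward azimuth az; roll=0: jaw horizontal, y=left"""
    phi,az=np.radians(phi),np.radians(az)
    x=np.array([np.sin(phi)*np.cos(az),np.sin(phi)*np.sin(az),-np.cos(phi)]); y=np.array([-np.sin(az),np.cos(az),0])
    M=np.stack([x,y,np.cross(x,y)],1)
    return M@R.from_euler('x',roll,degrees=True).as_matrix()
E
python3 - <<'E'
from ik import *
st=robot.observe(); p,M=fk(st["qpos"]); print(p-st["position"]); print(M.round(3))
for phi in(30,35,40,45,50):
    for back in(0,100):
        Rm=tilt(phi,0); g=np.array([434,340,62.])+(19-back)*Rm[:,0]
        q,e=ik(g,Rm,st["qpos"]); print(phi,back,g.round(),q.round(2),round(e,4))
E
```

```text
[-0.428949   -3.00646404  0.81975543]
[[ 0.713  0.013  0.701]
 [-0.011  1.    -0.008]
 [-0.701 -0.002  0.713]]
30 0 [444. 340.  46.] [ 0.71  0.11  2.16 -0.66  0.56 -0.36] 0.0
30 100 [394. 340. 132.] [ 0.79 -0.14  2.19 -0.53  0.78 -0.45] 0.0
35 0 [445. 340.  46.] [ 0.75  0.11  2.19 -0.87  0.53 -0.12] 0.0
35 100 [388. 340. 128.] [ 0.85 -0.15  2.24 -0.69  0.74 -0.27] 0.0
40 0 [446. 340.  47.] [ 0.78  0.13  2.22 -1.11  0.53  0.13] 0.0
40 100 [382. 340. 124.] [ 0.91 -0.14  2.29 -0.87  0.72 -0.07] 0.0
45 0 [447. 340.  49.] [ 0.81  0.14  2.23 -1.24  0.56  0.27] 0.0341
45 100 [377. 340. 119.] [ 0.97 -0.11  2.32 -1.06  0.73  0.15] 0.0
50 0 [449. 340.  50.] [ 0.83  0.16  2.21 -1.24  0.6   0.29] 0.1085
50 100 [372. 340. 114.] [ 1.02 -0.06  2.35 -1.24  0.76  0.37] 0.0005
```

The kinematic fit matches to about 3 mm. Grasping with a 35° tilt is reachable. For the pour, rolling the tool 180° about its own axis while tilting out to about 62° tips the cup by about 97°. I check that path.

```bash
cat > pour.py <<'E'
from ik import *
T0=tilt(35,0); G=np.array([-25,0,50.])
corners=np.array([[-54,y,z] for y in(-30,30) for z in(0,75)]+[[52,y,0] for y in(-30,30)]+[[85,y,75] for y in(-30,30)],float)
lip=np.array([85,0,75.])
def pose_from_lip(L,phi,az,roll):
    M=tilt(phi,az,roll); C=M@T0.T
    g=np.array(L)-C@(lip-G); return g+19*M[:,0],M,C,g
if __name__=="__main__":
    for az in(-30,-17,0):
        q=np.array([-.3,.2,1.9,0,.8,-1.5])
        for s in np.linspace(0,1,9):
            L=[668,-122,260-130*s]
            p,M,C,g=pose_from_lip(L,35+27*s,az,180*s); q,e=ik(p,M,q); cz=(corners-G)@C.T+g
            print(az,s,p.round(),q.round(2),round(e,3),"cup minz",cz[:,2].min().round(),"up",C[2,2].round(2),"y",cz[:,1].min().round(),cz[:,1].max().round(),"x",cz[:,0].min().round(),cz[:,0].max().round())
E
python3 pour.py
```

```text
-30 0.0 [582. -72. 219.] [-0.13 -0.23  2.12 -0.34  0.71 -0.98] 0.0 cup minz 185.0 up 1.0 y -148.0 -27.0 x 533.0 683.0
-30 0.125 [610. -42. 202.] [-0.04 -0.14  2.1  -0.51  0.63 -0.36] 0.0 cup minz 161.0 up 0.97 y -142.0 12.0 x 554.0 690.0
-30 0.25 [644. -23. 196.] [ 0.02 -0.05  2.06 -0.67  0.59  0.23] 0.0 cup minz 149.0 up 0.88 y -132.0 32.0 x 586.0 710.0
-30 0.375 [677. -16. 200.] [ 0.05  0.03  2.01 -0.81  0.56  0.76] 0.0 cup minz 143.0 up 0.73 y -122.0 31.0 x 622.0 733.0
-30 0.5 [705. -23. 211.] [ 0.05  0.07  1.97 -0.92  0.53  1.25] 0.0 cup minz 144.0 up 0.54 y -132.0 31.0 x 651.0 752.0
-30 0.625 [722. -41. 225.] [ 0.02  0.08  1.96 -1.03  0.5   1.72] 0.0 cup minz 152.0 up 0.33 y -140.0 11.0 x 659.0 769.0
-30 0.75 [725. -69. 237.] [-0.02  0.06  1.99 -1.16  0.45  2.21] 0.0 cup minz 145.0 up 0.13 y -146.0 -18.0 x 668.0 765.0
-30 0.875 [ 714. -102.  241.] [-0.09  0.02  2.04 -1.24  0.38  2.64] 0.024 cup minz 136.0 up -0.03 y -161.0 -51.0 x 659.0 759.0
-30 1.0 [ 692. -136.  233.] [-0.22 -0.05  2.11 -0.97  0.23  2.68] 0.115 cup minz 130.0 up -0.12 y -183.0 -88.0 x 638.0 744.0
-17 0.0 [573.
[... 1436 characters left out ...]
623. -26. 200.] [-0.27 -0.23  2.24  0.5   0.41 -1.05] 0.0 cup minz 143.0 up 0.73 y -133.0 34.0 x 561.0 699.0
0 0.5 [650. -18. 211.] [-0.24 -0.18  2.21  0.58  0.34 -0.72] 0.0 cup minz 144.0 up 0.54 y -122.0 35.0 x 588.0 720.0
0 0.625 [674. -26. 225.] [-0.26 -0.15  2.18  0.75  0.3  -0.5 ] 0.0 cup minz 152.0 up 0.33 y -133.0 34.0 x 615.0 735.0
0 0.75 [691. -48. 237.] [-0.31 -0.12  2.17  1.03  0.29 -0.4 ] 0.0 cup minz 145.0 up 0.13 y -143.0 10.0 x 636.0 743.0
0 0.875 [698. -82. 241.] [-0.39 -0.1   2.17  1.35  0.34 -0.36] 0.0 cup minz 136.0 up -0.03 y -150.0 -34.0 x 649.0 744.0
0 1.0 [ 696. -122.  233.] [-0.49 -0.06  2.19  1.62  0.43 -0.3 ] 0.0 cup minz 130.0 up -0.12 y -152.0 -92.0 x 651.0 738.0
```

Run:
```python
from pour import *
rim=np.array([[-54,-30,75],[-54,30,75],[85,-30,75],[85,30,75.]])
for az in (0,8):
  q=np.array([-.52,-.29,2.16,.42,.76,-2.32])
  for s,z in zip(np.linspace(0,1,9),[290,275,260,245,225,200,175,150,130]):
    p,M,C,g=pose_from_lip([660,-125,z],35+27*s,az,180*s); q,e=ik(p,M,q); r=(rim-G)@C.T+g; cz=(corners-G)@C.T+g
    print(az,s,p.round(),q.round(2),round(e,3),"cup minz",cz[:,2].min().round(),"rim",r.round().astype(int).tolist())
```

```text
0 0.0 [ 561. -125.  249.] [-0.53 -0.34  2.14  0.4   0.84 -2.3 ] 0.0 cup minz 215.0 rim [[521, -155, 290], [521, -95, 290], [660, -155, 290], [660, -95, 290]]
0 0.125 [570. -85. 234.] [-0.45 -0.36  2.21  0.42  0.71 -1.86] 0.0 cup minz 192.0 rim [[519, -109, 265], [537, -54, 279], [651, -153, 268], [669, -97, 282]]
0 0.25 [589. -51. 228.] [-0.36 -0.35  2.24  0.43  0.6  -1.42] 0.0 cup minz 181.0 rim [[531, -66, 252], [563, -23, 280], [644, -146, 246], [676, -104, 274]]
0 0.375 [615. -29. 233.] [-0.29 -0.31  2.23  0.44  0.49 -0.99] 0.0 cup minz 176.0 rim [[553, -31, 251], [592, -8, 290], [640, -136, 225], [680, -114, 265]]
0 0.5 [642. -21. 241.] [-0.26 -0.26  2.2   0.5   0.41 -0.64] 0.0 cup minz 174.0 rim [[580, -11, 255], [620, -11, 300], [640, -125, 203], [680, -125, 247]]
0 0.625 [666. -29. 246.] [-0.27 -0.21  2.19  0.67  0.35 -0.41] 0.0 cup minz 173.0 rim [[607, -8, 262], [641, -31, 305], [643, -114, 178], [677, -136, 222]]
0 0.75 [683. -51. 249.] [-0.32 -0.17  2.18  0.96  0.32 -0.33] 0.0 cup minz 158.0 rim [[628, -23, 269], [652, -66, 304], [648, -104, 158], [672, -146, 192]]
0 0.87
[... 1020 characters left out ...]
m [[565, -23, 255], [605, -18, 300], [640, -128, 203], [680, -122, 247]]
8 0.625 [653. -29. 246.] [-0.37 -0.23  2.2   0.91  0.51 -0.78] 0.0 cup minz 173.0 rim [[591, -17, 262], [628, -35, 305], [641, -116, 178], [679, -134, 222]]
8 0.75 [672. -49. 249.] [-0.41 -0.17  2.18  1.1   0.5  -0.6 ] 0.0 cup minz 158.0 rim [[614, -29, 269], [644, -67, 304], [645, -106, 158], [675, -144, 192]]
8 0.875 [684. -81. 245.] [-0.49 -0.11  2.17  1.32  0.54 -0.46] 0.0 cup minz 140.0 rim [[631, -57, 272], [651, -110, 291], [650, -98, 140], [670, -152, 160]]
8 1.0 [ 688. -121.  233.] [-0.58 -0.03  2.17  1.5   0.62 -0.3 ] 0.0 cup minz 130.0 rim [[639, -98, 268], [647, -157, 268], [656, -95, 130], [664, -155, 130]]
```

```bash
cat >> ik.py <<'E'
def gom(p,M):
    st=robot.observe(); d,t=move(p,R.from_matrix(M),st); print("->",np.round(p,1),":",d.tolist(),t.tolist())
E
python3 - <<'E'
from ik import *
M=tilt(35,0); g=np.array([434,340,62.]); gom(g-81*M[:,0],M); gom(g+19*M[:,0],M)
E
```

```text
-> [387.5 340.  128.4] : [0.7355, -0.0004, -0.5579] [-0.0042, 0.0875, 0.0047]
-> [444.9 340.   46.4] : [1.2271, 0.0041, -0.649] [-0.0042, 0.0875, 0.0047]
```

>>> {"api": "carry_out", "payload": {"plan": [[[0.16,0,-0.14,-0.002,0.03,0.002,1],[0.34,0,-0.28,-0.004,0.06,0.004,1],[0.52,0,-0.42,-0.004,0.087,0.005,1],[0.7,0,-0.55,-0.004,0.087,0.005,1],[0.735,0,-0.558,-0.004,0.087,0.005,1],[0.735,0,-0.558,-0.004,0.087,0.005,1]]]}}

```text
t: 13.55
position: [390.3, 339.6, 130.3]
ee_rot: [0.0, 0.959, -0.004]
wrist_force: [0.5, 0.2, 0.3]
width: 85.5
```

Run:
```python
from ik import *
rep()
M=tilt(35,0); g=np.array([434,340,62.]); gom(g+19*M[:,0],M)
c,st=snap("side","s9.png",(200,230,360,380),4)
c,st=snap("wrist","w9.png")
S=robot.camera("side"); W=cloud(S); m=(W[...,2]>75)&(W[...,1]>280)&(W[...,1]<400)&(W[...,0]>430)&(W[...,0]<600)&(W[...,2]<95)
P=W[m]; print(P.max(0),P[:,1].min(),P[:,1].max())
```

```text
t13.6 p [390.3 339.6 130.3] yaw 89.8 tilt x [ 0.574 -0.002 -0.819] q [ 0.84 -0.16  2.24 -0.68  0.75 -0.29] F [0.5 0.2 0.3] w 85.5
-> [444.9 340.   46.4] : [0.5, 0.0033, -0.0173] [-0.0017, 0.0002, 0.001]
[541.96501524 372.27287373  89.6504474 ] 310.83594502566586 372.27287373237846
```

View pics/s9.png

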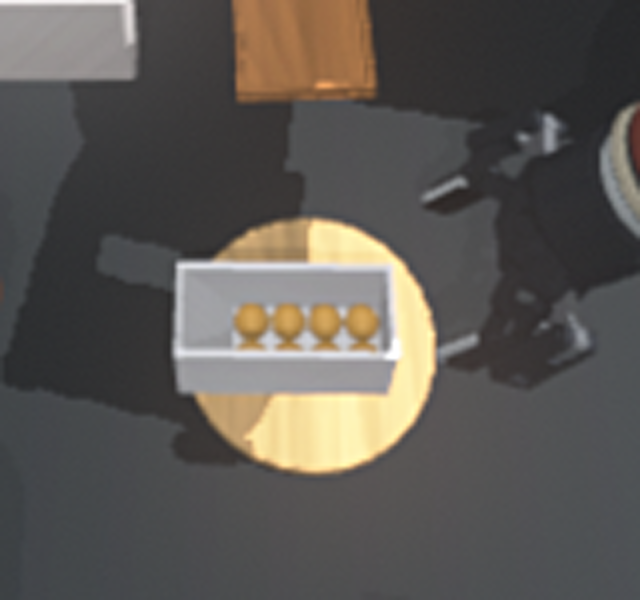

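View pics/w9.png

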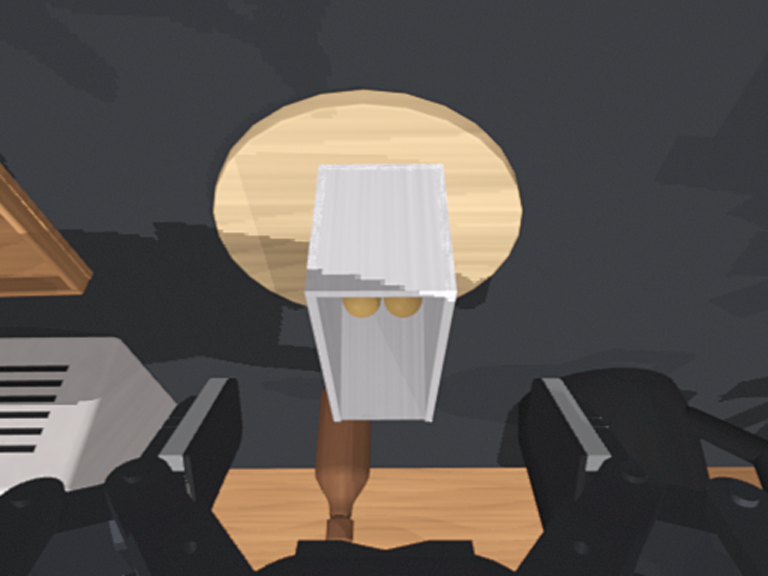

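The cup sits centred between the fingers (rim about 305–455 px, fingers at 240/530). I go in.

>>> {"api": "carry_out", "payload": {"plan": [[[0.12,0.003,-0.005,-0.002,0,0,1],[0.24,0.003,-0.01,-0.002,0,0,1],[0.36,0.003,-0.017,-0.002,0,0,1],[0.46,0.003,-0.017,-0.002,0,0,1],[0.5,0.003,-0.017,-0.002,0,0,1],[0.5,0.003,-0.017,-0.002,0,0,1]]]}}

```text
t: 14.3
position: [445.4, 341.8, 48.5]
ee_rot: [0.001, 0.956, 0.002]
wrist_force: [0.6, 0.4, 0.1]
width: 85.4
```

>>> {"api": "carry_out", "payload": {"plan": [[[0,0,0,0,0,0,0.7],[0,0,0,0,0,0,0.5],[0,0,0,0,0,0,0.5],[0,0,0,0,0,0,0.5],[0,0,0,0,0,0,0.5],[0,0,0,0,0,0,0.5]]]}}

```text
t: 14.9
position: [445.0, 341.7, 49.3]
ee_rot: [0.001, 0.955, 0.002]
wrist_force: [-3.3, -1.6, 6.6]
width: 59.2
```

Run:
```python
from ik import *
rep()
c,st=snap("side","s10.png",(200,230,360,380),4)
```

```text
t14.9 p [445.  341.7  49.3] yaw 90.1 tilt x [ 0.578  0.001 -0.816] q [ 0.75  0.09  2.19 -0.86  0.54 -0.14] F [-3.3 -1.6  6.6] w 59.2
```

View pics/s10.png

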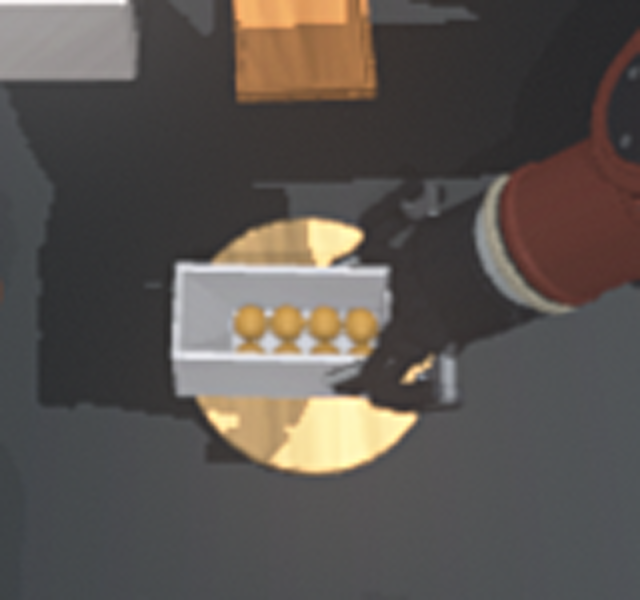

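>>> {"api": "carry_out", "payload": {"plan": [[[-0.04,0,0.03,0,0,0,0.5],[-0.1,0,0.07,0,0,0,0.5],[-0.2,0,0.14,0,0,0,0.5],[-0.34,0,0.24,0,0,0,0.5],[-0.5,0,0.35,0,0,0,0.5],[-0.64,0,0.45,0,0,0,0.5],[-0.734,0,0.52,0,0,0,0.5],[-0.734,0,0.52,0,0,0,0.5]]]}}

```text
t: 15.75
position: [446.3, 343.1, 232.8]
ee_rot: [0.011, 0.951, 0.011]
wrist_force: [-0.2, 0.5, -1.8]
width: 59.4
```

Run:
```python
from ik import *
from pour import pose_from_lip
rep()
p,M,_,_=pose_from_lip([660,-125,290],35,0,0); gom(p,M)
c,st=snap("side","s11.png")
```

```text
t15.8 p [446.3 343.1 232.8] yaw 90.1 tilt x [ 0.581  0.006 -0.814] q [ 0.75 -0.23  2.09 -0.54  0.87 -0.56] F [-0.2  0.5 -1.8] w 59.4
-> [ 560.9 -125.   249.4] : [0.2499, -2.3414, 0.5184] [-0.0008, 0.0043, -0.0031]
```

View pics/s11.png

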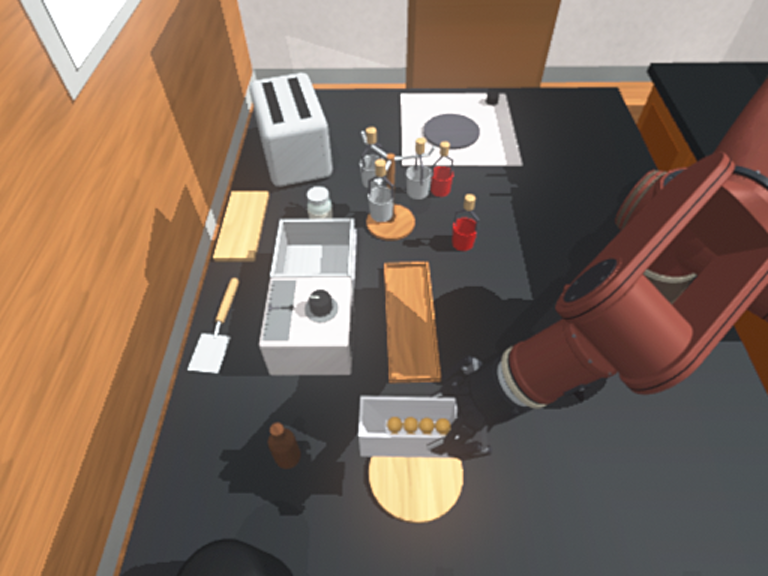

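>>> {"api": "carry_out", "payload": {"plan": [[[0.01,-0.08,0.02,0,0,0,0.5],[0.03,-0.2,0.05,0,0,0,0.5],[0.05,-0.36,0.08,0,0,0,0.5],[0.07,-0.52,0.12,0,0,0,0.5],[0.08,-0.68,0.15,0,0,0,0.5],[0.1,-0.82,0.19,0,0,0,0.5],[0.12,-0.94,0.22,0,0,0,0.5],[0.13,-1,0.24,0,0,0,0.5]]]}}

```text
t: 16.6
position: [498.1, 139.1, 230.0]
ee_rot: [-0.002, 0.962, -0.002]
wrist_force: [0.1, 0.1, -2.4]
width: 59.5
```

>>> {"api": "carry_out", "payload": {"plan": [[[0.01,-0.08,0.02,0,0,0,0.5],[0.03,-0.2,0.05,0,0,0,0.5],[0.04,-0.36,0.08,0,0,0,0.5],[0.05,-0.52,0.12,0,0,0,0.5],[0.06,-0.68,0.15,0,0,0,0.5],[0.08,-0.82,0.19,0,0,0,0.5],[0.09,-0.94,0.21,0,0,0,0.5],[0.1,-1,0.22,0,0,0,0.5]]]}}

```text
t: 17.4
position: [546.0, -60.3, 239.2]
ee_rot: [0.002, 0.962, 0.001]
wrist_force: [0.4, 0.6, -3.5]
width: 59.5
```

Run:
```python
from ik import *
from pour import pose_from_lip
rep()
p,M,_,_=pose_from_lip([660,-125,290],35,0,0); gom(p,M)
```

```text
t17.4 p [546.  -60.3 239.2] yaw 89.9 tilt x [ 0.572  0.001 -0.82 ] q [-0.39 -0.43  2.22  0.31  0.8  -2.11] F [ 0.4  0.6 -3.5] w 59.5
-> [ 560.9 -125.   249.4] : [0.0004, -0.3235, 0.0909] [-0.0008, -0.001, -0.0002]
```

>>> {"api": "carry_out", "payload": {"plan": [[[0,-0.12,0.03,0,0,0,0.5],[0,-0.24,0.06,0,0,0,0.5],[0,-0.32,0.09,0,0,0,0.5],[0,-0.32,0.09,0,0,0,0.5]]]}}

```text
t: 17.8
position: [561.3, -124.1, 250.3]
ee_rot: [0.003, 0.961, 0.001]
wrist_force: [0.3, 0.1, -2.5]
width: 59.5
```

```bash
cat > prow.py <<'E'
from ik import *
from pour import *
import sys
def P(s):
    z=np.interp(s,np.linspace(0,1,9),[290,275,260,245,225,200,175,150,130]); return pose_from_lip([660,-125,z],35+27*s,0,180*s)[:2]
def rows(s0,s1,n,meas=True):
    st=robot.observe(); p0,r0=tool(st); 
    for k in range(1,n+1):
        p,M=P(s0+(s1-s0)*k/n); d,t=move(p,R.from_matrix(M),st); print(np.round(d,3).tolist(),np.round(t,3).tolist())
if __name__=="__main__":
    rep(); rows(float(sys.argv[1]),float(sys.argv[2]),int(sys.argv[3]))
E
python3 prow.py 0 0.3333 8
python3 - <<'E'
from h import *
c,st=snap("top","t12.png",(150,80,400,260),3)
E
```

```text
t17.8 p [ 561.3 -124.1  250.3] yaw 89.9 tilt x [ 0.573  0.    -0.82 ] q [-0.53 -0.35  2.14  0.4   0.84 -2.29] F [ 0.3  0.1 -2.5] w 59.5
[0.033, 0.063, -0.016] [0.062, -0.01, 0.0]
[0.063, 0.13, -0.02] [0.124, -0.019, 0.002]
[0.092, 0.195, -0.014] [0.186, -0.028, 0.006]
[0.12, 0.256, 0.0] [0.249, -0.037, 0.01]
[0.146, 0.313, 0.022] [0.311, -0.046, 0.015]
[0.169, 0.364, 0.051] [0.374, -0.054, 0.022]
[0.19, 0.41, 0.086] [0.436, -0.062, 0.03]
[0.208, 0.448, 0.126] [0.498, -0.068, 0.039]
```

View pics/t12.png

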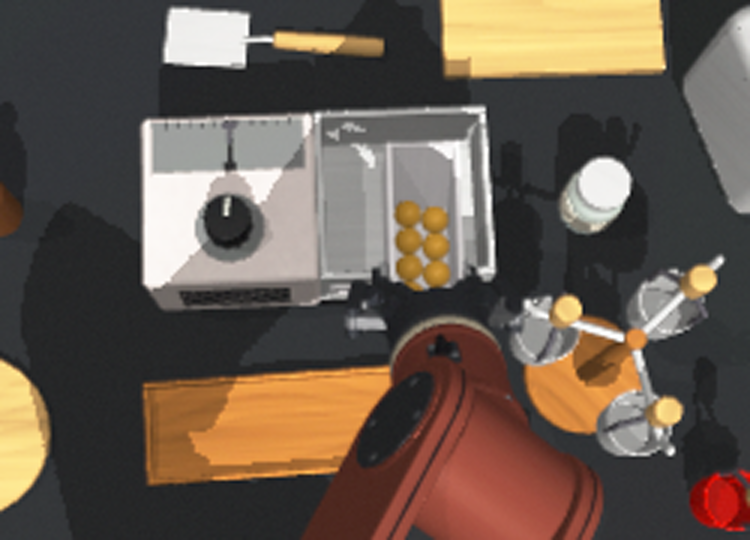

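>>> {"api": "carry_out", "payload": {"plan": [[[0.033,0.063,-0.016,0.062,-0.01,0,0.5],[0.063,0.13,-0.02,0.124,-0.019,0.002,0.5],[0.092,0.195,-0.014,0.186,-0.028,0.006,0.5],[0.12,0.256,0,0.249,-0.037,0.01,0.5],[0.146,0.313,0.022,0.311,-0.046,0.015,0.5],[0.169,0.364,0.051,0.374,-0.054,0.022,0.5],[0.19,0.41,0.086,0.436,-0.062,0.03,0.5],[0.208,0.448,0.126,0.498,-0.068,0.039,0.5]]]}}

```text
t: 18.65
position: [605.1, -30.5, 230.5]
ee_rot: [1.053, 0.804, 0.005]
wrist_force: [0.2, -0.5, -3.2]
width: 59.3
```

```bash
python3 prow.py 0.3333 0.6667 8
python3 - <<'E'
from h import *
c,st=snap("side","s13.png",(130,80,380,260),3)
E
```

```text
t18.6 p [605.1 -30.5 230.5] yaw 38.6 tilt x [ 0.694  0.003 -0.72 ] q [-0.3  -0.33  2.24  0.42  0.53 -1.1 ] F [ 0.2 -0.5 -3.2] w 59.3
[0.024, 0.045, 0.014] [0.061, -0.006, 0.008]
[0.05, 0.09, 0.015] [0.124, -0.009, 0.017]
[0.073, 0.132, 0.024] [0.186, -0.011, 0.027]
[0.093, 0.171, 0.042] [0.249, -0.012, 0.037]
[0.116, 0.201, 0.064] [0.311, -0.011, 0.047]
[0.137, 0.225, 0.093] [0.373, -0.009, 0.058]
[0.156, 0.242, 0.128] [0.436, -0.006, 0.068]
[0.173, 0.252, 0.169] [0.498, -0.002, 0.079]
```

View pics/s13.png

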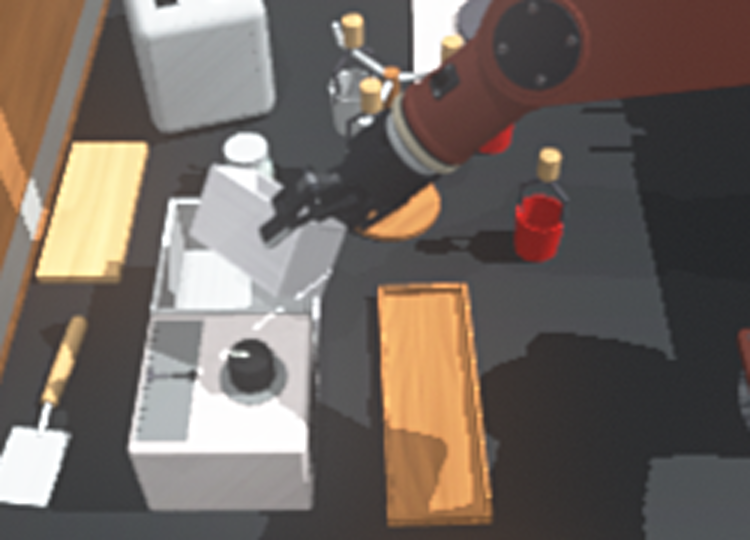

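Tipping is on track and the cup clears the knob. I continue.

>>> {"api": "carry_out", "payload": {"plan": [[[0.024,0.045,0.014,0.061,-0.006,0.008,0.5],[0.05,0.09,0.015,0.124,-0.009,0.017,0.5],[0.073,0.132,0.024,0.186,-0.011,0.027,0.5],[0.093,0.171,0.042,0.249,-0.012,0.037,0.5],[0.116,0.201,0.064,0.311,-0.011,0.047,0.5],[0.137,0.225,0.093,0.373,-0.009,0.058,0.5],[0.156,0.242,0.128,0.436,-0.006,0.068,0.5],[0.173,0.252,0.169,0.498,-0.002,0.079,0.5]]]}}

```text
t: 19.5
position: [673.2, -35.4, 248.8]
ee_rot: [2.092, 0.645, -0.001]
wrist_force: [1.0, 0.5, -2.3]
width: 59.6
```

```bash
python3 prow.py 0.6667 1 8
python3 - <<'E'
from h import *
c,st=snap("top","t14.png",(150,80,400,260),3)
E
```

```text
t19.5 p [673.2 -35.4 248.8] yaw -43.7 tilt x [ 0.799 -0.    -0.601] q [-0.28 -0.2   2.18  0.73  0.34 -0.35] F [ 1.   0.5 -2.3] w 59.6
[0.02, 0.029, 0.022] [0.064, 0.005, 0.007]
[0.037, 0.065, 0.054] [0.126, 0.011, 0.014]
[0.052, 0.098, 0.094] [0.189, 0.018, 0.021]
[0.066, 0.128, 0.142] [0.251, 0.027, 0.026]
[0.08, 0.153, 0.198] [0.314, 0.036, 0.031]
[0.088, 0.178, 0.258] [0.376, 0.046, 0.035]
[0.097, 0.197, 0.325] [0.438, 0.056, 0.037]
[0.106, 0.208, 0.397] [0.5, 0.068, 0.039]
```

View pics/t14.png

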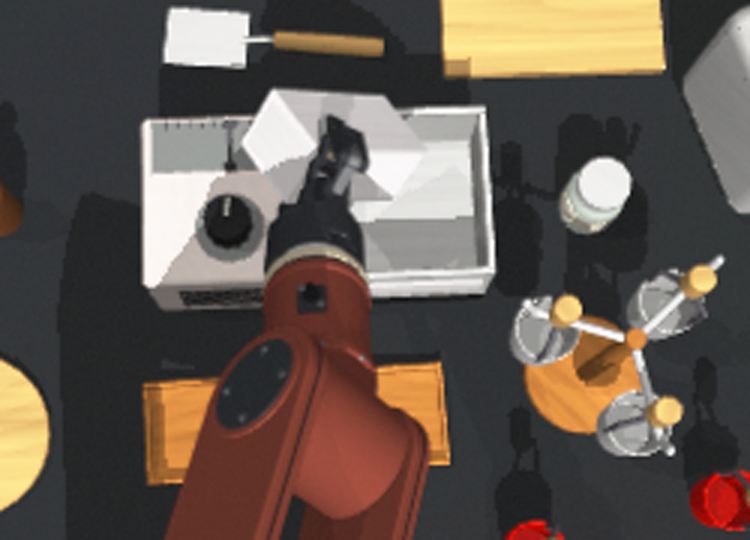

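>>> {"api": "carry_out", "payload": {"plan": [[[0.02,0.029,0.022,0.064,0.005,0.007,0.5],[0.037,0.065,0.054,0.126,0.011,0.014,0.5],[0.052,0.098,0.094,0.189,0.018,0.021,0.5],[0.066,0.128,0.142,0.251,0.027,0.026,0.5],[0.08,0.153,0.198,0.314,0.036,0.031,0.5],[0.088,0.178,0.258,0.376,0.046,0.035,0.5],[0.097,0.197,0.325,0.438,0.056,0.037,0.5],[0.106,0.208,0.397,0.5,0.068,0.039,0.5]]]}}

```text
t: 20.35
position: [688.6, -125.9, 235.1]
ee_rot: [3.139, 0.486, -0.001]
wrist_force: [-0.6, -0.1, -1.8]
width: 59.5
```

>>> {"api": "carry_out", "payload": {"plan": [[[0,0,0,0,0,0,0.5],[0,0,0,0,0,0,0.5],[0,0,0,0,0,0,0.5],[0,0,0,0,0,0,0.5],[0,0,0,0,0,0,0.5]]]}}

```text
t: 20.85
position: [689.3, -125.7, 236.3]
ee_rot: [3.136, 0.485, -0.001]
wrist_force: [-0.4, 0.2, -2.4]
width: 59.5
```

Run:
```python
from h import *
rep()
c,st=snap("top","t15.png",(150,80,400,260),3)
c,st=snap("side","s15.png",(130,80,380,260),3)
c,st=snap("wrist","w15.png")
```

```text
t20.9 p [ 689.3 -125.7  236.3] yaw -89.9 tilt x [ 0.885 -0.001 -0.466] q [-0.5  -0.08  2.2   1.58  0.44 -0.27] F [-0.4  0.2 -2.4] w 59.5
```

View pics/t15.png

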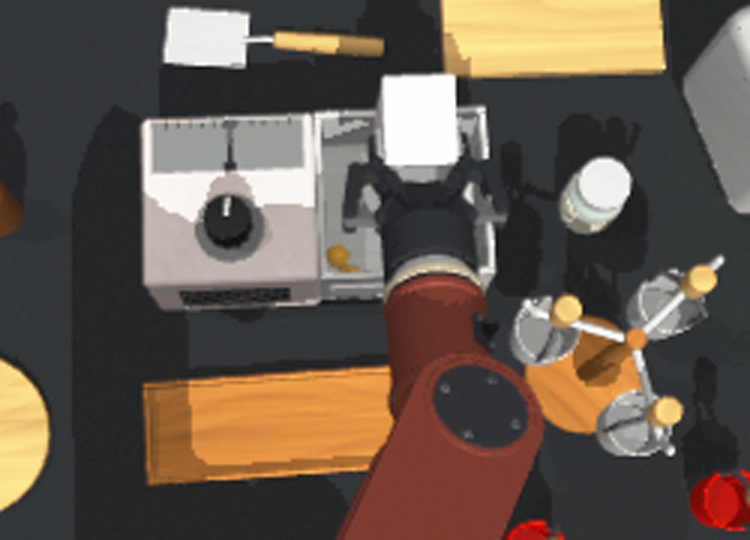

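View pics/s15.png

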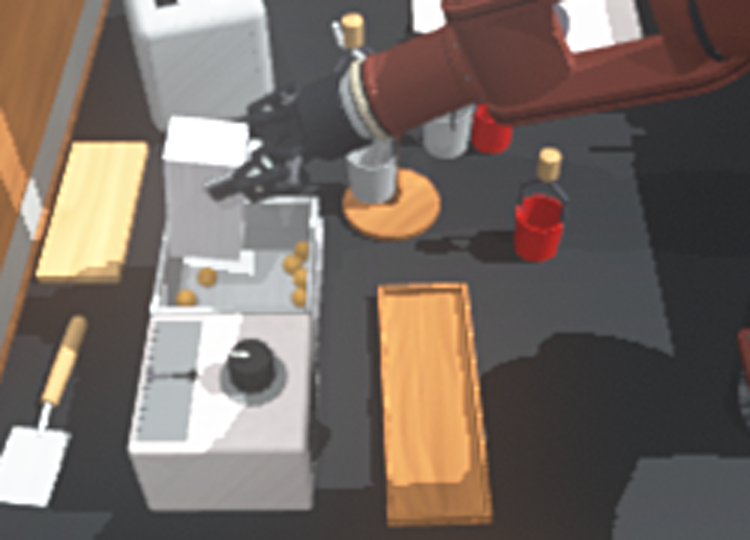

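View pics/w15.png

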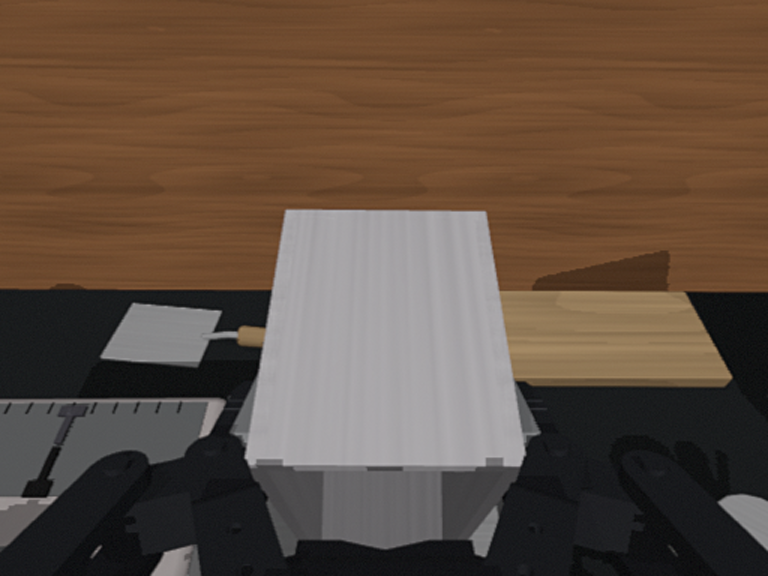

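The balls fell into the well, and the cup looks empty in the wrist view. I return along the same path.

```bash
python3 prow.py 1 0.6667 8
```

```text
t21.0 p [ 689.2 -126.   236. ] yaw -89.9 tilt x [ 0.885 -0.001 -0.466] q [-0.5  -0.08  2.2   1.58  0.44 -0.27] F [-0.9  0.4 -1.8] w 59.0
[-0.004, -0.073, -0.013] [-0.061, -0.011, -0.001]
[-0.01, -0.14, -0.032] [-0.123, -0.02, -0.003]
[-0.017, -0.205, -0.041] [-0.186, -0.029, -0.006]
[-0.029, -0.266, -0.05] [-0.248, -0.038, -0.011]
[-0.043, -0.323, -0.051] [-0.31, -0.047, -0.016]
[-0.06, -0.374, -0.044] [-0.373, -0.055, -0.023]
[-0.079, -0.419, -0.032] [-0.435, -0.062, -0.031]
[-0.101, -0.457, -0.014] [-0.497, -0.069, -0.041]
```

>>> {"api": "carry_out", "payload": {"plan": [[[-0.004,-0.073,-0.013,-0.061,-0.011,-0.001,0.5],[-0.01,-0.14,-0.032,-0.123,-0.02,-0.003,0.5],[-0.017,-0.205,-0.041,-0.186,-0.029,-0.006,0.5],[-0.029,-0.266,-0.05,-0.248,-0.038,-0.011,0.5],[-0.043,-0.323,-0.051,-0.31,-0.047,-0.016,0.5],[-0.06,-0.374,-0.044,-0.373,-0.055,-0.023,0.5],[-0.079,-0.419,-0.032,-0.435,-0.062,-0.031,0.5],[-0.101,-0.457,-0.014,-0.497,-0.069,-0.041,0.5]]]}}

```text
t: 21.8
position: [672.3, -34.0, 247.4]
ee_rot: [2.091, 0.647, 0.002]
wrist_force: [-0.2, 0.2, -2.9]
width: 59.3
```

```bash
python3 prow.py 0.6667 0.3333 8
```

```text
t21.8 p [672.3 -34.  247.4] yaw -43.4 tilt x [ 0.798  0.001 -0.603] q [-0.28 -0.2   2.18  0.73  0.34 -0.35] F [-0.2  0.2 -2.9] w 59.3
[-0.02, -0.034, -0.012] [-0.06, -0.004, -0.008]
[-0.044, -0.071, -0.017] [-0.123, -0.008, -0.016]
[-0.07, -0.105, -0.013] [-0.185, -0.01, -0.026]
[-0.099, -0.135, -0.001] [-0.248, -0.01, -0.036]
[-0.126, -0.167, 0.022] [-0.31, -0.01, -0.046]
[-0.155, -0.193, 0.053] [-0.372, -0.008, -0.056]
[-0.186, -0.212, 0.089] [-0.434, -0.005, -0.067]
[-0.214, -0.23, 0.134] [-0.497, -0.0, -0.078]
```

>>> {"api": "carry_out", "payload": {"plan": [[[-0.02,-0.034,-0.012,-0.06,-0.004,-0.008,0.5],[-0.044,-0.071,-0.017,-0.123,-0.008,-0.016,0.5],[-0.07,-0.105,-0.013,-0.185,-0.01,-0.026,0.5],[-0.099,-0.135,-0.001,-0.248,-0.01,-0.036,0.5],[-0.126,-0.167,0.022,-0.31,-0.01,-0.046,0.5],[-0.155,-0.193,0.053,-0.372,-0.008,-0.056,0.5],[-0.186,-0.212,0.089,-0.434,-0.005,-0.067,0.5],[-0.214,-0.23,0.134,-0.497,0,-0.078,0.5]]]}}

```text
t: 22.6
position: [605.7, -34.7, 230.5]
ee_rot: [1.048, 0.804, 0.003]
wrist_force: [-0.2, 0.4, -1.8]
width: 59.7
```

```bash
python3 prow.py 0.3333 0 8
```

```text
t22.6 p [605.7 -34.7 230.5] yaw 38.8 tilt x [ 0.694  0.002 -0.72 ] q [-0.31 -0.33  2.23  0.43  0.53 -1.12] F [-0.2  0.4 -1.8] w 59.7
[-0.024, -0.049, 0.015] [-0.062, 0.004, -0.008]
[-0.05, -0.099, 0.038] [-0.124, 0.01, -0.015]
[-0.078, -0.146, 0.07] [-0.187, 0.018, -0.022]
[-0.107, -0.19, 0.11] [-0.249, 0.026, -0.027]
[-0.137, -0.229, 0.158] [-0.312, 0.035, -0.032]
[-0.167, -0.262, 0.214] [-0.374, 0.045, -0.036]
[-0.196, -0.289, 0.275] [-0.436, 0.056, -0.038]
[-0.225, -0.308, 0.343] [-0.498, 0.067, -0.04]
```

>>> {"api": "carry_out", "payload": {"plan": [[[-0.024,-0.049,0.015,-0.062,0.004,-0.008,0.5],[-0.05,-0.099,0.038,-0.124,0.01,-0.015,0.5],[-0.078,-0.146,0.07,-0.187,0.018,-0.022,0.5],[-0.107,-0.19,0.11,-0.249,0.026,-0.027,0.5],[-0.137,-0.229,0.158,-0.312,0.035,-0.032,0.5],[-0.167,-0.262,0.214,-0.374,0.045,-0.036,0.5],[-0.196,-0.289,0.275,-0.436,0.056,-0.038,0.5],[-0.225,-0.308,0.343,-0.498,0.067,-0.04,0.5]]]}}

```text
t: 23.4
position: [560.4, -125.5, 249.2]
ee_rot: [0.002, 0.96, 0.0]
wrist_force: [-0.4, -0.9, -2.1]
width: 59.6
```

Run:
```python
from ik import *
rep()
c,st=snap("top","t16.png",(150,80,400,260),3)
gom([446.3,343.1,232.8],tilt(35,0))
```

```text
t23.4 p [ 560.4 -125.5  249.2] yaw 89.9 tilt x [ 0.574  0.    -0.819] q [-0.53 -0.35  2.15  0.4   0.84 -2.29] F [-0.4 -0.9 -2.1] w 59.6
-> [446.3 343.1 232.8] : [-0.2617, 2.3565, -0.5127] [0.0026, 0.0011, 0.0015]
```

View pics/t16.png

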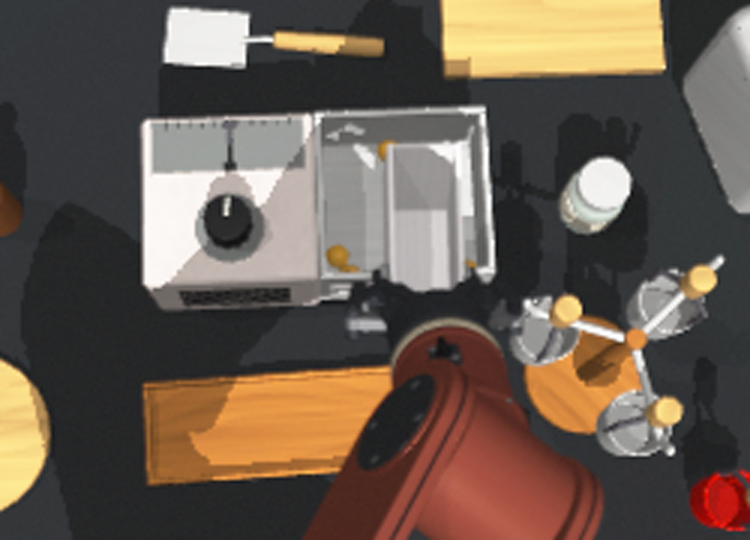

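The cup is empty, so I carry it back to the board.

>>> {"api": "carry_out", "payload": {"plan": [[[-0.01,0.1,-0.02,0,0,0,0.5],[-0.03,0.24,-0.05,0,0,0,0.5],[-0.05,0.42,-0.09,0,0,0,0.5],[-0.07,0.6,-0.13,0,0,0,0.5],[-0.09,0.78,-0.17,0,0,0,0.5],[-0.11,0.96,-0.21,0,0,0,0.5],[-0.11,1,-0.22,0,0,0,0.5]]]}}

```text
t: 24.15
position: [512.1, 78.9, 242.3]
ee_rot: [0.011, 0.959, 0.005]
wrist_force: [-0.5, 0.6, -1.2]
width: 59.4
```

>>> {"api": "carry_out", "payload": {"plan": [[[-0.02,0.18,-0.04,0,0,0,0.5],[-0.04,0.36,-0.08,0,0,0,0.5],[-0.06,0.54,-0.12,0,0,0,0.5],[-0.08,0.72,-0.16,0,0,0,0.5],[-0.1,0.9,-0.2,0,0,0,0.5],[-0.11,1,-0.22,0,0,0,0.5],[-0.11,1,-0.22,0,0,0,0.5]]]}}

```text
t: 24.85
position: [464.7, 278.3, 235.7]
ee_rot: [0.01, 0.959, 0.005]
wrist_force: [0.2, 0.3, -1.5]
width: 59.7
```

Run:
```python
from ik import *
rep()
c,st=snap("top","t17.png",(60,80,400,260),2.3); c,st=snap("side","s17.png")
gom([445,341.7,100],tilt(35,0))
```

```text
t24.9 p [464.7 278.3 235.7] yaw 89.8 tilt x [ 0.574  0.003 -0.819] q [ 0.59 -0.33  2.16 -0.44  0.83 -0.76] F [ 0.2  0.3 -1.5] w 59.7
-> [445.  341.7 100. ] : [0.4966, 0.3262, -0.4748] [-0.0032, 0.0003, -0.0001]
```

View pics/t17.png

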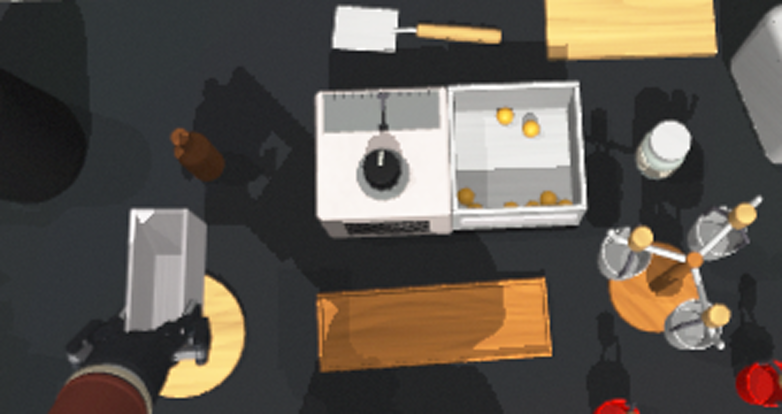

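View pics/s17.png

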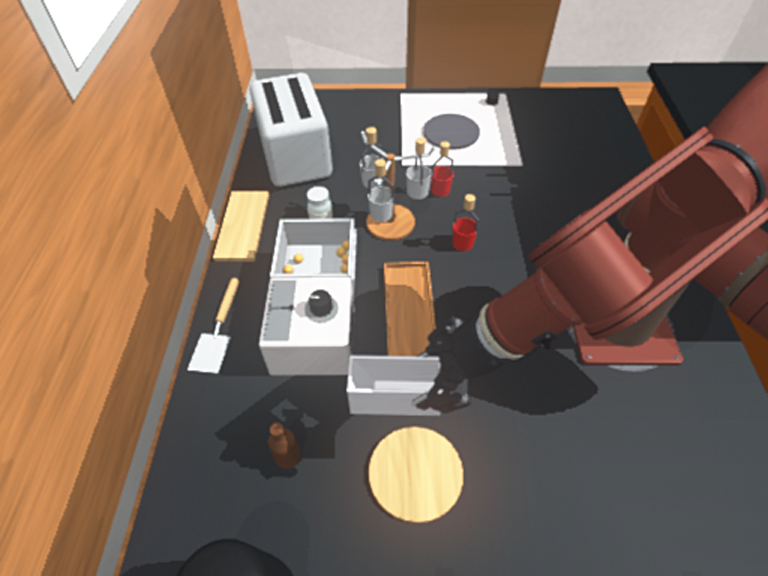

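>>> {"api": "carry_out", "payload": {"plan": [[[0.05,0.1,-0.05,0,0,0,0.5],[0.1,0.22,-0.12,0,0,0,0.5],[0.18,0.3,-0.2,-0.003,0,0,0.5],[0.28,0.3,-0.3,-0.003,0,0,0.5],[0.4,0.3,-0.4,-0.003,0,0,0.5],[0.496,0.3,-0.475,-0.003,0,0,0.5],[0.496,0.3,-0.475,-0.003,0,0,0.5]]]}}

```text
t: 25.65
position: [443.7, 332.5, 96.1]
ee_rot: [-0.008, 0.964, -0.01]
wrist_force: [-0.3, -0.9, -1.6]
width: 59.6
```

Run:
```python
from ik import *
rep()
gom([445,337,50],tilt(35,0))
```

```text
t25.6 p [443.7 332.5  96.1] yaw 89.8 tilt x [ 0.57  -0.006 -0.822] q [ 0.73 -0.03  2.2  -0.72  0.63 -0.32] F [-0.3 -0.9 -1.6] w 59.6
-> [445 337  50] : [0.1928, 0.0237, -0.126] [-0.0002, -0.0021, 0.0028]
```

>>> {"api": "carry_out", "payload": {"plan": [[[0.05,0.006,-0.03,0,0,0,0.5],[0.1,0.012,-0.06,0,0,0,0.5],[0.14,0.018,-0.09,0,0,0.001,0.5],[0.16,0.024,-0.104,0,-0.001,0.002,0.5],[0.175,0.024,-0.115,0,-0.002,0.003,0.5],[0.185,0.024,-0.122,0,-0.002,0.003,0.5],[0.185,0.024,-0.122,0,-0.002,0.003,0.5]]]}}

```text
t: 26.35
position: [447.3, 340.6, 56.6]
ee_rot: [0.009, 0.954, 0.01]
wrist_force: [0.1, 0.2, -2.2]
width: 59.0
```

Run:
```python
from ik import *
rep()
c,st=snap("side","s18.png",(200,230,360,380),4)
```

```text
t26.4 p [447.3 340.6  56.6] yaw 90.1 tilt x [ 0.579  0.006 -0.816] q [ 0.74  0.07  2.2  -0.84  0.55 -0.17] F [ 0.1  0.2 -2.2] w 59.0
```

View pics/s18.png

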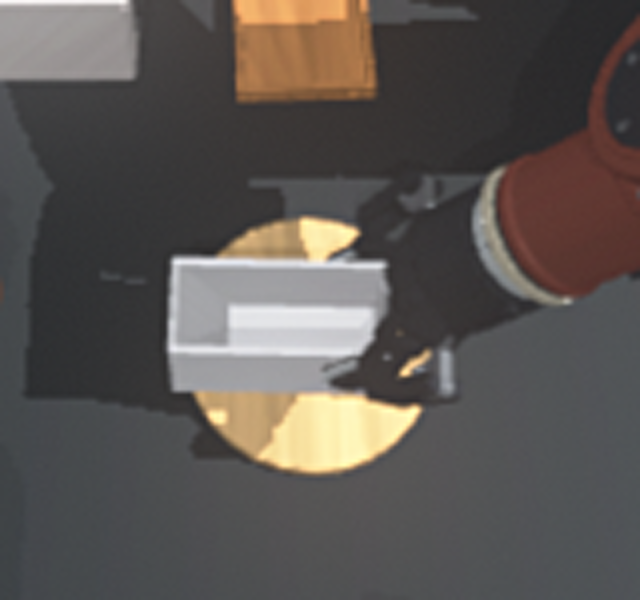

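>>> {"api": "carry_out", "payload": {"plan": [[[0.012,0,-0.009,0,0,0,0.5],[0.022,0,-0.015,0,0,0,0.5],[0.027,0,-0.019,0,0,0,0.5],[0.027,0,-0.019,0,0,0,0.5]]]}}

```text
t: 26.8
position: [447.1, 340.8, 49.5]
ee_rot: [0.008, 0.954, 0.01]
wrist_force: [0.1, -0.1, -1.7]
width: 59.6
```

Run:
```python
from ik import *
rep()
```

```text
t26.8 p [447.1 340.8  49.5] yaw 90.2 tilt x [ 0.578  0.006 -0.816] q [ 0.74  0.09  2.2  -0.86  0.53 -0.15] F [ 0.1 -0.1 -1.7] w 59.6
```

>>> {"api": "carry_out", "payload": {"plan": [[[0.004,0,-0.003,0,0,0,0.5],[0.007,0,-0.005,0,0,0,0.5],[0.007,0,-0.005,0,0,0,0.5]]]}}

```text
t: 27.1
position: [447.7, 341.0, 49.4]
ee_rot: [0.008, 0.952, 0.009]
wrist_force: [-8.0, -2.9, 11.8]
width: 59.3
```

Run:
```python
from ik import *
rep()
```

```text
t27.1 p [447.7 341.   49.4] yaw 90.1 tilt x [ 0.58   0.005 -0.815] q [ 0.74  0.09  2.2  -0.87  0.53 -0.14] F [-8.  -2.9 11.8] w 59.3
```

In contact (12 N up). I release and back out along the tool.

>>> {"api": "carry_out", "payload": {"plan": [[[0,0,0,0,0,0,0.7],[0,0,0,0,0,0,1],[0,0,0,0,0,0,1],[0,0,0,0,0,0,1],[-0.1,0,0,0,0,0,1],[-0.3,0,0,0,0,0,1],[-0.5,0,0,0,0,0,1],[-0.7,0,0,0,0,0,1]]]}}

```text
t: 27.9
position: [365.1, 339.5, 162.8]
ee_rot: [0.008, 0.955, 0.009]
wrist_force: [1.2, 0.9, 0.8]
width: 85.3
```

Run:
```python
from ik import *
rep()
c,st=snap("side","s19.png",(200,230,360,380),4)
gom([375,250,330],down(np.radians(60)).as_matrix())
```

```text
t27.9 p [365.1 339.5 162.8] yaw 90.1 tilt x [ 0.578  0.005 -0.816] q [ 0.89 -0.26  2.26 -0.64  0.84 -0.32] F [1.2 0.9 0.8] w 85.3
-> [375 250 330] : [-0.6313, -0.4519, 0.5105] [0.2421, 0.288, -0.0831]
```

View pics/s19.png

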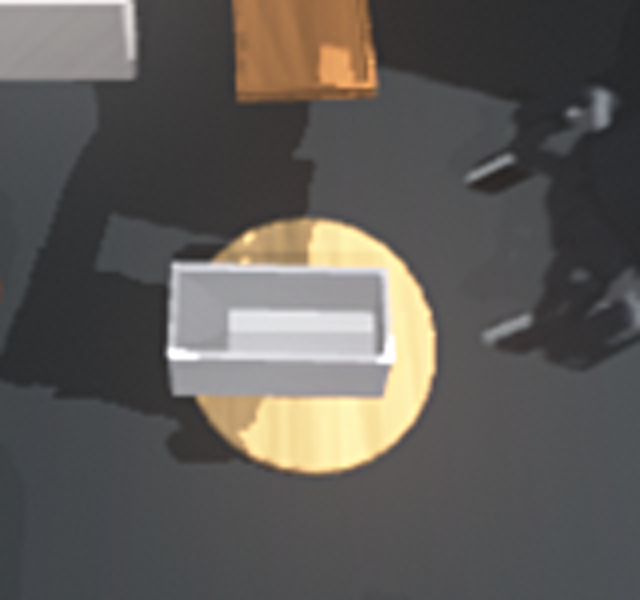

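The cup is empty, upright and on its board. Now the pails: I untilt and rise.

>>> {"api": "carry_out", "payload": {"plan": [[[-0.1,-0.07,0.08,0.04,0.048,-0.014,1],[-0.2,-0.15,0.17,0.08,0.096,-0.028,1],[-0.31,-0.22,0.25,0.12,0.144,-0.042,1],[-0.42,-0.3,0.34,0.16,0.192,-0.055,1],[-0.53,-0.38,0.43,0.2,0.24,-0.07,1],[-0.63,-0.45,0.51,0.242,0.288,-0.083,1],[-0.63,-0.45,0.51,0.242,0.288,-0.083,1]]]}}

```text
t: 28.65
position: [380.4, 247.7, 327.4]
ee_rot: [-0.954, 1.567, -1.485]
wrist_force: [-0.1, -0.7, -0.6]
width: 85.3
```

Run:
```python
from ik import *
rep(); go([490,-230,420],0)
```

```text
t28.6 p [380.4 247.7 327.4] yaw 59.6 tilt x [ 0.    -0.003 -1.   ] q [ 0.41 -0.25  1.81 -0.    1.58 -0.63] F [-0.1 -0.7 -0.6] w 85.3
-> [490, -230, 420] 0 : [-0.4545 -1.7832  1.6834] [0.4963 0.0015 0.0007]
```

>>> {"api": "carry_out", "payload": {"plan": [[[-0.1,-0.16,0.15,0.06,0,0,0.7],[-0.2,-0.32,0.3,0.12,0,0,0.7],[-0.3,-0.48,0.45,0.18,0,0,0.7],[-0.4,-0.64,0.6,0.24,0,0,0.7],[-0.45,-0.8,0.76,0.3,0,0,0.7],[-0.45,-0.96,0.92,0.36,0,0,0.7],[-0.45,-1,0.94,0.42,0,0,0.7],[-0.45,-1,0.94,0.48,0,0,0.7]]]}}

```text
t: 29.45
position: [439.7, -19.2, 413.2]
ee_rot: [-0.702, 1.562, -2.24]
wrist_force: [-0.6, 1.0, 0.2]
width: 59.7
```

Run:
```python
from ik import *
rep(); go([490,-230,420],0)
```

```text
t29.4 p [439.7 -19.2 413.2] yaw 1.9 tilt x [-0.005 -0.007 -1.   ] q [-0.22 -0.28  1.68 -0.01  1.74 -0.25] F [-0.6  1.   0.2] w 59.7
-> [490, -230, 420] 0 : [-0.0282  0.2163  1.0618] [0.0159 0.0031 0.0026]
```

>>> {"api": "carry_out", "payload": {"plan": [[[0,0.05,0.22,0.008,0,0,0.7],[0,0.1,0.45,0.016,0,0,0.7],[0,0.15,0.67,0.016,0,0,0.7],[0,0.2,0.88,0.016,0,0,0.7],[0,0.2,1,0.016,0,0,0.7],[0,0.2,1,0.016,0,0,0.7],[0,0.2,1,0.016,0,0,0.7]]]}}

```text
t: 30.15
position: [487.7, -215.4, 414.4]
ee_rot: [-0.842, 1.564, -2.406]
wrist_force: [-0.1, -0.5, 0.0]
width: 59.9
```

Run:
```python
from ik import *
st=rep()
c,st=snap("wrist","w20.png"); np.savez("/tmp/w20.npz",W=cloud(c,st))
W=cloud(c,st)
m=(W[...,2]>213)&(W[...,2]<256)
k,l,s,cc=cv2.connectedComponentsWithStats(m.astype(np.uint8))
for i in range(1,k):
    if s[i,4]>60:
        P=W[l==i]; T=P[P[:,2]>P[:,2].max()-6]; print(cc[i]*1.5,s[i,4],"top z",P[:,2].max().round(1),"c",T[:,:2].mean(0).round(1),cv2.minEnclosingCircle(P[P[:,2]>235][:,:2].astype(np.float32)) if (P[:,2]>235).any() else'')
```

```text
t30.1 p [ 487.7 -215.4  414.4] yaw 0.4 tilt x [-0.005 -0.005 -1.   ] q [-0.56 -0.05  1.48 -0.01  1.72 -0.57] F [-0.1 -0.5  0. ] w 59.9
[453.2278481  241.51898734] 79 top z 227.1 c [ 535.7 -215.8] 
[440.55956376 287.08389262] 596 top z 250.8 c [ 525.8 -245. ] ((526.0736083984375, -245.55392456054688), 11.827484130859375)
[405.49193548 357.7016129 ] 186 top z 217.1 c [ 504.5 -310.1] 
[314.48684211 386.19819079] 608 top z 251.2 c [ 438.3 -322.4] ((437.6681213378906, -323.62451171875), 12.244217872619629)
[465.48984375 432.31640625] 640 top z 250.8 c [ 548.7 -359.8] ((549.1353149414062, -361.112548828125), 12.187604904174805)
```

View pics/w20.png

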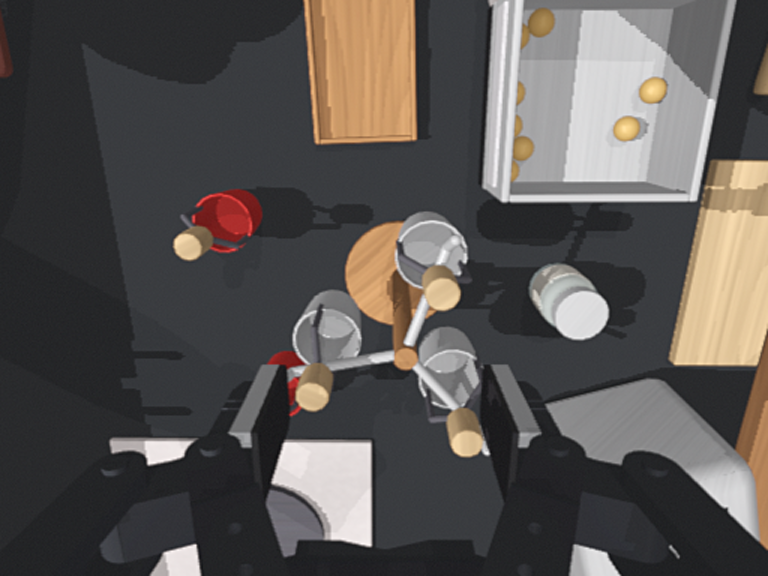

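All 8 balls are in the well: six along the near wall, px (513–541, 22–170), and two at (653,90) and (627,128). The pail knobs are A (526,-245), B (549,-360.5) and C (438,-323). The post is at (504.5,-310), so the arms point at 71.5°, -48.5° and 191.5°. Next I check the nearby obstacles and the tray.

```bash
python3 - <<'E'
from ik import *
T=robot.camera("top"); S=robot.camera("side")
for n,c in(("top",T),("side",S)):
    W=cloud(c); hsv=cv2.cvtColor(c["img"],cv2.COLOR_BGR2HSV)
    m=((hsv[...,0]<6)|(hsv[...,0]>174))&(hsv[...,1]>180)&(hsv[...,2]>90)&(W[...,0]>250)&(W[...,0]<550)&(W[...,1]<-100)&(W[...,2]>30)&(W[...,2]<80)
    k,l,s,cc=cv2.connectedComponentsWithStats(m.astype(np.uint8))
    for i in range(1,k):
        if s[i,4]>40: print(n,"red",cv2.minEnclosingCircle(W[l==i][:,:2].astype(np.float32)))
    m=(W[...,0]>560)&(W[...,0]<800)&(W[...,1]<-330)&(W[...,1]>-700)&(W[...,2]>60)
    P=W[m]; print("toaster",P.min(0),P.max(0))
    m=(W[...,0]>560)&(W[...,0]<700)&(W[...,1]<-215)&(W[...,1]>-330)&(W[...,2]>70)
    P=W[m]; print("jar",P.min(0),P.max(0))
    m=(hsv[...,0]<20)&(hsv[...,1]>110)&(W[...,0]>380)&(W[...,0]<540)&(abs(W[...,1])<200)&(W[...,2]<30)&(W[...,2]>-5)
    m=cv2.morphologyEx(m.astype(np.uint8),cv2.MORPH_CLOSE,np.ones((3,3)))
    k,l,s,cc=cv2.connectedComponentsWithStats(m); i=np.argmax(s[1:,4])+1
    r=cv2.minAreaRect(W[(l==i)&np.isfinite(W[...,0])][:,:2].astype(np.float32)); print("tray",r)
W=np.load("/tmp/w20.npz")["W"]
m=(W[...,0]>590)&(W[...,1]<-330)&(W[...,2]>60)&(W[...,0]<800); P=W[m]; 
print(P.min(0),P.max(0)); 
for y in range(-480,-320,20):
    q=P[abs(P[:,1]-y)<10]; print(y,q[:,0].min() if len(q) else None,q[:,2].max() if len(q) else None)
E
python3 - <<'E'
import sys; sys.path.insert(0,'.')
E
```

```text
toaster [ 710.33755846 -699.89095848   68.18737555] [ 799.98075069 -462.36451539  197.51081226]Traceback (most recent call last):
  File "<stdin>", line 12, in <module>
    return umr_minimum(a, axis, None, out, keepdims, initial, where)
ValueError: zero-size array to reduction operation minimum which has no identity
```

Run:
```python
from ik import *
T=robot.camera("top"); S=robot.camera("side")
for n,c in(("top",T),("side",S)):
    z=np.load("/tmp/%s0.npz"%n); c0=dict(c); c0["img"]=z["img"]; c0["range_z"]=z["z"]
    W=cloud(c0); hsv=cv2.cvtColor(c0["img"],cv2.COLOR_BGR2HSV)
    m=((hsv[...,0]<6)|(hsv[...,0]>174))&(hsv[...,1]>180)&(hsv[...,2]>90)&(W[...,0]>250)&(W[...,0]<550)&(W[...,1]<-100)&(W[...,2]>30)&(W[...,2]<80)
    k,l,s,cc=cv2.connectedComponentsWithStats(m.astype(np.uint8))
    for i in range(1,k):
        if s[i,4]>40: print(n,"red",cv2.minEnclosingCircle(W[l==i][:,:2].astype(np.float32)))
    P=W[(W[...,0]>560)&(W[...,0]<860)&(W[...,1]<-340)&(W[...,1]>-700)&(W[...,2]>60)]
    print("toaster",P.min(0).round(),P.max(0).round(),[ (y,P[abs(P[:,1]-y)<10][:,0].min().round()) for y in range(-500,-360,20) if (abs(P[:,1]-y)<10).any()])
for n,c in(("top",T),("side",S)):
    W=cloud(c); hsv=cv2.cvtColor(c["img"],cv2.COLOR_BGR2HSV)
    m=(hsv[...,0]<20)&(hsv[...,1]>110)&(W[...,0]>380)&(W[...,0]<540)&(abs(W[...,1])<200)&(W[...,2]<30)&(W[...,2]>-5)
    k,l,s,cc=cv2.connectedComponentsWithStats(m.astype(np.uint8)); i=np.argmax(s[1:,4])+1
    print("tray",cv2.minAreaRect(W[l==i][:,:2].astype(np.float32)))
```

```text
top red ((366.0085754394531, -431.9615478515625), 28.525299072265625)
toaster [ 560. -700.   60.] [ 860. -340.  231.] [(-500, np.float64(664.0)), (-480, np.float64(665.0)), (-460, np.float64(677.0)), (-440, np.float64(739.0)), (-380, np.float64(560.0))]
side red ((323.87884521484375, -242.36199951171875), 27.50794792175293)
side red ((322.42364501953125, -222.151611328125), 24.04692840576172)
toaster [ 560. -700.   60.] [ 860. -340.  227.] [(-500, np.float64(664.0)), (-480, np.float64(664.0)), (-460, np.float64(670.0)), (-440, np.float64(719.0)), (-420, np.float64(786.0)), (-380, np.float64(560.0))]
tray ((462.0782775878906, -9.154876708984375), (110.32254028320312, 320.37371826171875), 2.447195291519165)
tray ((455.3759460449219, -15.064712524414062), (110.50213623046875, 331.08660888671875), 2.5797181129455566)
```

Run:
```python
from ik import *
go([526,-245.4,300],-18.5); go([526,-245.4,219],-18.5)
```

```text
-> [526, -245.4, 300] -18.5 : [0.5803 0.1907 0.1523] [0.1586 0.0032 0.0011]
-> [526, -245.4, 219] -18.5 : [0.9853 0.1921 0.1498] [0.1586 0.0032 0.0011]
```

>>> {"api": "carry_out", "payload": {"plan": [[[0.1,0.1,0.08,0.06,0.001,0,0.65],[0.25,0.19,0.152,0.12,0.003,0.001,0.65],[0.42,0.19,0.152,0.158,0.003,0.001,0.65],[0.58,0.19,0.152,0.158,0.003,0.001,0.65],[0.58,0.19,0.152,0.158,0.003,0.001,0.65],[0.58,0.19,0.152,0.158,0.003,0.001,0.65]]]}}

```text
t: 31.0
position: [525.6, -245.9, 300.3]
ee_rot: [-1.456, 1.57, 2.934]
wrist_force: [-0.3, -0.2, 0.8]
width: 55.7
```

```bash
cat > kn.py <<'E'
from ik import *
import sys
def knob(x,y,fn=None):
    c,st=snap("wrist",fn); W=cloud(c,st); m=(W[...,2]>238)&(W[...,2]<258)&(np.hypot(W[...,0]-x,W[...,1]-y)<30)
    P=W[m]; print("knob",cv2.minEnclosingCircle(P[:,:2].astype(np.float32)),P[:,2].max().round(1),len(P))
if __name__=="__main__":
    x,y,yaw=map(float,sys.argv[1:4]); rep(); knob(x,y,sys.argv[4]); go([x,y,219],yaw)
E
python3 kn.py 526 -245.4 -18.5 w21.png
```

```text
t31.0 p [ 525.6 -245.9  300.3] yaw -18.5 tilt x [-0.001  0.    -1.   ] q [-0.57  0.08  1.56 -0.    1.51 -0.25] F [-0.3 -0.2  0.8] w 55.7
knob ((526.2742919921875, -245.7229766845703), 11.956197738647461) 250.4 1131
-> [526.0, -245.4, 219] -18.5 : [ 0.4146 -0.0038 -0.0049] [ 0.0002  0.0004 -0.0008]
```

View pics/w21.png

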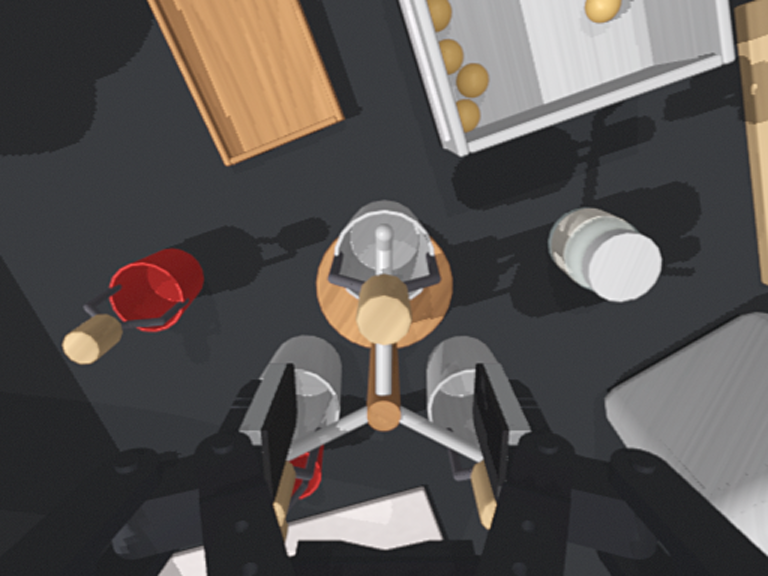

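This is a steel pail, with the arm running straight between the fingers and the knob at (383,310). I descend and grip.

>>> {"api": "carry_out", "payload": {"plan": [[[0.15,-0.002,-0.003,0,0,0,0.65],[0.3,-0.002,-0.003,0,0,0,0.65],[0.38,-0.002,-0.003,0,0,0,0.65],[0.405,-0.002,-0.003,0,0,0,0.65],[0.405,-0.002,-0.003,0,0,0,0.2],[0.405,-0.002,-0.003,0,0,0,0.1],[0.405,-0.002,-0.003,0,0,0,0.1],[0.405,-0.002,-0.003,0,0,0,0.1]]]}}

```text
t: 31.85
position: [525.5, -246.2, 220.9]
ee_rot: [0.416, 1.57, -1.478]
wrist_force: [-4.6, 1.3, 6.4]
width: 22.6
```

>>> {"api": "carry_out", "payload": {"plan": [[[0,0,0,0,0,0,0.1],[0,0,0,0,0,0,0.1],[-0.05,0,0,0,0,0,0.1],[-0.1,0,0,0,0,0,0.1],[-0.17,0,0,0,0,0,0.1],[-0.17,0,0,0,0,0,0.1]]]}}

```text
t: 32.45
position: [526.8, -246.8, 256.3]
ee_rot: [1.247, 1.566, -0.647]
wrist_force: [-0.2, 0.5, -0.3]
width: 22.6
```

Run:
```python
from ik import *
rep(); c,st=snap("wrist","w22.png"); c,st=snap("side","s22.png",(200,50,350,200),4)
go([526+75*.317,-245.4+75*.948,253],-18.5)
```

```text
t32.5 p [ 526.8 -246.8  256.3] yaw -18.5 tilt x [ 0.004 -0.003 -1.   ] q [-0.57  0.1   1.62 -0.    1.42 -0.25] F [-0.2  0.5 -0.3] w 22.6
-> [549.775, -174.3, 253] -18.5 : [ 0.003  -0.0006 -0.3784] [-0.0003  0.0003 -0.0004]
```

View pics/s22.png

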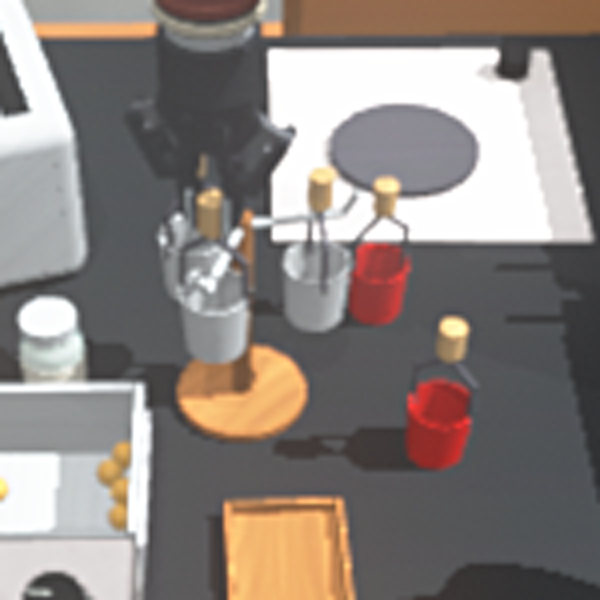

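View pics/w22.png

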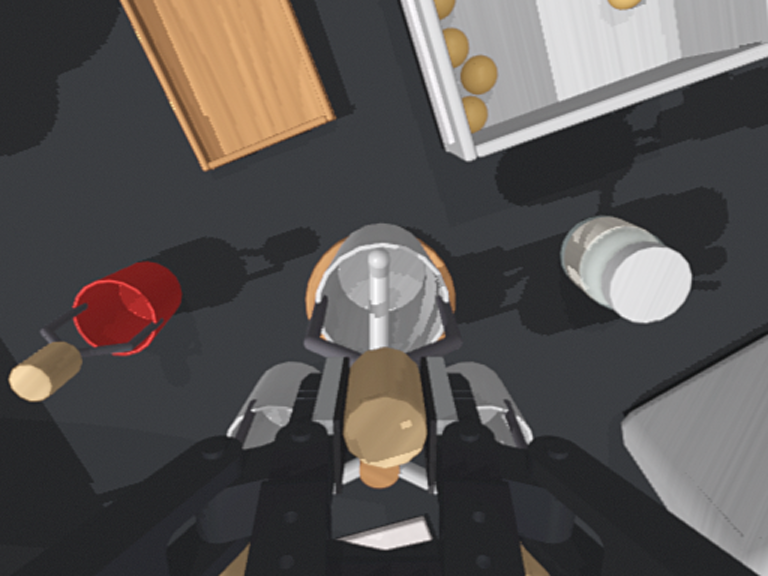

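The knob is held and the pail is lifted clear; the rod is visible under the gable at (378,300). I move outward.

>>> {"api": "carry_out", "payload": {"plan": [[[0,0,-0.08,0,0,0,0.1],[0,0,-0.18,0,0,0,0.1],[0,0,-0.28,0,0,0,0.1],[0,0,-0.38,0,0,0,0.1],[0,0,-0.38,0,0,0,0.1],[-0.1,0,-0.38,0,0,0,0.1],[-0.3,0,-0.38,0,0,0,0.1],[-0.4,0,-0.38,0,0,0,0.1]]]}}

```text
t: 33.35
position: [550.1, -173.8, 335.3]
ee_rot: [1.194, 1.569, -0.7]
wrist_force: [0.6, -0.6, -0.4]
width: 22.7
```

Run:
```python
from ik import *
rep(); c,st=snap("side","s23.png",(180,50,330,280),2.5);
go([455,80.5,330],0)
```

```text
t33.4 p [ 550.1 -173.8  335.3] yaw -18.5 tilt x [ 0.001 -0.001 -1.   ] q [-0.44  0.06  1.51 -0.    1.57 -0.12] F [ 0.6 -0.6 -0.4] w 22.7
-> [455, 80.5, 330] 0 : [ 0.0365 -0.8608 -1.0559] [-0.1544  0.0011 -0.003 ]
```

View pics/s23.png

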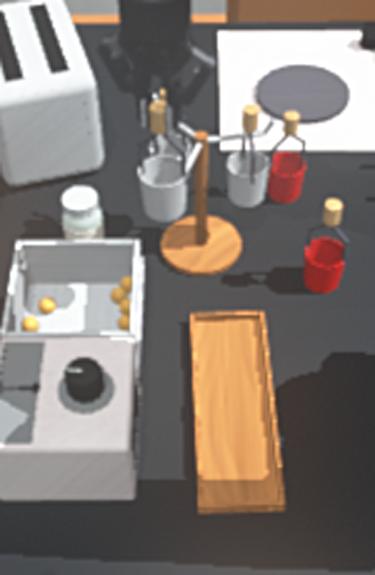

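Run:
```python
from ik import *
c,st=snap("wrist","w23.png"); c,st=snap("side","s23b.png",(200,40,320,150),6)
```

View pics/w23.png

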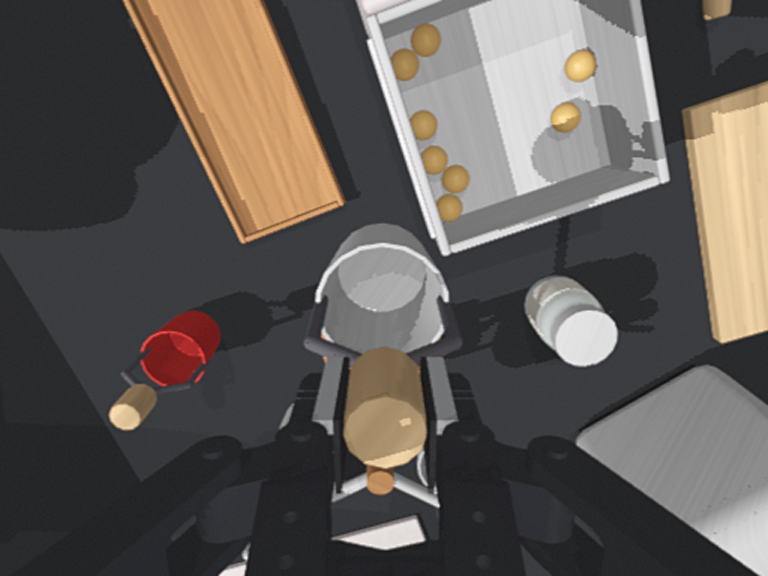

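View pics/s23b.png

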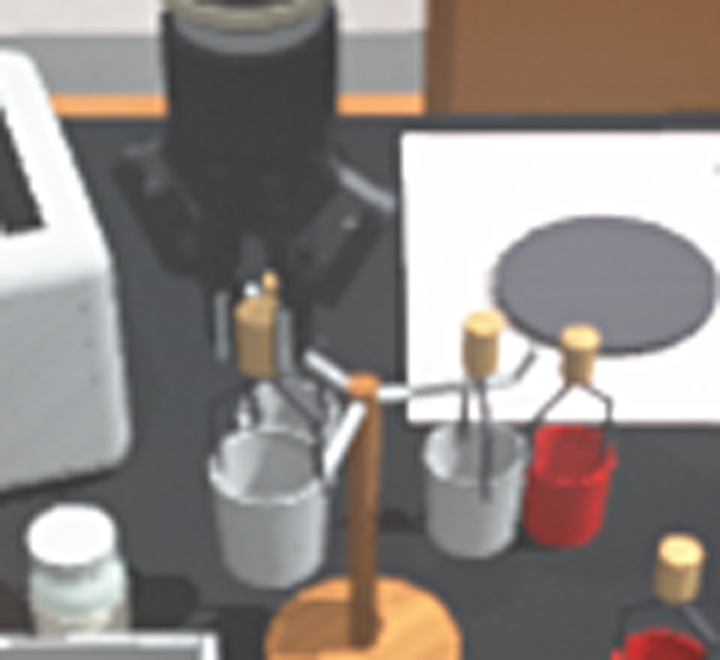

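The pail is held. I carry it to the tray's +y third.

>>> {"api": "carry_out", "payload": {"plan": [[[0,-0.08,-0.1,-0.03,0,0,0.1],[0,-0.2,-0.24,-0.06,0,0,0.1],[0,-0.34,-0.4,-0.09,0,0,0.1],[0,-0.48,-0.56,-0.12,0,0,0.1],[0,-0.6,-0.72,-0.154,0,0,0.1],[0,-0.72,-0.88,-0.154,0,0,0.1],[0,-0.82,-1,-0.154,0,0,0.1],[0,-0.82,-1,-0.154,0,0,0.1]]]}}

```text
t: 34.3
position: [455.5, 71.0, 330.6]
ee_rot: [-1.874, 1.566, 2.841]
wrist_force: [0.8, -1.5, -0.6]
width: 22.2
```

Run:
```python
from ik import *
rep(); c,st=snap("wrist","w24.png"); c,st=snap("side","s24.png",(200,130,330,270),4)
S=robot.camera("side");W=cloud(S); hsv=cv2.cvtColor(S["img"],cv2.COLOR_BGR2HSV)
m=(hsv[...,0]<20)&(hsv[...,1]>110)&(W[...,0]>380)&(W[...,0]<540)&(abs(W[...,1])<200)&(W[...,2]<30)&(W[...,2]>-5)
k,l,s,cc=cv2.connectedComponentsWithStats(m.astype(np.uint8)); i=np.argmax(s[1:,4])+1
print("tray",cv2.minAreaRect(W[l==i][:,:2].astype(np.float32)))
go([455,80.5,130],0)
```

```text
t34.3 p [455.5  71.  330.6] yaw 0.2 tilt x [-0.005  0.001 -1.   ] q [-0.02 -0.23  1.79  0.    1.58 -0.02] F [ 0.8 -1.5 -0.6] w 22.2
tray ((455.30877685546875, -14.178756713867188), (109.88334655761719, 329.298583984375), 2.504342794418335)
-> [455, 80.5, 130] 0 : [ 1.0061 -0.0078 -0.0644] [-0.0003  0.0002  0.0015]
```

View pics/s24.png

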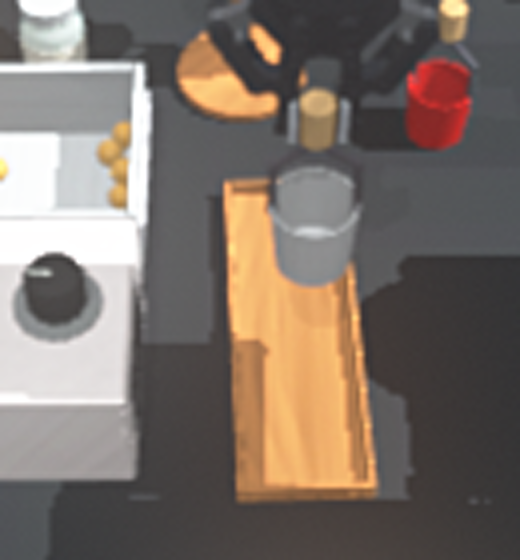

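View pics/w24.png

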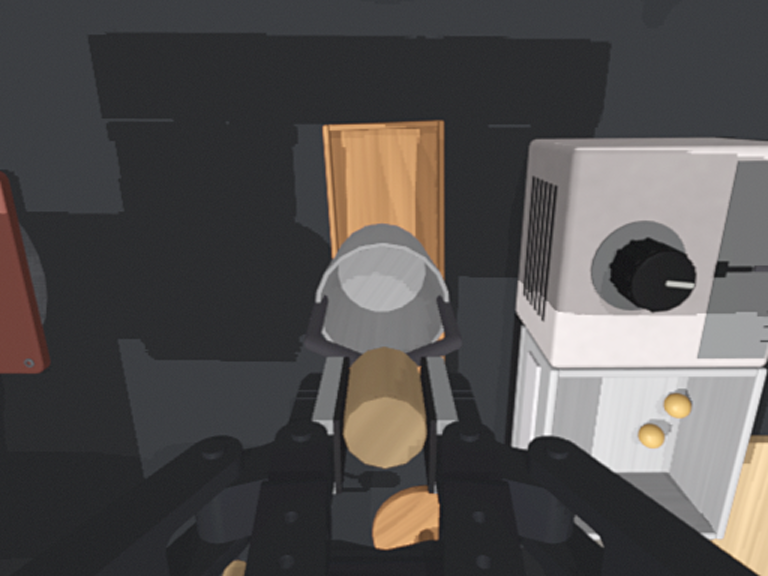

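Run:
```python
from ik import *
st=robot.observe(); c=robot.camera("wrist")
for u,v in((325,127),(443,122)): print(ray(c,u/1.5,v/1.5,18,st).round(1))
```

```text
[405.9 137.7  18. ]
[508.  141.8  18. ]
```

>>> {"api": "carry_out", "payload": {"plan": [[[0.1,0,-0.04,0,0,0,0.1],[0.25,0,-0.064,0,0,0,0.1],[0.45,0,-0.064,0,0,0,0.1],[0.65,0,-0.064,0,0,0,0.1],[0.8,0,-0.064,0,0,0,0.1],[0.9,0,-0.064,0,0,0,0.1],[0.9,0,-0.064,0,0,0,0.1]]]}}

```text
t: 35.2
position: [454.9, 79.6, 148.8]
ee_rot: [-1.543, 1.562, -3.116]
wrist_force: [-0.5, 0.2, -1.2]
width: 22.4
```

Run:
```python
from ik import *
rep(); c,st=snap("side","s25.png",(200,130,330,270),4)
```

```text
t35.2 p [454.9  79.6 148.8] yaw -0.2 tilt x [-0.009 -0.    -1.   ] q [ 0.   -0.09  2.02 -0.    1.23  0.01] F [-0.5  0.2 -1.2] w 22.4
```

View pics/s25.png

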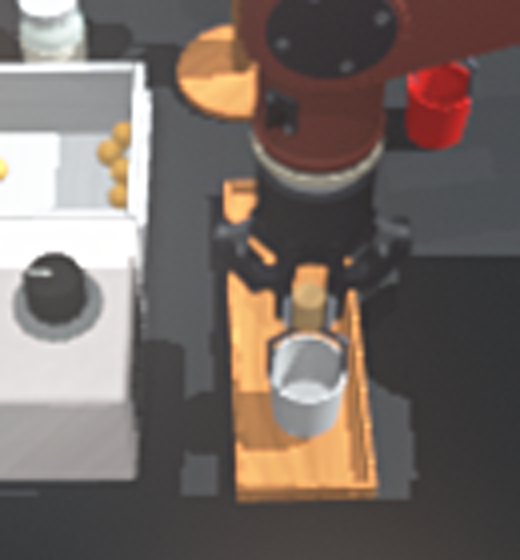

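>>> {"api": "carry_out", "payload": {"plan": [[[0.04,0,0,0,0,0,0.1],[0.08,0,0,0,0,0,0.1],[0.095,0,0,0,0,0,0.1],[0.1,0,0,0,0,0,0.1],[0.1,0,0,0,0,0,0.1]]]}}

```text
t: 35.75
position: [457.6, 80.8, 133.0]
ee_rot: [-1.684, 1.57, 3.027]
wrist_force: [-0.4, 0.5, -1.3]
width: 22.6
```

>>> {"api": "carry_out", "payload": {"plan": [[[0.01,0,0,0,0,0,0.1],[0.02,0,0,0,0,0,0.1],[0.02,0,0,0,0,0,0.1]]]}}

```text
t: 36.05
position: [458.5, 80.9, 130.7]
ee_rot: [1.643, 1.57, 0.072]
wrist_force: [-2.9, 0.5, 9.8]
width: 22.1
```

Touched down (10 N). I release and lift.

>>> {"api": "carry_out", "payload": {"plan": [[[0,0,0,0,0,0,0.6],[0,0,0,0,0,0,0.6],[0,0,0,0,0,0,0.6],[-0.1,0,0,0,0,0,0.6],[-0.3,0,0,0,0,0,0.6],[-0.5,0,0,0,0,0,0.6],[-0.75,0,0,0,0,0,0.6],[-0.95,0,0,0,0,0,0.6]]]}}

```text
t: 36.85
position: [457.8, 80.8, 321.5]
ee_rot: [1.691, 1.57, 0.119]
wrist_force: [1.0, -0.5, -0.5]
width: 51.4
```

Run:
```python
from ik import *
rep(); c,st=snap("side","s26.png"); go([438,-323.3,330],-78.5)
```

```text
t36.9 p [457.8  80.8 321.5] yaw -0.1 tilt x [ 0.001  0.    -1.   ] q [ 0.   -0.22  1.8   0.    1.56  0.01] F [ 1.  -0.5 -0.5] w 51.4
-> [438, -323.3, 330] -78.5 : [-0.0076 -0.1104  2.0206] [ 0.6537 -0.0037 -0.0045]
```

View pics/s26.png

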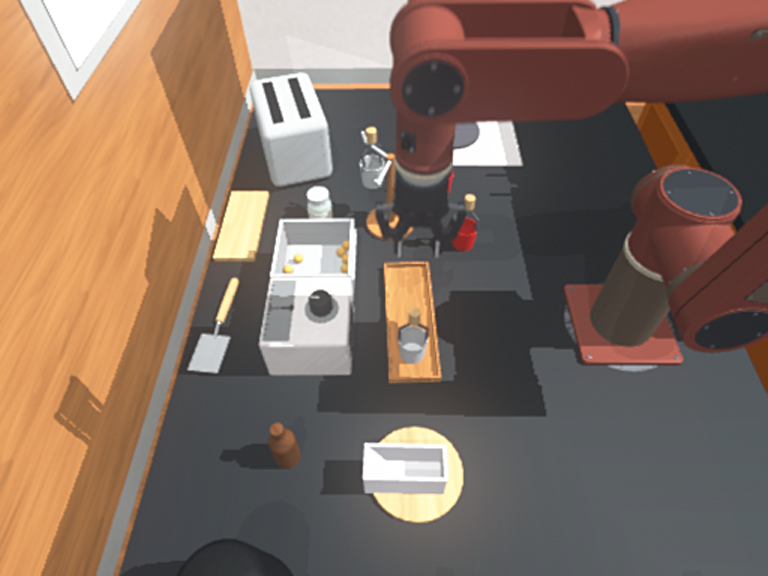

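The first pail stands in the tray. Next is pail C.

>>> {"api": "carry_out", "payload": {"plan": [[[-0.05,-0.01,0.2,0.06,0,0,0.65],[-0.1,-0.02,0.44,0.12,0,0,0.65],[-0.1,-0.03,0.68,0.18,0,0,0.65],[-0.1,-0.05,0.92,0.25,0,0,0.65],[-0.1,-0.06,1,0.32,0,0,0.65],[-0.1,-0.06,1,0.39,0,0,0.65],[-0.1,-0.06,1,0.46,0,0,0.65],[-0.1,-0.06,1,0.53,0,0,0.65]]]}}

```text
t: 37.7
position: [445.3, -119.6, 338.2]
ee_rot: [-0.722, 1.569, 2.873]
wrist_force: [-0.9, 0.5, 0.6]
width: 55.5
```

Run:
```python
from ik import *
rep(); go([438,-323.3,310],-78.5)
```

```text
t37.7 p [ 445.3 -119.6  338.2] yaw -64.1 tilt x [-0.001  0.    -1.   ] q [-0.43 -0.23  1.78 -0.    1.6   0.68] F [-0.9  0.5  0.6] w 55.5
-> [438, -323.3, 310] -78.5 : [0.1406 0.8999 0.4783] [0.1204 0.0006 0.0004]
```

>>> {"api": "carry_out", "payload": {"plan": [[[0,0.2,0.1,0.04,0,0,0.65],[0,0.4,0.21,0.08,0,0,0.65],[0,0.6,0.32,0.12,0,0,0.65],[0,0.8,0.43,0.12,0,0,0.65],[0.07,0.9,0.478,0.12,0,0,0.65],[0.14,0.9,0.478,0.12,0,0,0.65],[0.14,0.9,0.478,0.12,0,0,0.65]]]}}

```text
t: 38.4
position: [438.5, -322.1, 307.3]
ee_rot: [-0.959, 1.564, 2.39]
wrist_force: [-1.0, -0.1, -1.4]
width: 55.5
```

```bash
python3 kn.py 438 -323.3 -78.5 w27.png
```

```text
t38.4 p [ 438.5 -322.1  307.3] yaw -78.1 tilt x [-0.005  0.005 -1.   ] q [-0.78 -0.01  1.63 -0.    1.52  0.59] F [-1.  -0.1 -1.4] w 55.5
knob ((437.95672607421875, -324.0315856933594), 11.907931327819824) 250.4 1055
-> [438.0, -323.3, 219] -78.5 : [0.4495 0.0079 0.0056] [0.0037 0.0013 0.0018]
```

View pics/w27.png

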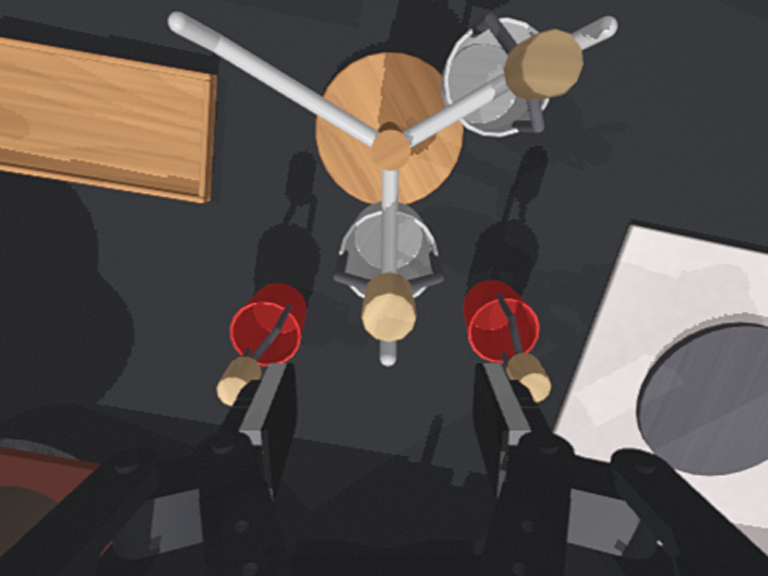

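The steel pail is centred at (389,308). Red look-alikes stand on both sides, at (265,330) and (503,325), and both are clear of my path.

>>> {"api": "carry_out", "payload": {"plan": [[[0.15,0.009,0.006,0.003,0.001,0.001,0.65],[0.3,0.009,0.006,0.003,0.001,0.001,0.65],[0.4,0.009,0.006,0.003,0.001,0.001,0.65],[0.44,0.009,0.006,0.003,0.001,0.001,0.65],[0.44,0.009,0.006,0.003,0.001,0.001,0.65],[0.44,0.009,0.006,0.003,0.001,0.001,0.2],[0.44,0.009,0.006,0.003,0.001,0.001,0.1],[0.44,0.009,0.006,0.003,0.001,0.001,0.1]]]}}

```text
t: 39.25
position: [439.6, -324.6, 224.8]
ee_rot: [2.504, 1.567, -0.435]
wrist_force: [-0.9, 4.4, 5.7]
width: 22.2
```

>>> {"api": "carry_out", "payload": {"plan": [[[0,0,0,0,0,0,0.1],[0,0,0,0,0,0,0.1],[0,0,0,0,0,0,0.1],[-0.05,0,0,0,0,0,0.1],[-0.1,0,0,0,0,0,0.1],[-0.17,0,0,0,0,0,0.1],[-0.17,0,0,0,0,0,0.1]]]}}

```text
t: 39.95
position: [439.8, -326.2, 260.2]
ee_rot: [2.146, 1.563, -0.794]
wrist_force: [-0.5, -0.7, -0.5]
width: 22.2
```

Run:
```python
from ik import *
rep(); c,st=snap("wrist","w28.png"); a=np.radians(191.5)
p=tool()[0]; go([438+78*np.cos(a),-323.5+78*np.sin(a),p[2]],-78.5)
```

```text
t40.0 p [ 439.8 -326.2  260.2] yaw -78.4 tilt x [ 0.005 -0.005 -1.   ] q [-0.78  0.01  1.7  -0.    1.42  0.59] F [-0.5 -0.7 -0.5] w 22.2
-> [np.float64(361.5658730395753), np.float64(-339.05069888454136), np.float64(258.7929129900476)] -78.5 : [-0.0013 -0.0131  0.3948] [ 0.0007 -0.0015 -0.0023]
```

View pics/w28.png

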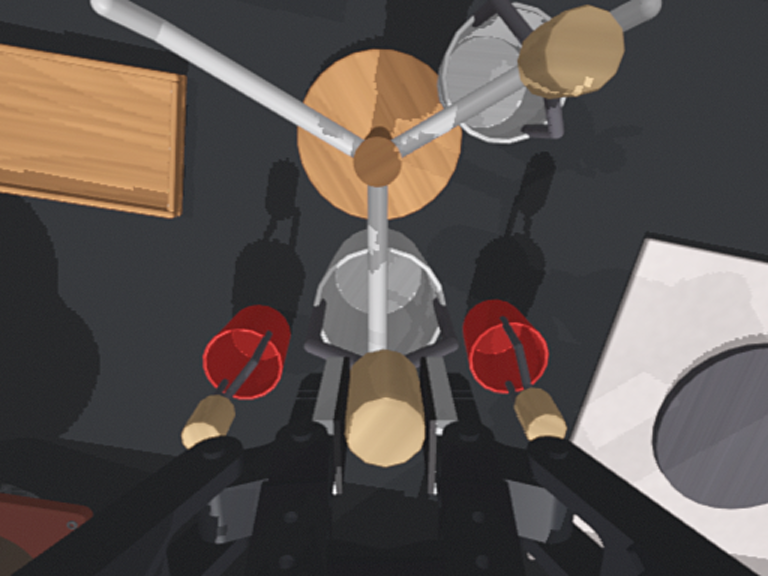

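>>> {"api": "carry_out", "payload": {"plan": [[[0,0,0.08,0,0,0,0.1],[0,-0.005,0.18,0,0,0,0.1],[0,-0.01,0.28,0,0,0,0.1],[0,-0.012,0.39,0,0,0,0.1],[0,-0.012,0.39,0,0,0,0.1],[-0.15,-0.012,0.39,0,0,0,0.1],[-0.35,-0.012,0.39,0,0,0,0.1],[-0.45,-0.012,0.39,0,0,0,0.1]]]}}

```text
t: 40.8
position: [361.9, -338.7, 349.7]
ee_rot: [2.095, 1.565, -0.845]
wrist_force: [0.6, -0.7, -0.7]
width: 22.3
```

Run:
```python
from ik import *
rep(); c,st=snap("wrist","w29.png"); go([460,-12,345],0)
```

```text
t40.8 p [ 361.9 -338.7  349.7] yaw -78.4 tilt x [ 0.004 -0.004 -1.   ] q [-0.91 -0.15  1.69  0.    1.6   0.46] F [ 0.6 -0.7 -0.7] w 22.3
-> [460, -12, 345] 0 : [ 0.0284 -1.5066 -0.8057] [-0.6536  0.001  -0.005 ]
```

View pics/w29.png

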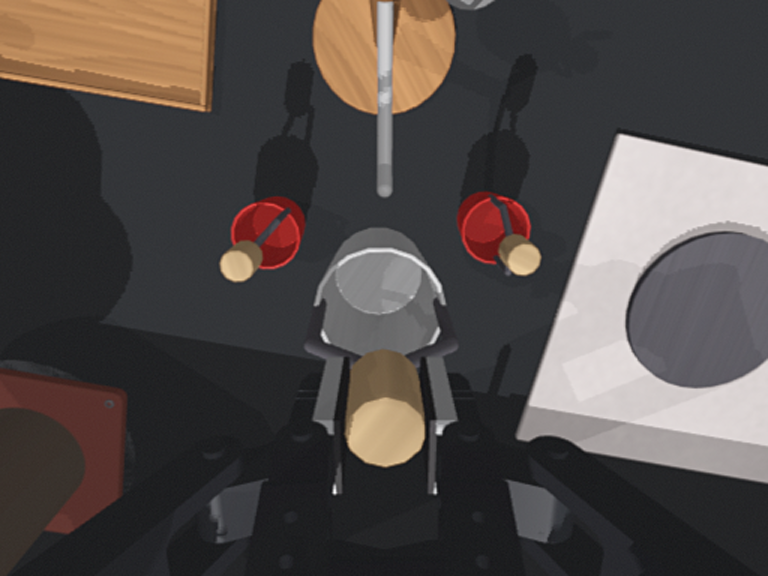

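>>> {"api": "carry_out", "payload": {"plan": [[[0,-0.12,-0.06,-0.06,0,0,0.1],[0,-0.3,-0.16,-0.12,0,0,0.1],[0,-0.5,-0.27,-0.18,0,0,0.1],[0,-0.7,-0.37,-0.24,0,0,0.1],[0,-0.88,-0.47,-0.3,0,0,0.1],[0,-1,-0.53,-0.36,0,0,0.1],[0,-1,-0.53,-0.42,0,0,0.1],[0,-1,-0.53,-0.48,0,0,0.1]]]}}

```text
t: 41.65
position: [425.2, -119.6, 345.2]
ee_rot: [0.676, 1.57, -1.25]
wrist_force: [-0.5, 0.1, -1.2]
width: 22.1
```

Run:
```python
from ik import *
rep(); go([460,-12,345],0)
```

```text
t41.6 p [ 425.2 -119.6  345.2] yaw -20.4 tilt x [ 0.    -0.001 -1.   ] q [-0.45 -0.28  1.81 -0.    1.62 -0.1 ] F [-0.5  0.1 -1.2] w 22.1
-> [460, -12, 345] 0 : [ 5.000e-04 -2.410e-02 -5.649e-01] [-0.1698  0.0004 -0.0002]
```

>>> {"api": "carry_out", "payload": {"plan": [[[0,-0.005,-0.12,-0.05,0,0,0.1],[0,-0.01,-0.26,-0.1,0,0,0.1],[0,-0.02,-0.4,-0.15,0,0,0.1],[0,-0.024,-0.52,-0.17,0,0,0.1],[0,-0.024,-0.565,-0.17,0,0,0.1],[0,-0.024,-0.565,-0.17,0,0,0.1]]]}}

```text
t: 42.25
position: [460.8, -12.7, 345.3]
ee_rot: [0.049, 1.569, -1.528]
wrist_force: [-0.2, 0.2, -1.5]
width: 22.2
```

Run:
```python
from ik import *
rep(); c,st=snap("wrist","w30.png"); c,st=snap("side","s30.png",(200,130,330,270),4); go([460,-12,150],0)
```

```text
t42.2 p [460.8 -12.7 345.3] yaw -0.4 tilt x [ 0.    -0.001 -1.   ] q [-0.2  -0.23  1.77 -0.    1.61 -0.19] F [-0.2  0.2 -1.5] w 22.2
-> [460, -12, 150] 0 : [ 0.9787 -0.004  -0.0122] [-0.0037  0.001  -0.0002]
```

View pics/w30.png

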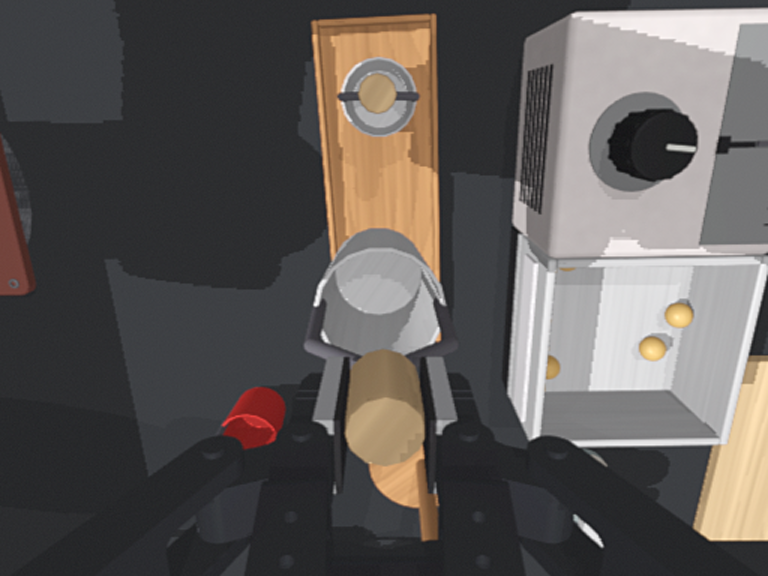

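View pics/s30.png

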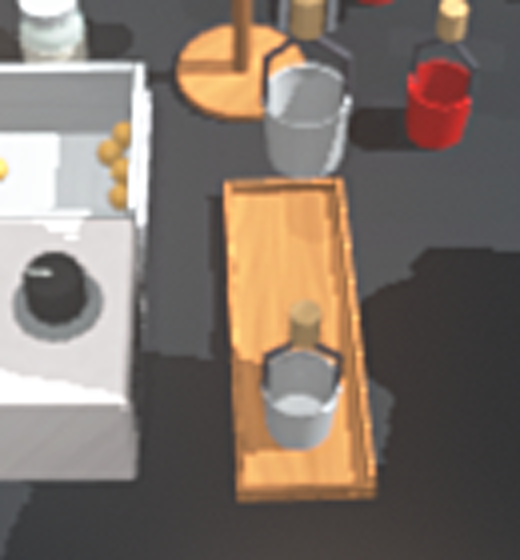

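>>> {"api": "carry_out", "payload": {"plan": [[[0.1,0,-0.01,-0.003,0,0,0.1],[0.3,0,-0.012,-0.003,0,0,0.1],[0.5,0,-0.012,-0.003,0,0,0.1],[0.7,0,-0.012,-0.003,0,0,0.1],[0.85,0,-0.012,-0.003,0,0,0.1],[0.96,0,-0.012,-0.003,0,0,0.1],[1,0,-0.012,-0.003,0,0,0.1],[1,0,-0.012,-0.003,0,0,0.1]]]}}

```text
t: 43.15
position: [460.4, -12.1, 145.4]
ee_rot: [-0.591, 1.569, -2.164]
wrist_force: [-1.1, 0.7, -0.0]
width: 21.9
```

>>> {"api": "carry_out", "payload": {"plan": [[[0.01,0,0,0,0,0,0.1],[0.025,0,0,0,0,0,0.1],[0.025,0,0,0,0,0,0.1]]]}}

```text
t: 43.45
position: [461.9, -11.6, 142.1]
ee_rot: [1.032, 1.567, -0.54]
wrist_force: [0.1, -0.4, -0.8]
width: 21.8
```

>>> {"api": "carry_out", "payload": {"plan": [[[0.01,0,0,0,0,0,0.1],[0.02,0,0,0,0,0,0.1],[0.03,0,0,0,0,0,0.1],[0.03,0,0,0,0,0,0.1]]]}}

```text
t: 43.85
position: [461.3, -11.4, 135.1]
ee_rot: [0.735, 1.569, -0.836]
wrist_force: [-0.0, -0.2, -1.3]
width: 21.9
```

>>> {"api": "carry_out", "payload": {"plan": [[[0.005,0,0,0,0,0,0.1],[0.01,0,0,0,0,0,0.1],[0.01,0,0,0,0,0,0.1]]]}}

```text
t: 44.15
position: [462.0, -11.7, 134.9]
ee_rot: [0.905, 1.567, -0.667]
wrist_force: [-3.2, 0.0, 9.6]
width: 22.3
```

>>> {"api": "carry_out", "payload": {"plan": [[[0,0,0,0,0,0,0.6],[0,0,0,0,0,0,0.6],[0,0,0,0,0,0,0.6],[-0.1,0,0,0,0,0,0.6],[-0.3,0,0,0,0,0,0.6],[-0.5,0,0,0,0,0,0.6],[-0.75,0,0,0,0,0,0.6],[-0.95,0,0,0,0,0,0.6]]]}}

```text
t: 44.95
position: [461.2, -11.1, 326.0]
ee_rot: [1.058, 1.567, -0.513]
wrist_force: [-0.2, -0.2, 1.2]
width: 50.8
```

Run:
```python
from ik import *
rep(); c,st=snap("side","s31.png",(130,50,380,270),3); go([549,-360.8,330],41.5)
```

```text
t45.0 p [461.2 -11.1 326. ] yaw -0.0 tilt x [ 0.003 -0.002 -1.   ] q [-0.19 -0.23  1.8  -0.    1.57 -0.19] F [-0.2 -0.2  1.2] w 50.8
-> [549, -360.8, 330] 41.5 : [0.0289 0.4272 1.7454] [-0.3462  0.0041 -0.0055]
```

View pics/s31.png

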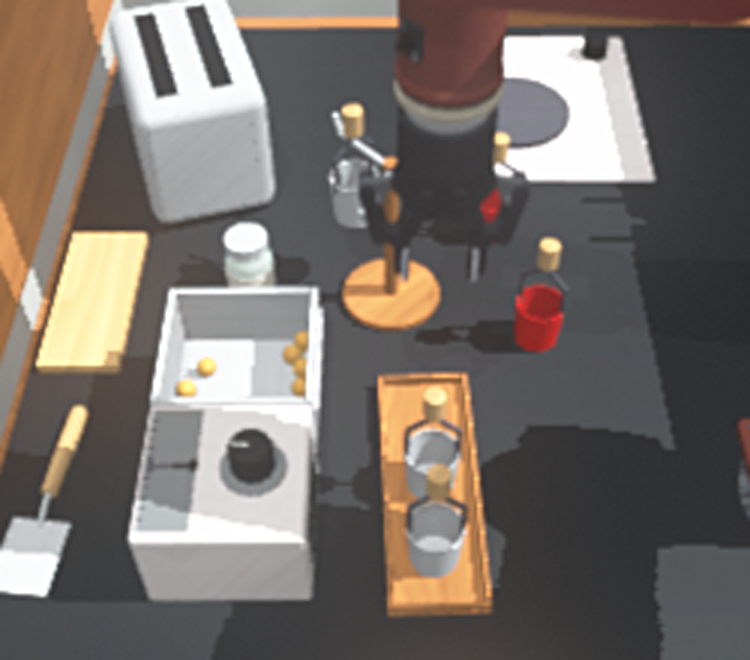

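Two pails stand in the tray. Next is pail B.

>>> {"api": "carry_out", "payload": {"plan": [[[-0.05,0.05,0.2,-0.06,0,0,0.65],[-0.05,0.1,0.42,-0.12,0,0,0.65],[-0.05,0.16,0.65,-0.18,0,0,0.65],[-0.05,0.22,0.88,-0.24,0,0,0.65],[-0.05,0.25,1,-0.3,0,0,0.65],[-0.05,0.25,1,-0.346,0,0,0.65],[-0.05,0.25,1,-0.346,0,0,0.65]]]}}

```text
t: 45.7
position: [510.7, -212.0, 332.6]
ee_rot: [-0.385, 1.57, -1.233]
wrist_force: [-0.5, -0.7, 0.1]
width: 55.6
```

Run:
```python
from ik import *
rep(); go([549,-360.8,308],41.5)
```

```text
t45.7 p [ 510.7 -212.   332.6] yaw 41.4 tilt x [ 0.    -0.001 -1.   ] q [-0.54 -0.    1.58 -0.    1.56 -1.26] F [-0.5 -0.7  0.1] w 55.6
-> [549, -360.8, 308] 41.5 : [ 0.1236 -0.3483  0.6845] [-0.0007  0.0003  0.0001]
```

>>> {"api": "carry_out", "payload": {"plan": [[[0,-0.1,0.2,0,0,0,0.65],[0,-0.21,0.41,0,0,0,0.65],[0,-0.31,0.6,0,0,0,0.65],[0.06,-0.348,0.684,0,0,0,0.65],[0.12,-0.348,0.684,0,0,0,0.65],[0.12,-0.348,0.684,0,0,0,0.65]]]}}

```text
t: 46.3
position: [548.5, -358.3, 306.8]
ee_rot: [-3.075, 1.568, 2.36]
wrist_force: [-0.8, 0.9, -0.6]
width: 55.8
```

```bash
python3 kn.py 549 -360.8 41.5 w32.png
```

```text
t46.3 p [ 548.5 -358.3  306.8] yaw 41.4 tilt x [-0.002  0.002 -1.   ] q [-0.7   0.26  1.34  0.    1.54 -1.42] F [-0.8  0.9 -0.6] w 55.8
knob ((548.7813110351562, -361.2397766113281), 12.025814056396484) 250.5 1062
-> [549.0, -360.8, 219] 41.5 : [ 0.4466 -0.0087  0.0114] [-0.0004 -0.0006 -0.    ]
```

View pics/w32.png

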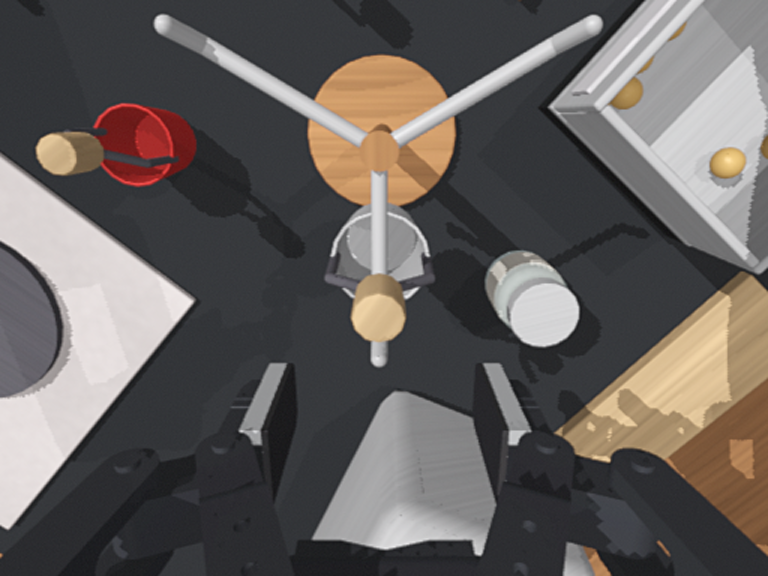

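>>> {"api": "carry_out", "payload": {"plan": [[[0.15,-0.008,0.012,0,0,0,0.65],[0.3,-0.008,0.012,0,0,0,0.65],[0.4,-0.008,0.012,0,0,0,0.65],[0.44,-0.008,0.012,0,0,0,0.65],[0.44,-0.008,0.012,0,0,0,0.65],[0.44,-0.008,0.012,0,0,0,0.2],[0.44,-0.008,0.012,0,0,0,0.1],[0.44,-0.008,0.012,0,0,0,0.1]]]}}

```text
t: 47.15
position: [550.4, -363.8, 224.6]
ee_rot: [-0.027, 1.565, -0.874]
wrist_force: [-1.6, -0.6, 3.9]
width: 21.9
```

>>> {"api": "carry_out", "payload": {"plan": [[[0,0,0,0,0,0,0.1],[0,0,0,0,0,0,0.1],[0,0,0,0,0,0,0.1],[-0.05,0,0,0,0,0,0.1],[-0.1,0,0,0,0,0,0.1],[-0.17,0,0,0,0,0,0.1],[-0.17,0,0,0,0,0,0.1]]]}}

```text
t: 47.85
position: [551.0, -363.6, 259.6]
ee_rot: [0.14, 1.564, -0.707]
wrist_force: [-0.5, -0.5, -0.9]
width: 22.2
```

Run:
```python
from ik import *
rep(); c,st=snap("wrist","w33.png"); a=np.radians(-48.5)
p=tool()[0]; go([549+74*np.cos(a),-361+74*np.sin(a),p[2]],41.5)
```

```text
t47.9 p [ 551.  -363.6  259.6] yaw 41.5 tilt x [ 0.005 -0.005 -1.   ] q [-0.7   0.28  1.4  -0.    1.45 -1.43] F [-0.5 -0.5 -0.9] w 22.2
-> [np.float64(598.0338835679646), np.float64(-416.42272333838616), np.float64(258.1718510943181)] 41.5 : [0.002  0.0017 0.3557] [-0.0002  0.0027 -0.0004]
```

View pics/w33.png

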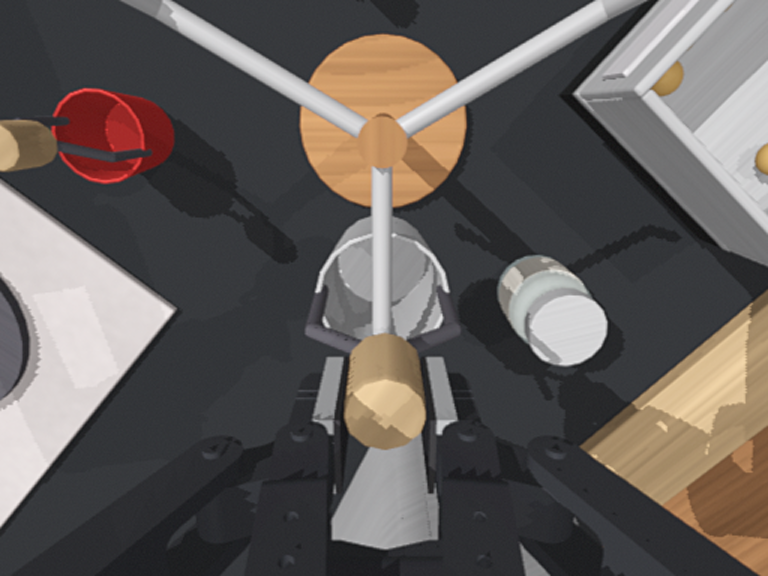

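>>> {"api": "carry_out", "payload": {"plan": [[[0,0,0.08,0,0,0,0.1],[0,0,0.18,0,0,0,0.1],[0,0,0.28,0,0,0,0.1],[0,0,0.365,0,0,0,0.1],[0,0,0.365,0,0,0,0.1],[-0.15,0,0.365,0,0,0,0.1],[-0.4,0,0.365,0,0,0,0.1],[-0.6,0,0.365,0,0,0,0.1]]]}}

```text
t: 48.7
position: [597.5, -416.5, 377.6]
ee_rot: [0.15, 1.57, -0.697]
wrist_force: [0.3, -0.9, -0.1]
width: 21.9
```

Run:
```python
from ik import *
rep(); c,st=snap("wrist","w34.png"); c,st=snap("side","s34.png",(130,0,380,270),2.2); go([465,-104,380],0)
```

```text
t48.7 p [ 597.5 -416.5  377.6] yaw 41.5 tilt x [ 0.001 -0.001 -1.   ] q [-0.72  0.44  0.99  0.    1.72 -1.44] F [ 0.3 -0.9 -0.1] w 21.9
-> [465, -104, 380] 0 : [ 0.0047  0.537  -1.6209] [ 0.3457  0.0065 -0.0035]
```

View pics/s34.png

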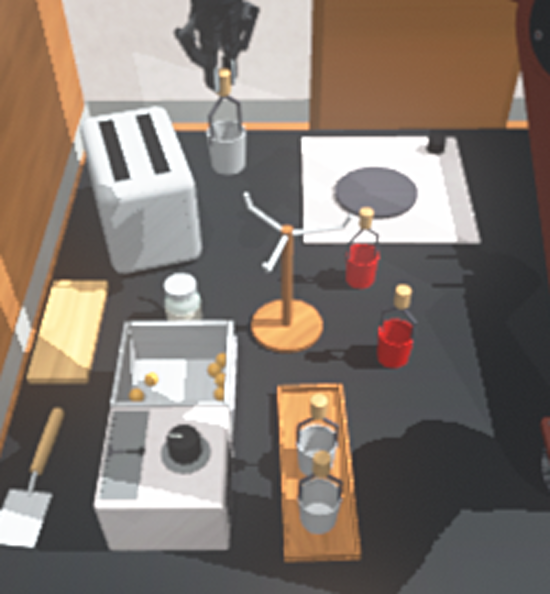

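>>> {"api": "carry_out", "payload": {"plan": [[[-0.1,0.04,-0.1,0.04,0,0,0.1],[-0.15,0.08,-0.24,0.1,0,0,0.1],[-0.15,0.14,-0.44,0.16,0,0,0.1],[-0.15,0.21,-0.64,0.22,0,0,0.1],[-0.15,0.28,-0.84,0.28,0,0,0.1],[-0.15,0.33,-1,0.346,0,0,0.1],[-0.15,0.33,-1,0.346,0,0,0.1]]]}}

```text
t: 49.5
position: [513.4, -219.6, 405.8]
ee_rot: [1.428, 1.569, -0.144]
wrist_force: [0.6, -0.1, -0.7]
width: 22.0
```

Run:
```python
from ik import *
rep(); go([465,-104,345],0)
```

```text
t49.5 p [ 513.4 -219.6  405.8] yaw -0.1 tilt x [ 0.002 -0.    -1.   ] q [-0.55  0.01  1.44  0.    1.7  -0.54] F [ 0.6 -0.1 -0.7] w 22.0
-> [465, -104, 345] 0 : [ 0.3036 -0.2429 -0.5777] [-0.0004  0.0001 -0.0007]
```

>>> {"api": "carry_out", "payload": {"plan": [[[0,-0.05,-0.12,0,0,0,0.1],[0.05,-0.12,-0.28,0,0,0,0.1],[0.12,-0.19,-0.44,0,0,0,0.1],[0.2,-0.24,-0.56,0,0,0,0.1],[0.3,-0.243,-0.578,0,0,0,0.1],[0.3,-0.243,-0.578,0,0,0,0.1]]]}}

```text
t: 50.1
position: [464.8, -106.9, 342.1]
ee_rot: [-1.69, 1.567, 3.024]
wrist_force: [-0.4, -0.1, -0.3]
width: 22.2
```

Run:
```python
from ik import *
rep(); c,st=snap("wrist","w35.png"); c,st=snap("side","s35.png",(200,130,330,270),4); go([465,-104,145],0)
```

```text
t50.1 p [ 464.8 -106.9  342.1] yaw 0.1 tilt x [-0.003  0.    -1.   ] q [-0.39 -0.19  1.74 -0.    1.6  -0.39] F [-0.4 -0.1 -0.3] w 22.2
-> [465, -104, 145] 0 : [ 1.0009 -0.0072 -0.0233] [-0.0001  0.0007 -0.0003]
```

View pics/w35.png

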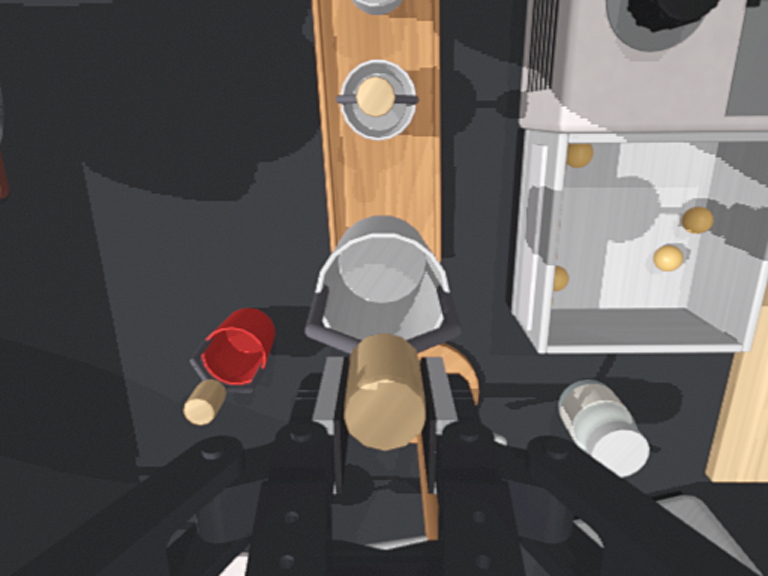

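View pics/s35.png

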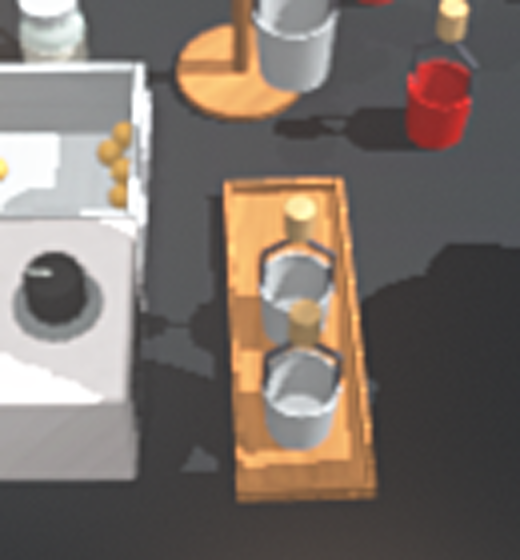

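>>> {"api": "carry_out", "payload": {"plan": [[[0.1,-0.003,-0.015,0,0,0,0.1],[0.3,-0.007,-0.02,0,0,0,0.1],[0.5,-0.007,-0.02,0,0,0,0.1],[0.7,-0.007,-0.02,0,0,0,0.1],[0.85,-0.007,-0.02,0,0,0,0.1],[0.96,-0.007,-0.02,0,0,0,0.1],[1,-0.007,-0.02,0,0,0,0.1],[1,-0.007,-0.02,0,0,0,0.1]]]}}

```text
t: 51.0
position: [465.4, -105.0, 145.2]
ee_rot: [0.245, 1.57, -1.327]
wrist_force: [-0.6, -0.2, -1.0]
width: 21.7
```

Run:
```python
from ik import *
rep(); c,st=snap("side","s36.png",(200,130,330,270),4)
```

```text
t51.0 p [ 465.4 -105.   145.2] yaw -0.1 tilt x [ 0.    -0.001 -1.   ] q [-0.39 -0.06  1.99 -0.    1.21 -0.38] F [-0.6 -0.2 -1. ] w 21.7
```

View pics/s36.png

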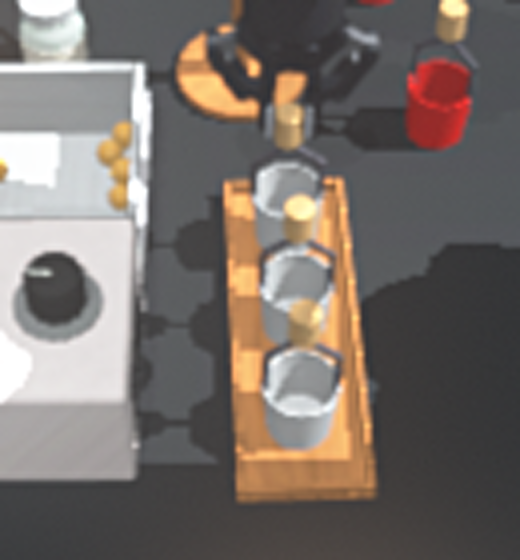

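>>> {"api": "carry_out", "payload": {"plan": [[[0.02,0,0,0,0,0,0.1],[0.04,0,0,0,0,0,0.1],[0.04,0,0,0,0,0,0.1]]]}}

```text
t: 51.35
position: [465.6, -104.5, 137.7]
ee_rot: [0.867, 1.568, -0.704]
wrist_force: [0.5, 0.5, -1.9]
width: 22.1
```

>>> {"api": "carry_out", "payload": {"plan": [[[0.008,0,0,0,0,0,0.1],[0.016,0,0,0,0,0,0.1],[0.016,0,0,0,0,0,0.1]]]}}

```text
t: 51.65
position: [465.5, -104.4, 134.2]
ee_rot: [0.817, 1.569, -0.755]
wrist_force: [1.0, -0.0, -1.1]
width: 22.0
```

>>> {"api": "carry_out", "payload": {"plan": [[[0.006,0,0,0,0,0,0.1],[0.01,0,0,0,0,0,0.1],[0.01,0,0,0,0,0,0.1]]]}}

```text
t: 51.95
position: [466.2, -104.8, 134.1]
ee_rot: [0.88, 1.567, -0.692]
wrist_force: [-2.8, 1.5, 10.0]
width: 21.7
```

>>> {"api": "carry_out", "payload": {"plan": [[[0,0,0,0,0,0,0.6],[0,0,0,0,0,0,0.6],[0,0,0,0,0,0,0.6],[-0.1,0,0,0,0,0,0.6],[-0.3,0,0,0,0,0,0.6],[-0.5,0,0,0,0,0,0.6],[-0.75,0,0,0,0,0,0.6],[-1,0,0,0,0,0,0.6]]]}}

```text
t: 52.75
position: [464.6, -103.9, 333.6]
ee_rot: [0.521, 1.57, -1.051]
wrist_force: [1.0, -0.5, 0.3]
width: 51.2
```

>>> {"api": "carry_out", "payload": {"plan": [[[-0.1,0,0.1,0,0,0,0.6],[-0.3,-0.15,0.3,0,0,0,0.6],[-0.5,-0.3,0.5,0,0,0,0.6],[-0.5,-0.45,0.7,0,0,0,0.6],[-0.5,-0.5,0.9,0,0,0,0.6],[-0.5,-0.5,1,0,0,0,0.6],[-0.5,-0.5,1,0,0,0,0.6]]]}}

```text
t: 53.45
position: [363.4, -307.2, 431.8]
ee_rot: [0.262, 1.569, -1.315]
wrist_force: [0.5, 0.5, -0.3]
width: 51.4
```

Run:
```python
from ik import *
rep(); snap("side","s40.png"); snap("top","t40.png")
```

```text
t53.5 p [ 363.4 -307.2  431.8] yaw -0.3 tilt x [ 0.001 -0.002 -1.   ] q [-0.87 -0.19  1.58 -0.    1.76 -0.86] F [ 0.5  0.5 -0.3] w 51.4
```

View pics/s40.png

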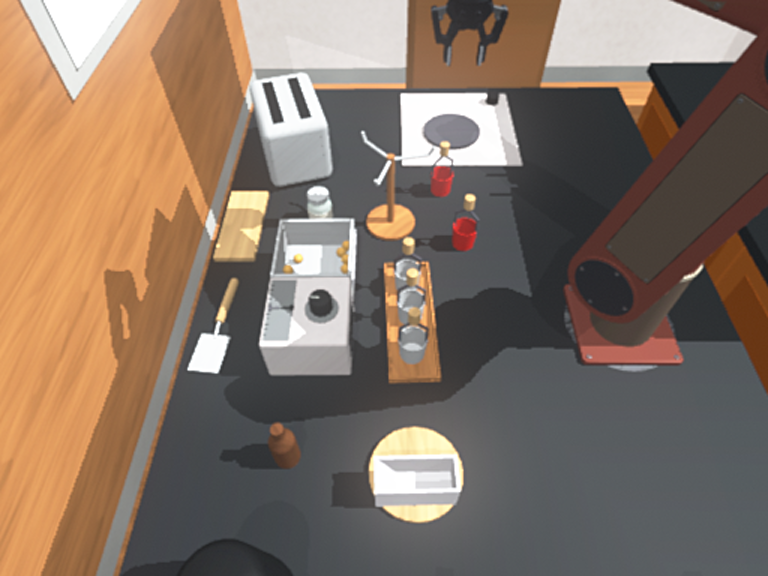

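View pics/t40.png

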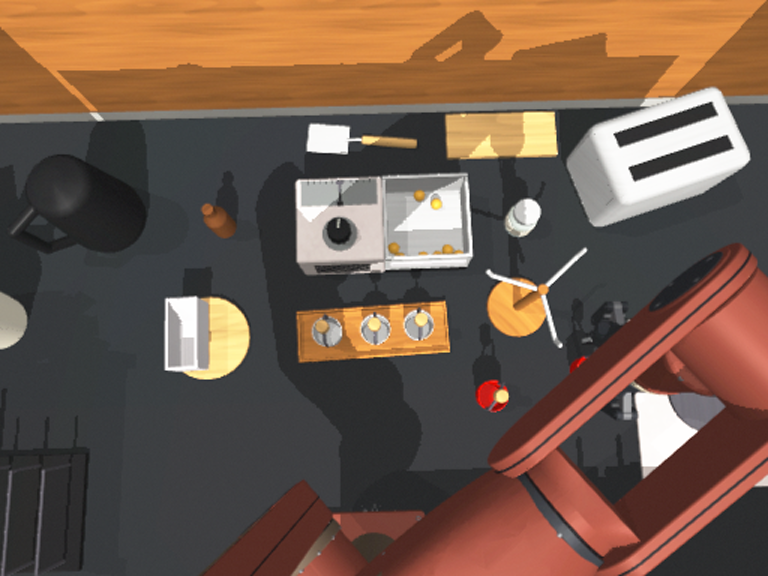

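Everything is done, except that the cup has been knocked aside since I placed it: top view (187,333) now against about (197,325) before. I measure whether it is still properly on the board.

Run:
```python
from ik import *
for n in("top","side"):
    c,_=snap(n,n+"_cup2.png",(90,180,190,270) if n=="top" else (220,270,330,360),6)
    W=cloud(c); hsv=cv2.cvtColor(c["img"],cv2.COLOR_BGR2HSV)
    m=(W[...,2]>80)&(W[...,1]>250)&(W[...,1]<460)&(W[...,0]>300)&(W[...,0]<600)&(W[...,2]<95)
    P=W[m]; print("cup",cv2.minAreaRect(P[:,:2].astype(np.float32)),P.min(0),P.max(0),len(P))
    m=(hsv[...,0]<30)&(hsv[...,1]>60)&(W[...,1]>200)&(W[...,1]<440)&(W[...,0]>300)&(W[...,0]<600)&(W[...,2]<20)&(W[...,2]>6)
    P=W[m]; print("board",cv2.minEnclosingCircle(P[:,:2].astype(np.float32)))
```

```text
cup ((459.56378173828125, 359.63372802734375), (139.5220947265625, 61.34219741821289), 2.0448086261749268) [389.53922949 326.61377217  80.15521397] [529.58446901 391.57389803  93.68300518] 264
board ((456.4918518066406, 330.32672119140625), 84.76679229736328)
cup ((457.3887023925781, 362.9578857421875), (138.4481964111328, 61.48282241821289), 1.2226290702819824) [387.98187333 331.48155205  80.01283008] [527.11606366 395.06305595  90.80512933] 370
board ((454.74407958984375, 334.0274963378906), 84.98262786865234)
```

View pics/side_cup2.png

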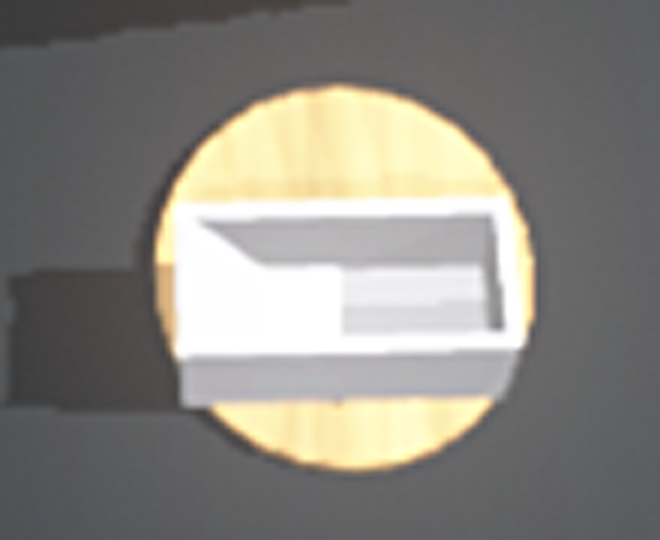

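View pics/top_cup2.png

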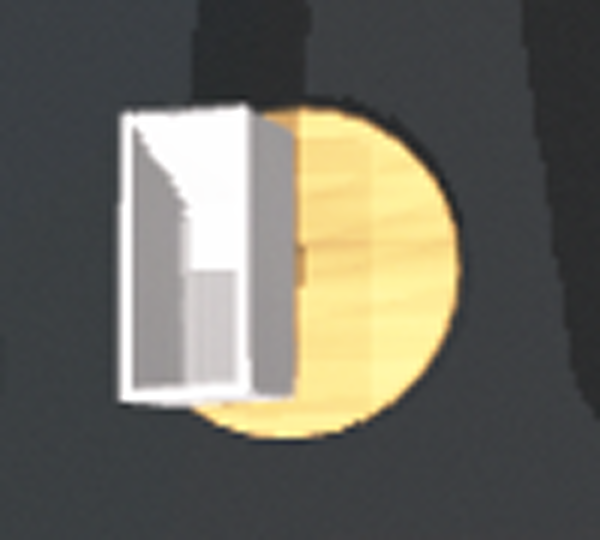

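The knock left the cup upright, but about 30 mm off the board's centre with a floor corner overhanging. I'll re-centre it with the same grasp.

Run:
```python
from ik import *
q=np.array([.8,-.1,2.2,-.7,.7,-.3])
for phi in(30,35):
  for az in(0,1.6):
    M=tilt(phi,az); g=np.array([418,360.8,62.])
    for b in(0,100):
        print(phi,az,b,[x.round(2) if hasattr(x,'round') else x for x in ik(g+(19-b)*M[:,0],M,q)])
go([400,250,400],60)
```

```text
30 0 0 [array([ 0.77,  0.12,  2.14, -0.67,  0.59, -0.29]), np.float64(0.0)]
30 0 100 [array([ 0.85, -0.12,  2.17, -0.55,  0.8 , -0.38]), np.float64(0.0)]
30 1.6 0 [array([ 0.76,  0.12,  2.15, -0.66,  0.58, -0.33]), np.float64(0.0)]
30 1.6 100 [array([ 0.84, -0.13,  2.18, -0.54,  0.79, -0.42]), np.float64(0.0)]
35 0 0 [array([ 0.81,  0.13,  2.17, -0.88,  0.57, -0.07]), np.float64(0.0)]
35 0 100 [array([ 0.91, -0.12,  2.22, -0.71,  0.77, -0.21]), np.float64(0.0)]
35 1.6 0 [array([ 0.8 ,  0.12,  2.18, -0.87,  0.55, -0.1 ]), np.float64(0.0)]
35 1.6 100 [array([ 0.9 , -0.13,  2.23, -0.7 ,  0.75, -0.24]), np.float64(0.0)]
-> [400, 250, 400] 60 : [ 0.159   0.1738 -2.7659] [-5.001e-01  7.000e-04 -4.000e-04]
```

>>> {"api": "carry_out", "payload": {"plan": [[[0,0.02,-0.2,0,0,0,0.8],[0,0.04,-0.42,0,0,0,0.8],[0,0.05,-0.64,-0.05,0,0,1],[0,0.06,-0.86,-0.1,0,0,1],[0,0.06,-1,-0.15,0,0,1]]]}}

```text
t: 54.15
position: [376.8, -100.2, 432.5]
ee_rot: [0.853, 1.568, -0.396]
wrist_force: [0.5, -0.2, -0.5]
width: 85.3
```

Run:
```python
from ik import *
rep(); go([400,250,400],60)
```

```text
t54.1 p [ 376.8 -100.2  432.5] yaw 18.4 tilt x [ 0.003 -0.001 -1.   ] q [-0.46 -0.41  1.74  0.    1.8  -0.78] F [ 0.5 -0.2 -0.5] w 85.3
-> [400, 250, 400] 60 : [ 0.1608  0.6628 -1.6251] [-0.3465  0.0014 -0.0007]
```

>>> {"api": "carry_out", "payload": {"plan": [[[0,0.08,-0.2,-0.06,0,0,1],[0,0.16,-0.4,-0.12,0,0,1],[0,0.24,-0.6,-0.18,0,0,1],[0,0.32,-0.8,-0.24,0,0,1],[0,0.41,-1,-0.3,0,0,1],[0,0.41,-1,-0.346,0,0,1]]]}}

```text
t: 54.75
position: [392.1, 117.5, 431.8]
ee_rot: [0.853, 1.569, 0.335]
wrist_force: [-0.1, -0.7, -0.4]
width: 85.4
```

Run:
```python
from ik import *
rep(); M=tilt(35,1.6); gom([350,340,260],M)
```

```text
t54.8 p [392.1 117.5 431.8] yaw 60.3 tilt x [ 0.002  0.001 -1.   ] q [ 0.1  -0.36  1.71  0.    1.79 -0.96] F [-0.1 -0.7 -0.4] w 85.4
-> [350 340 260] : [0.8593, 0.8611, -0.735] [-0.2526, -0.2836, 0.0792]
```

>>> {"api": "carry_out", "payload": {"plan": [[[0.1,0.14,-0.12,-0.04,-0.045,0.012,1],[0.2,0.28,-0.24,-0.08,-0.09,0.025,1],[0.3,0.42,-0.36,-0.12,-0.135,0.038,1],[0.42,0.56,-0.48,-0.16,-0.18,0.05,1],[0.56,0.7,-0.6,-0.2,-0.225,0.063,1],[0.7,0.82,-0.7,-0.253,-0.284,0.079,1],[0.86,0.861,-0.735,-0.253,-0.284,0.079,1],[0.86,0.861,-0.735,-0.253,-0.284,0.079,1]]]}}

```text
t: 55.55
position: [349.9, 334.3, 253.2]
ee_rot: [-0.017, 0.966, 0.006]
wrist_force: [0.5, -0.5, 0.1]
width: 85.1
```

Run:
```python
from ik import *
rep(); M=tilt(35,1.6); c,st=snap("wrist","w41.png")
W=cloud(c,st); m=(W[...,2]>80)&(W[...,2]<95)&(W[...,0]>350)&(W[...,0]<570)&(W[...,1]>280)&(W[...,1]<440)
P=W[m]; print(cv2.minAreaRect(P[:,:2].astype(np.float32)),P.min(0),P.max(0))
gom(np.array([418,360.8,62])-81*M[:,0],M)
```

```text
t55.5 p [349.9 334.3 253.2] yaw 91.2 tilt x [ 0.568  0.004 -0.823] q [ 0.91 -0.41  2.18 -0.54  1.04 -0.48] F [ 0.5 -0.5  0.1] w 85.1
((459.6423034667969, 360.9295349121094), (142.3520965576172, 60.228553771972656), 1.8481383323669434) [387.91148766 329.05975622  80.0039982 ] [530.44131877 393.01648237  88.3173838 ]
-> [371.6 359.5 128.4] : [0.5843, 0.1275, -0.2839] [-0.002, -0.0015, 0.0054]
```

View pics/w41.png

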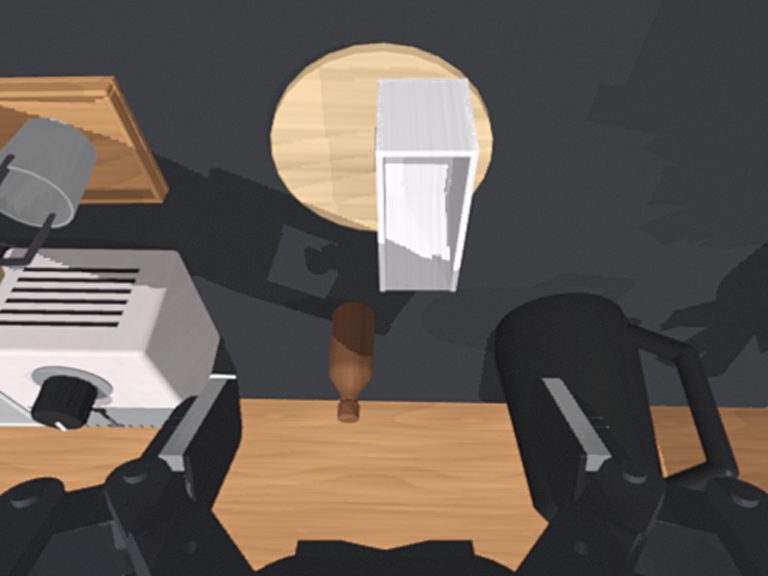

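>>> {"api": "carry_out", "payload": {"plan": [[[0.1,0.04,-0.1,0,0,0.002,1],[0.25,0.08,-0.2,-0.002,0,0.005,1],[0.4,0.124,-0.284,-0.002,0,0.005,1],[0.52,0.124,-0.284,-0.002,0,0.005,1],[0.58,0.124,-0.284,-0.002,0,0.005,1],[0.58,0.124,-0.284,-0.002,0,0.005,1],[0.58,0.124,-0.284,-0.002,0,0.005,1]]]}}

```text
t: 56.3
position: [375.6, 359.6, 134.0]
ee_rot: [0.009, 0.957, 0.029]
wrist_force: [-0.0, -0.6, 0.4]
width: 85.4
```

Run:
```python
from ik import *
rep(); M=tilt(35,1.6); c,st=snap("wrist","w42.png")
gom(np.array([418,360,62])+19*M[:,0],M)
```

```text
t56.3 p [375.6 359.6 134. ] yaw 91.2 tilt x [ 0.575  0.017 -0.818] q [ 0.89 -0.15  2.23 -0.69  0.76 -0.26] F [-0.  -0.6  0.4] w 85.4
-> [428.9 360.3  46.4] : [0.5127, -0.0058, -0.0338] [-0.0038, 0.0014, -0.0007]
```

View pics/w42.png

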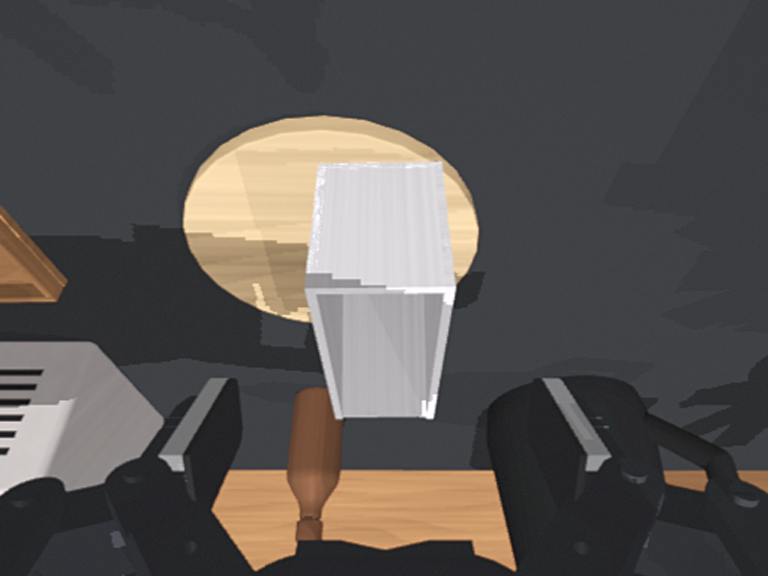

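Centred between the fingers. I go in and grip, keeping about 2 mm higher.

>>> {"api": "carry_out", "payload": {"plan": [[[0.12,-0.002,-0.01,-0.003,0,0,1],[0.24,-0.004,-0.02,-0.003,0,0,1],[0.36,-0.005,-0.03,-0.003,0,0,1],[0.46,-0.005,-0.032,-0.003,0,0,1],[0.5,-0.005,-0.032,-0.003,0,0,1],[0.5,-0.005,-0.032,-0.003,0,0,1]]]}}

```text
t: 56.95
position: [426.9, 359.6, 46.7]
ee_rot: [-0.001, 0.959, 0.027]
wrist_force: [-0.7, -0.0, 1.1]
width: 85.3
```

>>> {"api": "carry_out", "payload": {"plan": [[[0,0,0,0,0,0,0.7],[0,0,0,0,0,0,0.5],[0,0,0,0,0,0,0.5],[0,0,0,0,0,0,0.5],[0,0,0,0,0,0,0.5],[0,0,0,0,0,0,0.5]]]}}

```text
t: 57.55
position: [426.8, 360.3, 47.9]
ee_rot: [0.001, 0.957, 0.03]
wrist_force: [-4.6, -2.4, 6.2]
width: 59.5
```

Run:
```python
from ik import *
rep(); c,st=snap("side","s43.png",(200,230,360,380),4)
p=tool()[0]; M=tilt(35,0); d=np.array([13,-28,25])
gom(p+d,M)
```

```text
t57.5 p [426.8 360.3  47.9] yaw 91.7 tilt x [ 0.575  0.017 -0.818] q [ 0.8   0.1   2.19 -0.86  0.56 -0.12] F [-4.6 -2.4  6.2] w 59.5
-> [439.8 332.3  72.9] : [-0.0672, -0.1417, 0.1219] [0.011, 0.0012, -0.0082]
```

View pics/s43.png

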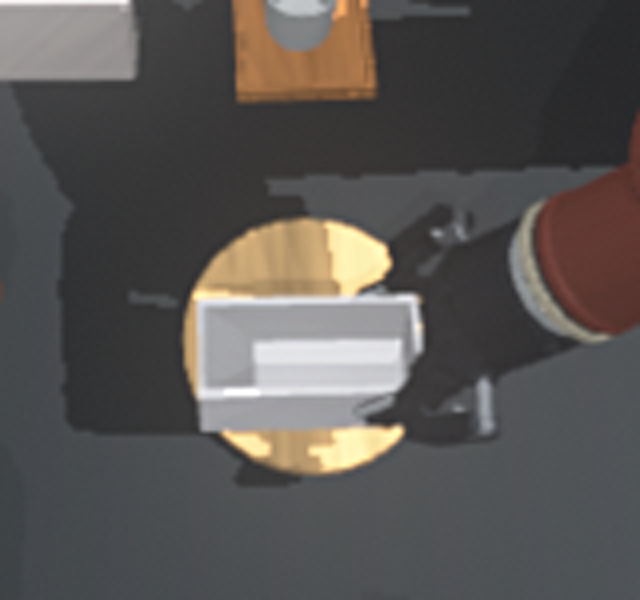

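>>> {"api": "carry_out", "payload": {"plan": [[[-0.03,0,0.02,0,0,0,0.5],[-0.07,0,0.05,0,0,0,0.5],[-0.102,0,0.072,0,0,0,0.5],[-0.09,-0.05,0.09,0.005,0,-0.004,0.5],[-0.075,-0.1,0.11,0.011,0.001,-0.008,0.5],[-0.067,-0.142,0.122,0.011,0.001,-0.008,0.5],[-0.067,-0.142,0.122,0.011,0.001,-0.008,0.5]]]}}

```text
t: 58.3
position: [439.6, 329.6, 70.4]
ee_rot: [-0.004, 0.963, -0.005]
wrist_force: [-0.2, 0.6, -1.4]
width: 59.4
```

Run:
```python
from ik import *
rep(); gom([440,333,50],tilt(35,0))
```

```text
t58.3 p [439.6 329.6  70.4] yaw 89.9 tilt x [ 0.571 -0.003 -0.821] q [ 0.73  0.02  2.22 -0.78  0.58 -0.24] F [-0.2  0.6 -1.4] w 59.4
-> [440 333  50] : [0.0848, 0.0171, -0.0566] [-0.0003, -0.0012, 0.0014]
```

>>> {"api": "carry_out", "payload": {"plan": [[[0.03,0.008,-0.02,0,0,0,0.5],[0.06,0.015,-0.04,0,0,0,0.5],[0.075,0.015,-0.05,0,0,0,0.5],[0.075,0.015,-0.05,0,0,0,0.5]]]}}

```text
t: 58.7
position: [439.2, 334.2, 51.7]
ee_rot: [-0.004, 0.963, -0.003]
wrist_force: [-1.0, -0.2, -1.8]
width: 59.4
```

>>> {"api": "carry_out", "payload": {"plan": [[[0.005,0,-0.003,0,0,0,0.5],[0.01,0,-0.007,0,0,0,0.5],[0.01,0,-0.007,0,0,0,0.5]]]}}

```text
t: 59.0
position: [439.9, 334.6, 50.7]
ee_rot: [-0.001, 0.961, -0.001]
wrist_force: [-0.0, -0.3, -1.0]
width: 59.4
```

>>> {"api": "carry_out", "payload": {"plan": [[[0.006,0,-0.004,0,0,0,0.5],[0.012,0,-0.008,0,0,0,0.5],[0.012,0,-0.008,0,0,0,0.5]]]}}

```text
t: 59.3
position: [440.2, 334.7, 48.1]
ee_rot: [-0.001, 0.961, -0.001]
wrist_force: [-0.2, 0.0, -0.1]
width: 59.7
```

>>> {"api": "carry_out", "payload": {"plan": [[[0.004,0,-0.003,0,0,0,0.5],[0.004,0,-0.003,0,0,0,0.5]]]}}

```text
t: 59.5
position: [440.5, 334.8, 47.9]
ee_rot: [-0.001, 0.96, -0.001]
wrist_force: [-3.4, -2.2, 5.9]
width: 59.2
```

>>> {"api": "carry_out", "payload": {"plan": [[[0,0,0,0,0,0,0.7],[0,0,0,0,0,0,1],[0,0,0,0,0,0,1],[0,0,0,0,0,0,1],[-0.1,0,0,0,0,0,1],[-0.3,0,0,0,0,0,1],[-0.5,0,0,0,0,0,1],[-0.7,0,0,0,0,0,1]]]}}

```text
t: 60.3
position: [358.8, 334.2, 162.4]
ee_rot: [-0.002, 0.962, -0.002]
wrist_force: [0.6, 0.2, 0.3]
width: 85.1
```

>>> {"api": "carry_out", "payload": {"plan": [[[-0.2,0,0.05,0,0,0,1],[-0.4,0,0.1,0,0,0,1],[-0.4,-0.1,0.1,0,0,0,1],[-0.4,-0.1,0.1,0,0,0,1],[-0.4,-0.1,0.1,0,0,0,1],[-0.4,-0.1,0.1,0,0,0,1]]]}}

```text
t: 60.9
position: [330.3, 314.5, 237.5]
ee_rot: [-0.004, 0.963, -0.004]
wrist_force: [-0.1, 0.2, -0.8]
width: 85.7
```

Run:
```python
from ik import *
rep(); snap("side","s50.png"); snap("top","t50.png"); snap("top","t50c.png",(180,105,330,250),5)
c=robot.camera("side"); W=cloud(c)
m=(W[...,2]>80)&(W[...,1]>250)&(W[...,1]<460)&(W[...,0]>385)&(W[...,0]<600)&(W[...,2]<95)
P=W[m]; print("cup",cv2.minAreaRect(P[:,:2].astype(np.float32)),np.median(P[:,2]))
T=robot.camera("top"); f=lambda u,v,z:ray(T,180+u/5,105+v/5,z).round(1)
```

```text
t60.9 p [330.3 314.5 237.5] yaw 90.0 tilt x [ 0.571 -0.002 -0.821] q [ 0.92 -0.48  2.26 -0.56  1.04 -0.44] F [-0.1  0.2 -0.8] w 85.7
cup ((471.1858825683594, 337.1336975097656), (61.84527587890625, 139.38912963867188), 89.24508666992188) 85.72465159928981
```

View pics/s50.png

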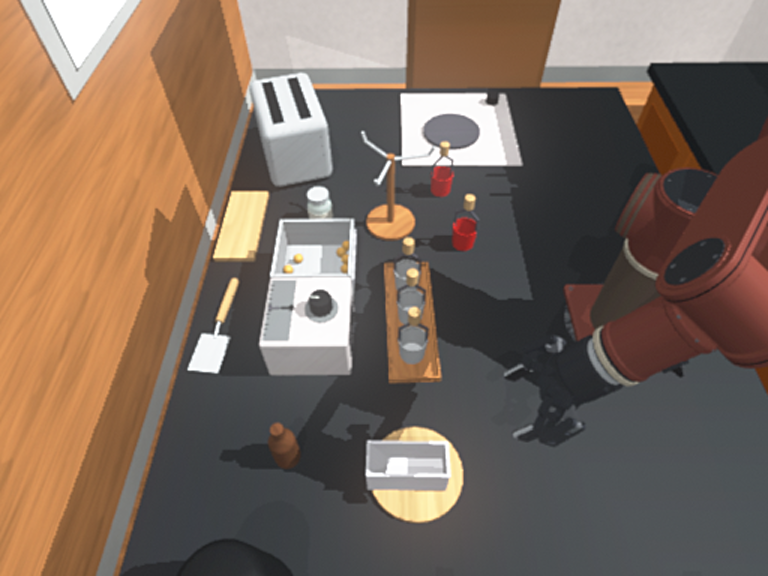

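View pics/t50c.png

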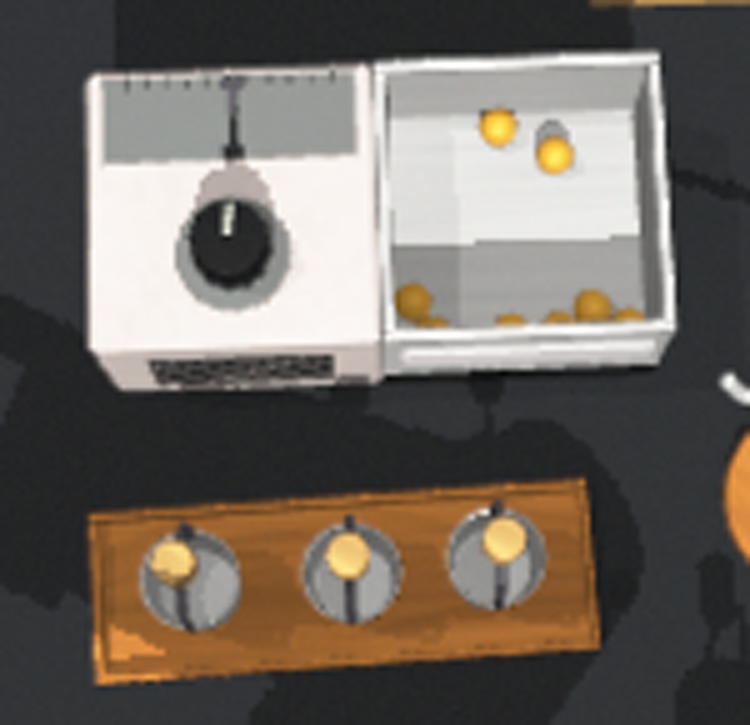

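The final views agree. The pointer and mark are in line at (233,100–150). The well holds eight balls, the three steel pails stand upright in the tray, and the cup is empty and upright, centred at about (456,337) on its board. I hand in.

```bash
python3 -c "
from cell import robot
print(robot.sign_off())"
```

```text
the job is handed in; nothing more can be done
None
```

The fryer job is done and handed in at about 61 s of the 210 s allowed; sign-off gives no verdict.

- **Thermostat:** I turned the knob clockwise about 165° in small steps, before touching anything else. The last close view and the final top view both show the pointer in line with the mark.
- **Potato balls:** I tipped all 8 into the well, and the last top view shows all 8 there. The cup is empty.
- **Cup:** I put it back upright on its round board. Later it was knocked about 25 mm sideways, leaving a corner over the edge, so I re-gripped and re-centred it. The last measurement puts it upright, within about 5 mm of the board's centre.
- **Pails:** all three steel pails are off their hooks and stand upright inside the tray. I left the two red look-alikes, the salt mill and the spice jar alone.

The highest wrist force I saw in the readings was about 15 N, as the cup touched down. The top and side cameras disagreed by 2–6 mm on positions, so I relied on close wrist-camera views for each grasp. No final check failed.

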